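Knock polished rods out of their wax jig

ROBOT

A 7-joint arm with a two-finger parallel gripper is mounted at the origin on a cart in front of the work surface, level with it; the furniture and walls round the work are solid. World frame = base frame: x ahead of the robot, y to its left, z up, the work surface at z = 0. Lengths are in m, angles in rad, forces in N, time in s.
With the tool pointing down it reaches from about 0.425 to 0.875 m from the base axis. Payload 4.7 kg.
Tool frame: the origin (TCP) lies at the very end of the fingers, on their centre line; the grasp point (between the pads) lies 19 mm behind it; z points along the fingers, y is the direction in which the jaws open and shut (so a half turn about z gives the same grasp; the last joint's range is limited). The gripper opens to 87 mm and grips with 3 to 60 N. Pads are 19 mm wide; open, the fingers measure 117 mm over their backs; the gripper's body (75 mm by 190 mm) begins 51 mm behind the grasp point.
Start: joints at [1.157, 0.321, -0.07, 1.45, 0.023, 1.371, -0.057], TCP at [0.27, -0.591, 0.223] pointing down, gripper open.
Joint ranges: [-2.86, 2.86], [-0.3, 2.09], [-1.38, 1.24], [0.06, 2.45], [-1.56, 4.7], [0.09, 2.05], [-2.69, 2.69]. Speed limits (rad/s): [2.57, 2.57, 3.14, 3.14, 3.14, 3.14, 3.14].

INTERFACE

Orientations are given as a rotation vector (axis times angle).
In Python, from bench import ctrl, get_image, camera_info gives the robot as it stands.
- The arm moves only by the tool carry_out, never from a script. Its argument "commands" is a list of rows, each an object of numbers: "tx", "ty", "tz": the shift along the tool's x, y, z in m; "rx", "ry", "rz": the turn, a rotation vector about the tool's x, y, z in rad; "jaw": the opening, from 0 (shut) to 1 (fully open). In form: [{"tx": .., "ty": .., "tz": .., "rx": .., "ry": .., "rz": .., "jaw": ..}, ...]. A call has 1 to 12 rows; each row is the pose to reach, as a shift and turn from the pose commanded when the call began, along the tool's axes at that moment; what a row does not reach only later rows make up. A row lasts 1/8 s, in which the tool goes at most 62.5 mm and 10.7 degrees, less where a joint would pass 70% of its speed; a pose out of reach is approached as far as the arm can. A call with a gripper value outside its range is refused whole. The fingers move at their own pace and stop on an object; "grip_force" is the grip in N (left out, the last holds). Time passes only in rows, so rows that repeat a pose let the fingers close. It gives the time, the measured TCP pose, the force and the opening at its end, in the units of the state.
- ctrl.get_state(): the state, without advancing time (a new reading comes with each control period).
- get_image(name): name is "scene" or "top" or "wrist"; returns the picture (400x640x3 uint8, red, green, blue); there is no depth.
- camera_info(name): a dict with "intrinsics" (3x3 intrinsics, pixels), "k1" (the pictures are not rectified: a ray, as slopes to the right and down, at radius r is drawn at 1 + k1 r^2 times it, then the intrinsics apply), "R" (3x3) and "t" (3): a world point X has camera coordinates R X + t. Camera axes: x right, y down, z forward; pixel columns grow to the right and rows downward; lengths in m; the calibration is good to about 2 mm. A picture is of the moment at which its call begins: read the wrist's pose just before it. camera_info takes no time and is no camera call; for the wrist camera it gives the pose at the moment of the call.
- ctrl.close_job(): hands the job in, once; it reports no verdict.
The state is a dict: "time": time; "joint_positions": joint angles; "qd": joint speeds; "joint_torque": joint torques, N m; "position": TCP position; "tool_rot": TCP orientation; "ft_force": force on the tool from outside, world axes, zero at the start; "torque": the same for the moment, N m; "grip_width": opening from 0.0 (shut) to 1.0 (fully open).
Only numpy, scipy, OpenCV 4.12 (cv2) and the standard library are available. Lean on these libraries where they do the work, as an engineer would, in place of code of your own. Each camera call takes 0.05 s, during which the arm holds its last target.

TASK

The rods in the polishing jig are waxed in flush, so set the jig on the knockout stand, slide its tongue fully home under the lip, and squeeze the finger rings of the post-mounted forceps together until their ratchet holds the jig down by itself. Then push the knockout lever right down to drive the rods up, stand every rod upright in its own bore of the white rack, and raise the lever fully again. Free the ratchet by pressing the finger ring on the lever's side straight down so the forceps spring fully open, and put the empty jig back in the middle of its rubber pad.

Things in the scene. Friction and masses are not known exactly. Their poses are not given: they have to be found in the camera images.
- station: Fixed knockout stand on a dark base plate; origin on the table under the seat's centre, z up. Deck top 68 mm above the table. Steel stops guide the jig's long sides: 10 mm high, 43 mm apart across x, at y = -42 and +42 mm, with a lead-in at the top. Ratchet forceps lie level on a post at the -y side; the knockout lever sticks out on the -x side.
- seat (a point): Where the jig's centre belongs when the jig is fully home, axes as the stand's: on the seat's middle, 20.5 mm above the deck, 88.5 mm above the table. Lower the jig about 12 mm short of it (towards -y), then slide it to +y until its end meets the lip, at most 1 mm beyond this point; take it out the same way back.
- lip (a point): Middle of the lower front edge of the steel hold-down lip at the +y end of the deck (stand y = +57 mm, 8 mm above the deck; the lip is 39 mm wide, 6 mm thick, its top 82 mm above the table). The jig's tongue slides under it.
- jig_center (a point): Loose polishing jig, aluminium block 40 x 112 x 41 mm (x, y, z), about 0.3 kg; this is its centre, half-way up. Four pockets in a row at y = -42, -14, +14, +42 mm. Tongue 24 mm wide, 6 mm high, 10 mm long at the foot of its +y end. Grip it across the 40 mm. On the stand its axes point as the stand's. Not clamped, it rides up with the waxed rods.
- jig_lug (a point): Middle of the jig's clamping lug, an upright web at its -y end: 5 mm thick (x), 27 mm long (y), from 15 to 38 mm above the jig's underside, its lower edge tapered. It goes down between the open forceps jaws (about 10 mm apart there, their top 100 mm above the table).
- rod0_center (a point): Loose brass-sleeved glass rod, 12 mm in diameter, 36 mm long, 25 g; its centre, z along it. Starts in the jig pocket at y = -42 mm, top flush with the jig's top, foot held by wax (about 2 N) for the first 8 mm. Knocked out it stands about 20 mm proud of the jig. May be absent.
- rod1_center (a point): The same kind of rod, in the jig pocket at y = -14 mm. May be absent.
- rod2_center (a point): The same kind of rod, in the jig pocket at y = +14 mm. May be absent.
- rod3_center (a point): The same kind of rod, in the jig pocket at y = +42 mm. May be absent.
- forceps (a joint): Closing angle of each forceps half, rad: 0 open (a spring opens them), 0.055 jaws touch the lug, about 0.065 held by the first ratchet tooth, about 0.091 by the second, 0.100 rings nearly touching; both halves move alike. To click, squeeze past a tooth (about 7 N on each ring for the first, 12 N for the second) with both rings level, then let go: it must stay above 0.05.
- ring_far (a point): Centre of the rigid finger ring, on the stand's +x side, 96 mm above the table, level. Each ring is 25 mm across outside, of 4.4 mm round steel. Across the stand's x the pair measures 69 mm over the outsides when open, 51 mm when shut; centres 92 mm from the pivot. Nothing stands below the rings.
- ring_near (a point): Centre of the springy finger ring, on the stand's -x side (the lever's side), at the same height. Pressed straight down 5 to 8 mm (3 to 5 N), it parts the ratchet teeth and the forceps spring open, the ring moving about 7 mm outwards. Fingers that drag it down while squeezing keep the teeth apart: lift a few mm before letting go.
- lever (a joint): Angle of the knockout lever, rad: 0 handle up and pins down, 0.70 handle right down and pins up; it stays where it is left (friction 2 N at the handle, up to about 8 N to push out four rods). It turns about a level axis along the stand's y, at stand x = -40 mm, z = 40 mm. Pins rise 28 mm in all, the first 7 mm free.
- lever_handle (a point): Grip point on the lever's black crank handle, a level bar 10 mm in diameter along the stand's y (from -6 to +54 mm; this point at stand y = +28 mm), 80 mm out from the lever's axis on the -x side; 71 mm above the table when up, 16 mm when right down. The lever's arm, 10 mm wide, joins it at y = 0. Push it down from above; pinch it to raise it.
- rack: Fixed white rack 44 x 128 x 22 mm; origin at the centre of its underside. Four bores, 16 mm in diameter, 16 mm deep (floor 6 mm above the table), in a row at y = -45, -15, +15, +45 mm in its frame; any rod may go in any bore.
- pad_top (a point): Centre of the top of the dark rubber pad, 110 x 170 x 3 mm (long along its y), fixed on the table. The jig starts on it.
- lens_case: Bystander: round white lens case, 57 mm across, 20 mm high. Leave it alone.
- dropper_bottle: Bystander: small dropper bottle, 88 mm high. Leave it alone.

How it is judged:
By the outcome, as a careful person would: the job done as asked, in the order asked, and still so for the second after the job is handed in, with the robot touching nothing.
Of rod0, rod1, rod2, rod3 only 2 to 4 are there at a start; the rules pass over those that are not, and their reading is None.
At some moment in a run one of jig may be knocked a few centimetres aside while the robot is not near it.
It also fails if it takes over 210 s, if anything falls off the work surface, if the arm or the gripper's body presses on something with over 40 N, if the wrist force passes 120 N, or if a joint passes its speed limit or range.

## Working session

There is one attempt and no reset: what is moved stays moved. The work goes in short steps, Python scripts to look and compute and a tool call to move; the robot and the scene stay as the last step left them, time stands still between calls to the robot, and variables do not carry over. Pictures are saved under pics/ and viewed, and the job is handed in when it is done.

Besides the shell and the picture viewer there is one more tool, called after "Emit:" as name([rows], argument=value, ...), one row to a line, values as JSON. carry_out: Moves the arm, as the interface text tells. Its arguments: {"type":"object","properties":{"commands":{"type":"array"},"grip_force":{"type":"number"}},"required":["commands"]}

```bash
ls; mkdir -p pics
python3 - <<'E'
from bench import ctrl,get_image,camera_info
import cv2
for n in ["scene","top","wrist"]:
    ci=camera_info(n); print(n,ci)
    im=get_image(n); cv2.imwrite(f"pics/{n}0.png",im[:,:,::-1])
print(ctrl.get_state())
E
```

```text
pics
scene {'intrinsics': array([[499.65594989,   0.        , 325.87832523],
       [  0.        , 499.65594989, 199.94511788],
       [  0.        ,   0.        ,   1.        ]]), 'k1': 0.018008665064628046, 'R': array([[-0.80868494, -0.5881162 , -0.0121659 ],
       [-0.28128015,  0.40477093, -0.87008159],
       [ 0.51663348, -0.70019985, -0.49275757]]), 't': array([0.49115968, 0.2337373 , 1.21755941])}
top {'intrinsics': array([[483.63145286,   0.        , 315.20880958],
       [  0.        , 483.63145286, 207.29518934],
       [  0.        ,   0.        ,   1.        ]]), 'k1': -0.0017285593466840052, 'R': array([[-3.02047514e-02, -9.99543675e-01,  3.40013624e-04],
       [-9.84580779e-01,  2.96939521e-02, -1.72391878e-01],
       [ 1.72303115e-01, -5.54182470e-03, -9.85028388e-01]]), 't': array([0.01517736, 0.58266906, 1.5950333 ])}
wrist {'intrinsics': array([[348.77136542,   0.        , 321.05626041],
       [  0.        , 348.77136542, 196.47497438],
       [  0.        ,   0.        ,   1.        ]]), 'k1': 0.004844410963627663, 'R': array([[ 0.41466056, -0.90997485, -0.00154789],
       [-0.88076023, -0.40177435,  0.25067667],
       [-0.22873137, -0.10258241, -0.96806963]]), 't': array([-0.64853454, -0.03004117,  0.39135446])}
{'time': 0.15, 'joint_positions': array([ 1.15711304,  0.32165175, -0.07011319,  1.45138071,  0.02259822,
        1.37077724, -0.05692265]), 'qd': array([-0.0007392 , -0.00210533, -0.00037383, -0.00238618,  0.00110997,
        0.00131518, -0.0006394 ]), 'joint_torque': array([-1.36137339e-05, -4.91797435e+01, -4.04556971e-01, -3.12877929e+01,
       -6.40807464e-02,  4.04965051e-02,  8.72528153e-05]), 'position': array([ 0.26946292, -0.59107019,  0.22172066]), 'tool_rot': array([-3.06864509e+00, -6.66598589e-01,  5.89026240e-04]), 'ft_force': array([-0.09908504, -0.00743559, -0.02824785]), 'torque': array([-0.04256965,  0.01457533,  0.00211483]), 'grip_width': 0.9978350996662901}
```

View pics/scene0.png

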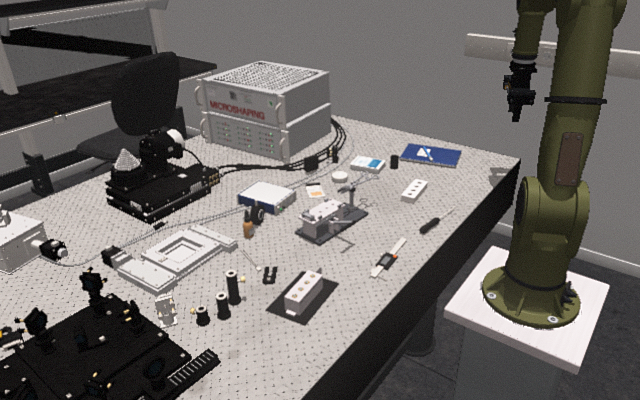

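View pics/top0.png

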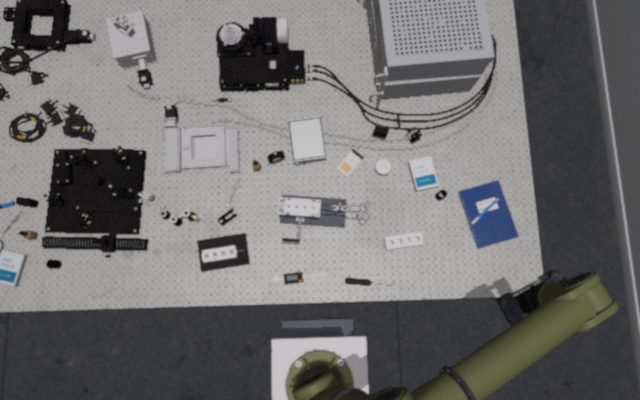

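View pics/wrist0.png

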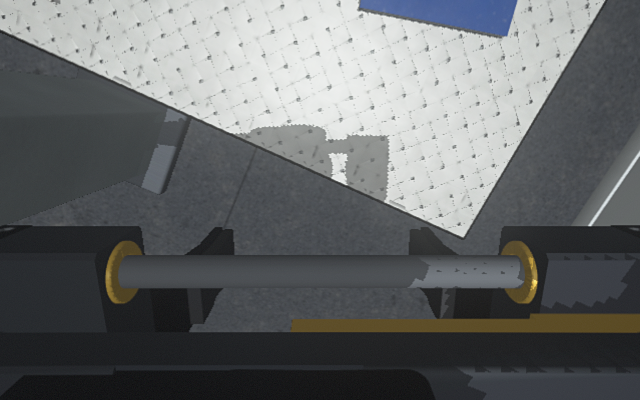

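Run:
```python
import cv2
im=cv2.imread("pics/top0.png")
for n,(x,y,w,h) in dict(a=(270,180,110,70),b=(190,225,70,52),c=(375,225,60,40)).items():
    cv2.imwrite(f"pics/c_{n}.png",cv2.resize(im[y:y+h,x:x+w],None,fx=7 if n=='a' else 10,fy=7 if n=='a' else 10,interpolation=cv2.INTER_CUBIC))
im=cv2.imread("pics/scene0.png")
cv2.imwrite("pics/c_s.png",cv2.resize(im[165:325,260:420],None,fx=3.7,fy=3.7,interpolation=cv2.INTER_CUBIC))
```

```text
(no output)
```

View pics/c_a.png

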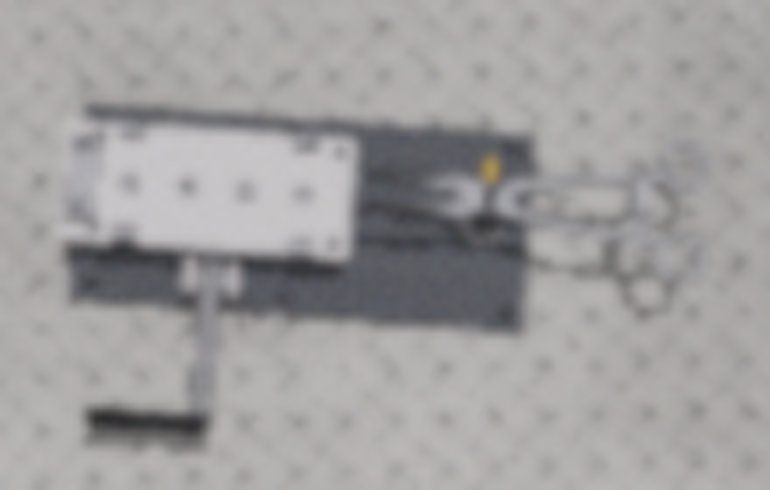

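View pics/c_b.png

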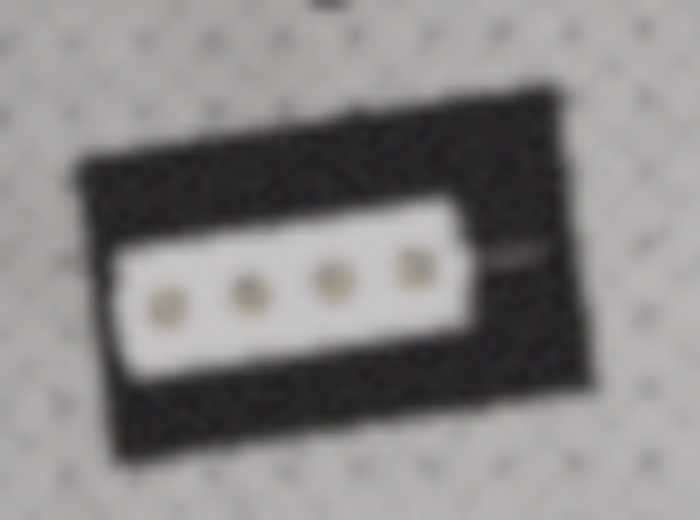

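View pics/c_c.png

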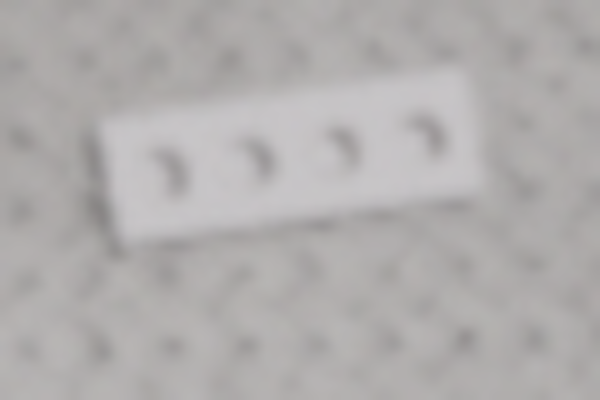

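View pics/c_s.png

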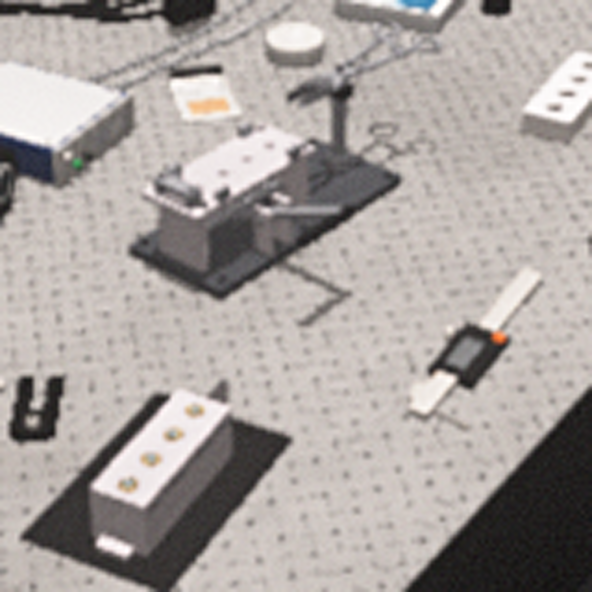

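```bash
cat > h.py <<'E'
import numpy as np, cv2
from scipy.spatial.transform import Rotation as Rot
from scipy.optimize import least_squares
from bench import ctrl,get_image,camera_info
np.set_printoptions(precision=4,suppress=True)
def ray(ci,u,v):
    K=ci['intrinsics']; d=np.array([(u-K[0,2])/K[0,0],(v-K[1,2])/K[1,1]])
    s=d.copy()
    for _ in range(20): s=d/(1+ci['k1']*(s@s))
    R=ci['R'];t=ci['t']
    return -R.T@t, R.T@np.array([s[0],s[1],1.])
def p2w(ci,u,v,z):
    c,d=ray(ci,u,v); return c+d*(z-c[2])/d[2]
def w2p(ci,X):
    X=np.atleast_2d(X); c=X@ci['R'].T+ci['t']; s=c[:,:2]/c[:,2:]; s=s*(1+ci['k1']*(s**2).sum(1,keepdims=True))
    K=ci['intrinsics']; return s@np.diag([K[0,0],K[1,1]])+K[:2,2]
def rigid2(local,world):
    local=np.array(local,float);world=np.array(world,float)[:,:2]
    lc,wc=local.mean(0),world.mean(0); a=local-lc;b=world-wc
    th=np.arctan2((a[:,0]*b[:,1]-a[:,1]*b[:,0]).sum(),(a*b).sum())
    c,s=np.cos(th),np.sin(th);R=np.array([[c,-s],[s,c]]); o=wc-R@lc
    return o,th,np.linalg.norm(local@R.T+o-world,axis=1).max()
def snap(name,tag,crop=None,f=1):
    st=ctrl.get_state(); ci=camera_info(name); im=get_image(name)
    cv2.imwrite(f"pics/{tag}.png",im[:,:,::-1]); np.savez(f"pics/{tag}.npz",**ci)
    if crop is not None:
        x,y,w,h=crop; cv2.imwrite(f"pics/{tag}_c.png",cv2.resize(im[y:y+h,x:x+w,::-1],None,fx=f,fy=f,interpolation=cv2.INTER_CUBIC))
    return st
def load(tag): return dict(np.load(f"pics/{tag}.npz"))
def crop(tag,out,x,y,w,h,f):
    im=cv2.imread(f"pics/{tag}.png"); cv2.imwrite(f"pics/{out}.png",cv2.resize(im[y:y+h,x:x+w],None,fx=f,fy=f,interpolation=cv2.INTER_CUBIC))
# commanded pose tracking: cmd.json
import json,os
def cmdpose():
    st=ctrl.get_state(); return np.array(st['position']),Rot.from_rotvec(st['tool_rot'])
def plan(p0,R0,p1,yaw=None,R1=None):
    """tool shift+turn from p0,R0 to p1 with tool pointing down, tool y along world direction yaw(rad)"""
    if R1 is None: R1=down(yaw)
    d=R0.inv().apply(np.array(p1)-p0); r=(R0.inv()*R1).as_rotvec(); return d,r
def down(yaw):
    z=np.array([0,0,-1.]); y=np.array([np.cos(yaw),np.sin(yaw),0]); x=np.cross(y,z)
    return Rot.from_matrix(np.column_stack([x,y,z]))
E
python3 - <<'E'
from h import *
ci=camera_info('top')
f=lambda pts,o,s,z:[p2w(ci,o[0]+(x+.5)/s-.5,o[1]+(y+.5)/s-.5,z) for x,y in pts]
yy=[42,14,-14,-42]
h=f([(130,186),(187,187),(246,191),(304,193)],(270,180),7,.068)
print('stand',rigid2([(0,y/1e3) for y in yy],h))
h=f([(168,307),(250,293),(333,282),(415,269)],(190,225),10,.044)
print('jig',rigid2([(0,y/1e3) for y in yy],h))
h=f([(170,172),(255,162),(343,152),(428,138)],(375,225),10,.022)
print('rack',rigid2([(0,y/1e3) for y in [45,15,-15,-45]],h))
h=f([(100,120),(465,68),(483,190),(122,243)],(375,225),10,.022)
print('rackc',rigid2([(.022,.064),(.022,-.064),(-.022,-.064),(-.022,.064)],h))
h=f([(78,160),(557,88),(592,385),(120,460)],(190,225),10,.003)
print('pad',rigid2([(.055,.085),(.055,-.085),(-.055,-.085),(-.055,.085)],h))
st=ctrl.get_state(); print(Rot.from_rotvec(st['tool_rot']).as_matrix())
ci=camera_info('wrist'); R=Rot.from_rotvec(st['tool_rot']).as_matrix()
print('cam in tool',R.T@(-ci['R'].T@ci['t']-st['position']), R.T@ci['R'].T)
E
```

```text
stand (array([0.5837, 0.047 ]), np.float64(-0.07380604003443074), np.float64(0.000586585307888681))
jig (array([0.4368, 0.3265]), np.float64(0.12098710857945283), np.float64(0.00034870220682410547))
rack (array([ 0.4646, -0.3044]), np.float64(0.09886235063880719), np.float64(0.0005995655668119289))
rackc (array([ 0.4649, -0.3023]), np.float64(0.11186478385436635), np.float64(0.001917801170433736))
pad (array([0.4451, 0.3189]), np.float64(0.1256873551961156), np.float64(0.004649667978974827))
[[ 0.9099  0.4149 -0.0007]
 [ 0.4149 -0.9099  0.0013]
 [-0.0001 -0.0014 -1.    ]]
cam in tool [ 0.0689 -0.0006 -0.1638] [[-0.0002 -0.9681 -0.2506]
 [ 1.     -0.0003  0.0001]
 [-0.0001 -0.2506  0.9681]]
```

```bash
cat >> h.py <<'E'
def go(p,yaw):
    p0,R0=cmdpose(); d,r=plan(p0,R0,p,yaw); print('tx %.4f ty %.4f tz %.4f rx %.4f ry %.4f rz %.4f'%(*d,*r), 'rows>=',np.ceil(max(np.linalg.norm(d)/.0625,np.linalg.norm(r)/.1867)))
E
python3 -c "
from h import *
go((.455,-.36,.15),.1)"
```

```text
tx 0.2647 ty -0.1332 tz 0.0719 rx -0.0013 ry -0.0008 rz -1.2430 rows>= 7.0
```

Emit:
carry_out([
  {"tx":0.265,"ty":-0.133,"tz":0.072,"rz":-1.243,"jaw":1},
  {"tx":0.265,"ty":-0.133,"tz":0.072,"rz":-1.243,"jaw":1},
  {"tx":0.265,"ty":-0.133,"tz":0.072,"rz":-1.243,"jaw":1},
  {"tx":0.265,"ty":-0.133,"tz":0.072,"rz":-1.243,"jaw":1},
  {"tx":0.265,"ty":-0.133,"tz":0.072,"rz":-1.243,"jaw":1},
  {"tx":0.265,"ty":-0.133,"tz":0.072,"rz":-1.243,"jaw":1},
  {"tx":0.265,"ty":-0.133,"tz":0.072,"rz":-1.243,"jaw":1},
  {"tx":0.265,"ty":-0.133,"tz":0.072,"rz":-1.243,"jaw":1},
  {"tx":0.265,"ty":-0.133,"tz":0.072,"rz":-1.243,"jaw":1},
])

```text
invalid input
```

```bash
python3 -c "
from h import *
st=snap('wrist','rack1'); print(st['position'],st['tool_rot'],abs(st['qd']).max(),st['ft_force'])
# stand view pose: 
th=-.074; go(np.array([.5837,.047,.20])+0*np.array([0,0,0]),th)"
```

```text
[ 0.2695 -0.5911  0.2217] [-3.0686 -0.6666  0.0006] 0.0023861773951931262 [-0.0991 -0.0074 -0.0282]
tx 0.5507 ty -0.4502 tz 0.0224 rx -0.0011 ry -0.0006 rz -1.0689 rows>= 12.0
```

View pics/rack1.png

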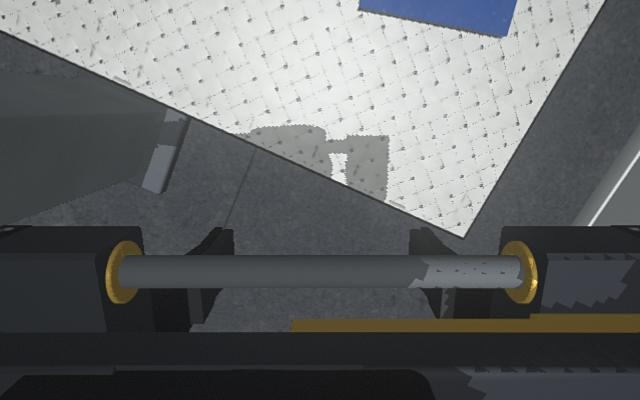

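Emit:
carry_out([
  {"tx":0.265,"ty":-0.133,"tz":0.072,"rx":0,"ry":0,"rz":-1.243,"jaw":1},
  {"tx":0.265,"ty":-0.133,"tz":0.072,"rx":0,"ry":0,"rz":-1.243,"jaw":1},
  {"tx":0.265,"ty":-0.133,"tz":0.072,"rx":0,"ry":0,"rz":-1.243,"jaw":1},
  {"tx":0.265,"ty":-0.133,"tz":0.072,"rx":0,"ry":0,"rz":-1.243,"jaw":1},
  {"tx":0.265,"ty":-0.133,"tz":0.072,"rx":0,"ry":0,"rz":-1.243,"jaw":1},
  {"tx":0.265,"ty":-0.133,"tz":0.072,"rx":0,"ry":0,"rz":-1.243,"jaw":1},
  {"tx":0.265,"ty":-0.133,"tz":0.072,"rx":0,"ry":0,"rz":-1.243,"jaw":1},
  {"tx":0.265,"ty":-0.133,"tz":0.072,"rx":0,"ry":0,"rz":-1.243,"jaw":1},
  {"tx":0.265,"ty":-0.133,"tz":0.072,"rx":0,"ry":0,"rz":-1.243,"jaw":1},
], grip_force=20)

```text
time: 1.32
position: [0.4554, -0.3607, 0.1505]
tool_rot: [-2.11, -2.327, 0.0]
ft_force: [-0.3, 0.0, 1.0]
grip_width: 0.999
```

```bash
python3 -c "
from h import *
st=snap('wrist','rack1'); print(st['position'],st['tool_rot'],abs(st['qd']).max(),st['ft_force'])
th=-.074; go(np.array([.5837,-.07,.25]),th)"
```

```text
[ 0.4554 -0.3607  0.1505] [-2.1105 -2.3271  0.0001] 0.007974861013400437 [-0.3208  0.0498  1.0048]
tx 0.2767 ty 0.1561 tz -0.0995 rx -0.0001 ry 0.0001 rz 0.1720 rows>= 6.0
```

View pics/rack1.png

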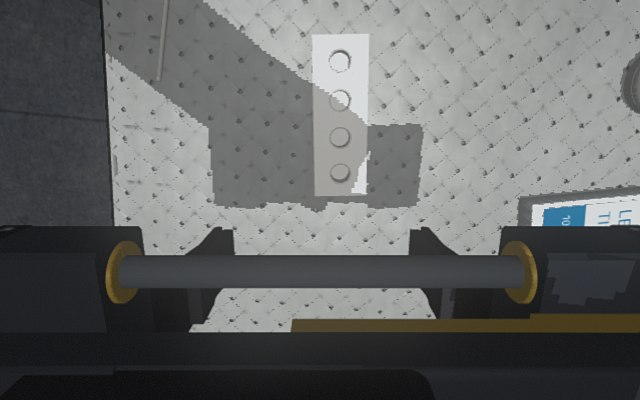

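```bash
python3 -c "
from h import *
crop('rack1','rack1c',290,25,110,180,3.3)"
```

```text
(no output)
```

View pics/rack1c.png

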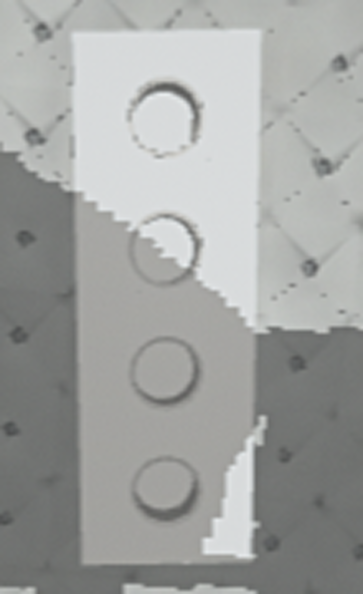

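Emit:
carry_out([
  {"tx":0.277,"ty":0.156,"tz":-0.1,"rx":0,"ry":0,"rz":0.172,"jaw":1},
  {"tx":0.277,"ty":0.156,"tz":-0.1,"rx":0,"ry":0,"rz":0.172,"jaw":1},
  {"tx":0.277,"ty":0.156,"tz":-0.1,"rx":0,"ry":0,"rz":0.172,"jaw":1},
  {"tx":0.277,"ty":0.156,"tz":-0.1,"rx":0,"ry":0,"rz":0.172,"jaw":1},
  {"tx":0.277,"ty":0.156,"tz":-0.1,"rx":0,"ry":0,"rz":0.172,"jaw":1},
  {"tx":0.277,"ty":0.156,"tz":-0.1,"rx":0,"ry":0,"rz":0.172,"jaw":1},
  {"tx":0.277,"ty":0.156,"tz":-0.1,"rx":0,"ry":0,"rz":0.172,"jaw":1},
])

```text
time: 2.25
position: [0.5836, -0.0681, 0.2508]
tool_rot: [2.297, 2.142, 0.0]
ft_force: [-0.3, -1.1, -0.3]
grip_width: 1.002
```

```bash
python3 -c "
from h import *
st=snap('wrist','st1',(200,0,240,225),3.3); print(st['position'],st['tool_rot'],abs(st['qd']).max(),st['ft_force'])
go(np.array([.437,.265,.17]),.121)"
```

```text
[ 0.5836 -0.0681  0.2508] [2.2972 2.1422 0.0005] 0.05245175539151836 [-0.2862 -1.0676 -0.2756]
tx 0.3241 ty -0.1698 tz 0.0798 rx -0.0010 ry 0.0011 rz -0.1940 rows>= 6.0
```

View pics/st1.png

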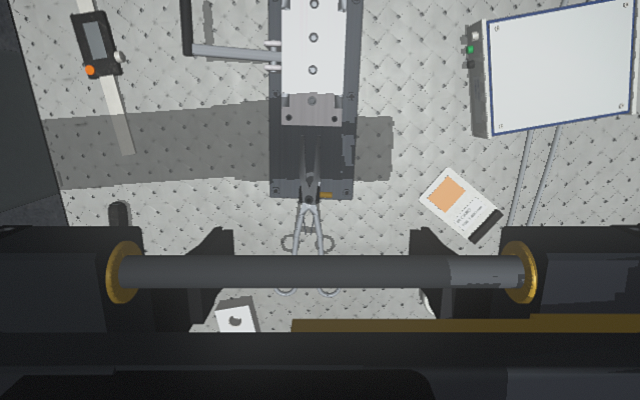

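Emit:
carry_out([
  {"tx":0.07,"ty":0,"tz":0.03,"rx":0,"ry":0,"rz":0,"jaw":1},
  {"tx":0.07,"ty":0,"tz":0.03,"rx":0,"ry":0,"rz":0,"jaw":1},
  {"tx":0.07,"ty":0,"tz":0.03,"rx":0,"ry":0,"rz":0,"jaw":1},
])

```text
time: 2.68
position: [0.5873, -0.0011, 0.2194]
tool_rot: [-2.301, -2.138, 0.004]
ft_force: [0.7, -1.0, 0.4]
grip_width: 0.997
```

```bash
python3 -c "
from h import *
st=snap('wrist','st2',(220,0,180,225),2.6); print(st['position'],st['tool_rot'],abs(st['qd']).max(),st['ft_force'])
go(np.array([.437,.265,.17]),.121)"
```

```text
[ 0.5873 -0.0011  0.2194] [-2.3005 -2.1383  0.0038] 0.030217740317441438 [ 0.6624 -0.9999  0.371 ]
tx 0.2554 ty -0.1704 tz 0.0497 rx -0.0012 ry 0.0016 rz -0.1960 rows>= 5.0
```

View pics/st2_c.png

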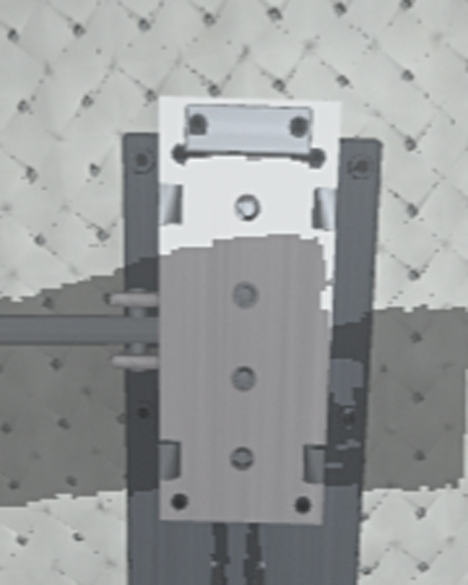

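```bash
python3 -c "
from h import *
ci=load('st2'); f=lambda x,y,z:p2w(ci,220+(x+.5)/2.6-.5,(y+.5)/2.6-.5,z)
print(rigid2([(0,y/1e3) for y in (42,14,-14,-42)],[f(*p,.068) for p in [(247,208),(245,295),(243,379),(241,458)]]))
o,th,_=rigid2([(0,y/1e3) for y in (42,14,-14,-42)],[f(*p,.068) for p in [(247,208),(245,295),(243,379),(241,458)]])
c,s=np.cos(th),np.sin(th);R=np.array([[c,-s],[s,c]])
for p,z in [((186,154),.076),((311,154),.076),((197,124),.082),((299,126),.082),((160,521),.068),((322,523),.068),((160,97),.068),((340,101),.068)]: print(p,R.T@(f(*p,z)[:2]-o))
ci=load('rack1'); f=lambda x,y,z:p2w(ci,290+(x+.5)/3.3-.5,25+(y+.5)/3.3-.5,z)
print(rigid2([(0,y/1e3) for y in (45,15,-15,-45)],[f(*p,.022) for p in [(165,118),(166,248),(166,371),(166,488)]]))
print(rigid2([(-.022,.064),(.022,.064),(.022,-.064),(-.022,-.064)],[f(*p,.022) for p in [(72,33),(263,30),(254,557),(83,564)]]))
"
```

```text
(array([0.5842, 0.0481]), np.float64(-0.10322347708368101), np.float64(0.00016236058025197582))
(186, 154) [-0.0196  0.0572]
(311, 154) [0.02   0.0584]
(197, 124) [-0.0158  0.0652]
(299, 126) [0.0157 0.0656]
(160, 521) [-0.0286 -0.0659]
(322, 523) [ 0.0297 -0.0649]
(160, 97) [-0.0287  0.075 ]
(340, 101) [0.029  0.0755]
(array([ 0.4655, -0.3003]), np.float64(0.11343153239935784), np.float64(0.00030186860977458684))
(array([ 0.466 , -0.3005]), np.float64(0.11464783915906027), np.float64(0.0007921210050125818))
```

Emit:
carry_out([
  {"tx":0.255,"ty":-0.17,"tz":0.05,"rx":0,"ry":0,"rz":-0.196,"jaw":1},
  {"tx":0.255,"ty":-0.17,"tz":0.05,"rx":0,"ry":0,"rz":-0.196,"jaw":1},
  {"tx":0.255,"ty":-0.17,"tz":0.05,"rx":0,"ry":0,"rz":-0.196,"jaw":1},
  {"tx":0.255,"ty":-0.17,"tz":0.05,"rx":0,"ry":0,"rz":-0.196,"jaw":1},
  {"tx":0.255,"ty":-0.17,"tz":0.05,"rx":0,"ry":0,"rz":-0.196,"jaw":1},
  {"tx":0.255,"ty":-0.17,"tz":0.05,"rx":0,"ry":0,"rz":-0.196,"jaw":1},
  {"tx":0.255,"ty":-0.17,"tz":0.05,"rx":0,"ry":0,"rz":-0.196,"jaw":1},
])

```text
time: 3.6
position: [0.4387, 0.2648, 0.1709]
tool_rot: [2.082, 2.35, -0.0]
ft_force: [0.8, -0.3, 0.7]
grip_width: 0.997
```

```bash
python3 -c "
from h import *
st=snap('wrist','jig1',(180,0,280,225),2.8); print(st['position'],st['tool_rot'],abs(st['qd']).max(),st['ft_force'])
"
```

```text
[0.4387 0.2648 0.1709] [ 2.0822  2.3501 -0.0001] 0.020604953978086583 [ 0.8159 -0.2661  0.694 ]
```

View pics/jig1_c.png

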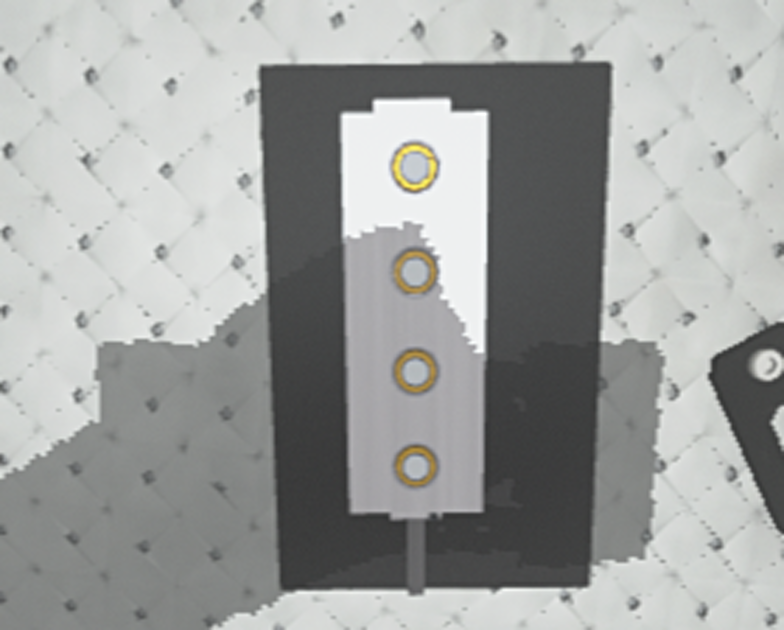

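```bash
python3 -c "
from h import *
ci=load('jig1'); f=lambda x,y,z:p2w(ci,180+(x+.5)/2.8-.5,(y+.5)/2.8-.5,z)
o,th,e=rigid2([(0,y/1e3) for y in (42,14,-14,-42)],[f(*p,.044) for p in [(414,167),(415,271),(415,371),(416,466)]]);print(o,th,e)
print(rigid2([(-.02,.056),(.02,.056),(.02,-.056),(-.02,-.056)],[f(*p,.044) for p in [(341,112),(489,111),(484,512),(349,514)]]))
print('pad',rigid2([(-.055,.085),(.055,.085),(.055,-.085),(-.055,-.085)],[f(*p,.003) for p in [(260,67),(611,63),(588,585),(282,589)]]))
"
python3 -c "
from h import *
crop('st1','st1c',230,0,140,225,2.66)"
```

```text
[0.4374 0.3272] 0.1317340816468317 0.000192428754651904
(array([0.4376, 0.3271]), np.float64(0.1297473975233411), np.float64(0.0008109956435275295))
pad (array([0.4459, 0.3202]), np.float64(0.1305818065593417), np.float64(0.0010881062781745302))
```

View pics/st1c.png

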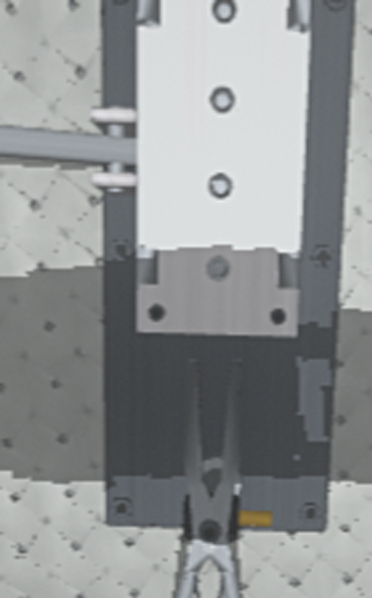

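```bash
python3 -c "
from h import *
go(np.array([.4375,.3271,.08]),.131);go(np.array([.4375,.3271,.011]),.131)
"
```

```text
tx 0.0625 ty 0.0059 tz 0.0908 rx 0.0010 ry 0.0012 rz -0.0115 rows>= 2.0
tx 0.0626 ty 0.0058 tz 0.1598 rx 0.0010 ry 0.0012 rz -0.0115 rows>= 3.0
```

Emit:
carry_out([
  {"tx":0.0625,"ty":0.0059,"tz":0.09,"rx":0.001,"ry":0.001,"rz":-0.0115,"jaw":1},
  {"tx":0.0625,"ty":0.0059,"tz":0.09,"rx":0.001,"ry":0.001,"rz":-0.0115,"jaw":1},
  {"tx":0.0625,"ty":0.0059,"tz":0.12,"rx":0.001,"ry":0.001,"rz":-0.0115,"jaw":1},
  {"tx":0.0625,"ty":0.0059,"tz":0.145,"rx":0.001,"ry":0.001,"rz":-0.0115,"jaw":1},
  {"tx":0.0625,"ty":0.0059,"tz":0.16,"rx":0.001,"ry":0.001,"rz":-0.0115,"jaw":1},
  {"tx":0.0625,"ty":0.0059,"tz":0.16,"rx":0.001,"ry":0.001,"rz":-0.0115,"jaw":1},
])

```text
time: 4.4
position: [0.4357, 0.3281, 0.0097]
tool_rot: [-2.068, -2.363, 0.003]
ft_force: [-0.2, 0.9, 0.9]
grip_width: 0.997
```

```bash
python3 -c "
from h import *
st=snap('wrist','jig2'); print(st['position'],st['tool_rot'],abs(st['qd']).max(),st['ft_force'])
go(np.array([.4375,.3271,.011]),.131)
"
```

```text
[0.4357 0.3281 0.0097] [-2.068  -2.3629  0.0032] 0.02704577062996762 [-0.2027  0.8852  0.8594]
tx -0.0021 ty 0.0012 tz -0.0003 rx -0.0008 ry -0.0007 rz 0.0025 rows>= 1.0
```

View pics/jig2.png

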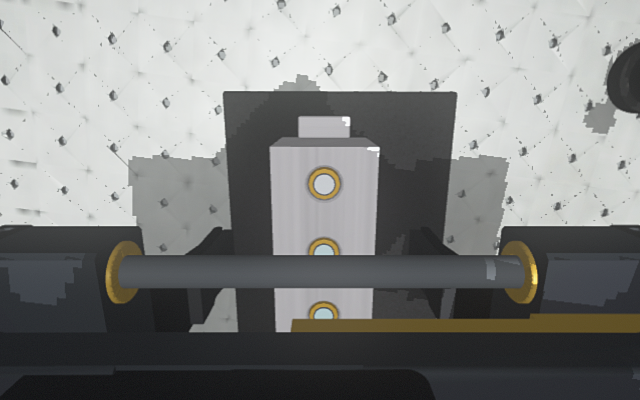

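Emit:
carry_out([
  {"tx":-0.002,"ty":0.001,"tz":0,"rx":0,"ry":0,"rz":0.002,"jaw":0.3},
  {"tx":-0.002,"ty":0.001,"tz":0,"rx":0,"ry":0,"rz":0.002,"jaw":0.3},
  {"tx":-0.002,"ty":0.001,"tz":0,"rx":0,"ry":0,"rz":0.002,"jaw":0.3},
  {"tx":-0.002,"ty":0.001,"tz":0,"rx":0,"ry":0,"rz":0.002,"jaw":0.3},
  {"tx":-0.002,"ty":0.001,"tz":0,"rx":0,"ry":0,"rz":0.002,"jaw":0.3},
], grip_force=40)

```text
time: 5.08
position: [0.4363, 0.328, 0.0106]
tool_rot: [-2.067, -2.364, 0.0]
ft_force: [-0.1, -0.3, -0.5]
grip_width: 0.521
```

Emit:
carry_out([
  {"tx":0,"ty":0,"tz":0,"rx":0,"ry":0,"rz":0,"jaw":0.3},
  {"tx":0,"ty":0,"tz":0,"rx":0,"ry":0,"rz":0,"jaw":0.3},
  {"tx":0,"ty":0,"tz":0,"rx":0,"ry":0,"rz":0,"jaw":0.3},
  {"tx":0,"ty":0,"tz":-0.05,"rx":0,"ry":0,"rz":0,"jaw":0.3},
  {"tx":0,"ty":0,"tz":-0.1,"rx":0,"ry":0,"rz":0,"jaw":0.3},
  {"tx":0,"ty":0,"tz":-0.15,"rx":0,"ry":0,"rz":0,"jaw":0.3},
  {"tx":0,"ty":0,"tz":-0.15,"rx":0,"ry":0,"rz":0,"jaw":0.3},
])

```text
time: 5.95
position: [0.4382, 0.3296, 0.1639]
tool_rot: [2.068, 2.364, 0.01]
ft_force: [-0.4, 0.8, -4.6]
grip_width: 0.456
```

```bash
python3 -c "
from h import *
st=snap('wrist','jig3',(220,80,200,260),2.3); print(st['position'],st['tool_rot'],abs(st['qd']).max(),st['ft_force'],st['grip_width'])
"
```

```text
[0.4382 0.3296 0.1639] [2.0676 2.3637 0.0097] 0.0854756606123822 [-0.4432  0.8159 -4.6488] 0.45614712630806037
```

View pics/jig3_c.png

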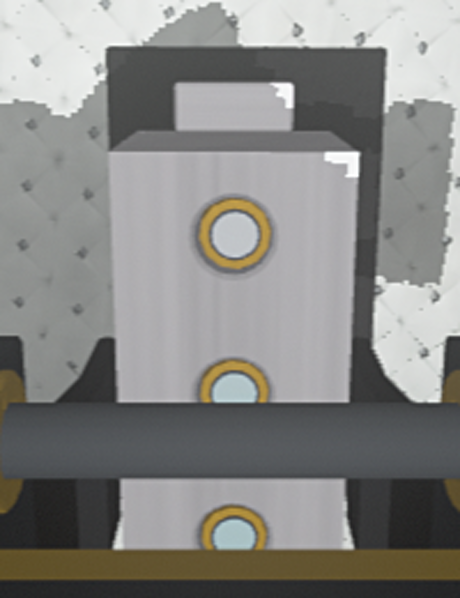

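```bash
cat >> h.py <<'E'
def tooloff(tag,pts,ztool,st=None):
    """pixels -> tool frame points on plane tool z=ztool, using fixed cam-in-tool"""
    ci=load(tag)
    Rc=np.array([[0,-.9681,-.2506],[1,0,0],[0,-.2506,.9681]]); c=np.array([.0689,-.0006,-.1638])
    out=[]
    for u,v in pts:
        cc,d=ray(ci,u,v); dc=ci['R']@d; dt=Rc@dc; out.append(c+dt*(ztool-c[2])/dt[2])
    return np.array(out)
E
python3 -c "
from h import *
g=lambda P:[(220+(x+.5)/2.3-.5,80+(y+.5)/2.3-.5) for x,y in P]
print(tooloff('jig3',g([(235,235),(110,152),(359,152),(235,393),(235,537)]),-.0334))
# precise cam in tool
for t in ['jig3']:
  ci=load(t); st=ctrl.get_state(); R=Rot.from_rotvec(st['tool_rot']).as_matrix(); print(R.T@(-ci['R'].T@ci['t']-st['position'])); print(R.T@ci['R'].T)
go((.58,-.03,.23),-.1)
"
```

```text
[[ 0.0409 -0.0003 -0.0334]
 [ 0.0546 -0.0205 -0.0334]
 [ 0.0546  0.0198 -0.0334]
 [ 0.0127 -0.0003 -0.0334]
 [-0.0158 -0.0002 -0.0334]]
[ 0.0701  0.0011 -0.1666]
[[-0.0001 -0.9685 -0.249 ]
 [ 1.     -0.0013  0.0045]
 [-0.0047 -0.249   0.9685]]
tx -0.3738 ty 0.0943 tz -0.0690 rx 0.0010 ry -0.0012 rz 0.2332 rows>= 7.0
```

```bash
python3 -c "
from h import *
ci=load('st1'); f=lambda x,y,z:p2w(ci,230+(x+.5)/2.66-.5,(y+.5)/2.66-.5,z)
o,th,e=rigid2([(0,y/1e3) for y in (42,14,-14,-42)],[f(*p,.068) for p in [(224,11),(222,100),(220,186),(218,268)]]);print(o,th,e)
c,s=np.cos(th),np.sin(th);R=np.array([[c,-s],[s,c]])
for p,z in [((210,530),.098),((211,470),.1),((193,362),.1),((235,360),.1),((137,333),.068),((297,336),.068)]: print(p,R.T@(f(*p,z)[:2]-o))
crop('st1','st1d',260,90,90,170,3.5)
"
```

```text
[0.5844 0.0482] -0.10116289323326157 0.0002956759086276199
(210, 530) [ 0.0001 -0.1315]
(211, 470) [ 0.     -0.1095]
(193, 362) [-0.0068 -0.0729]
(235, 360) [ 0.0072 -0.0718]
(137, 333) [-0.0291 -0.0657]
(297, 336) [ 0.0295 -0.0649]
```

View pics/st1d.png

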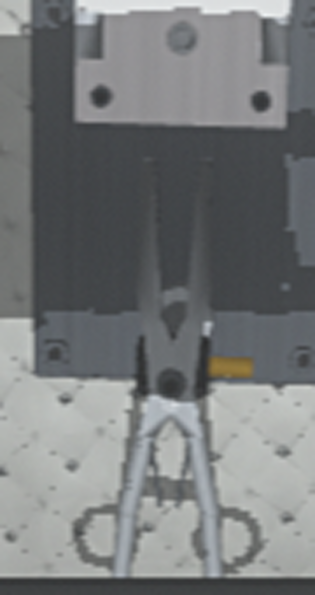

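Emit:
carry_out([
  {"tx":-0.374,"ty":0.094,"tz":-0.069,"rx":0,"ry":0,"rz":0.233,"jaw":0.3},
  {"tx":-0.374,"ty":0.094,"tz":-0.069,"rx":0,"ry":0,"rz":0.233,"jaw":0.3},
  {"tx":-0.374,"ty":0.094,"tz":-0.069,"rx":0,"ry":0,"rz":0.233,"jaw":0.3},
  {"tx":-0.374,"ty":0.094,"tz":-0.069,"rx":0,"ry":0,"rz":0.233,"jaw":0.3},
  {"tx":-0.374,"ty":0.094,"tz":-0.069,"rx":0,"ry":0,"rz":0.233,"jaw":0.3},
  {"tx":-0.374,"ty":0.094,"tz":-0.069,"rx":0,"ry":0,"rz":0.233,"jaw":0.3},
  {"tx":-0.374,"ty":0.094,"tz":-0.069,"rx":0,"ry":0,"rz":0.233,"jaw":0.3},
  {"tx":-0.374,"ty":0.094,"tz":-0.069,"rx":0,"ry":0,"rz":0.233,"jaw":0.3},
  {"tx":-0.374,"ty":0.094,"tz":-0.069,"rx":0,"ry":0,"rz":0.233,"jaw":0.3},
])

```text
time: 7.12
position: [0.5783, -0.0277, 0.2275]
tool_rot: [-2.322, -2.109, 0.002]
ft_force: [-0.3, 0.5, -5.0]
grip_width: 0.457
```

```bash
python3 -c "
from h import *
st=snap('wrist','st3',(220,0,200,200),3); print(st['position'],st['tool_rot'],abs(st['qd']).max(),st['ft_force'],st['grip_width'])
"
```

```text
[ 0.5783 -0.0277  0.2275] [-2.3224 -2.109   0.0022] 0.014376021816816041 [-0.2809  0.4534 -5.0444] 0.45666869502457214
```

View pics/st3_c.png

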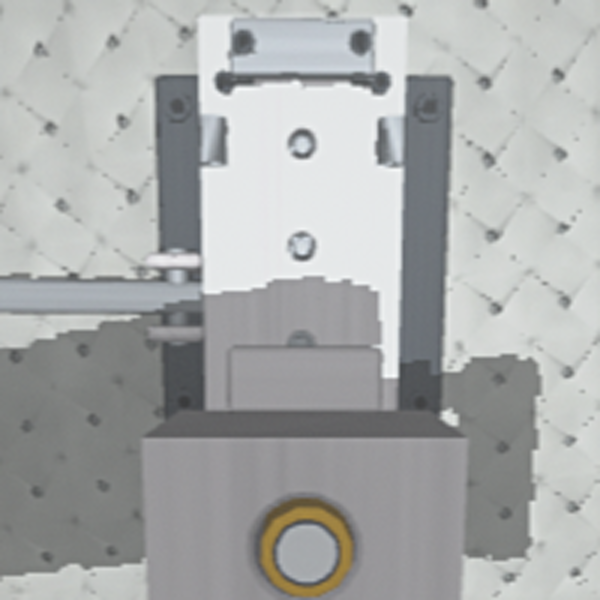

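```bash
python3 -c "
from h import *
ci=load('st3'); f=lambda x,y,z:p2w(ci,220+(x+.5)/3-.5,(y+.5)/3-.5,z)
th=-.102;o=np.array([.5843,.0482])
c,s=np.cos(th),np.sin(th);R=np.array([[c,-s],[s,c]])
for p,z in [((302,144),.068),((302,245),.068),((230,72),.076),((376,72),.076),((243,42),.082),((360,42),.082),((223,118),.078),((379,118),.078)]: print(p,R.T@(f(*p,z)[:2]-o))
# rod3 in tool
print(tooloff('st3',[(220+(306+.5)/3-.5,(552+.5)/3-.5)],-.0334))
# target: jig center = o+R(0,-.012): tcp = jigc - (tool x off -.0013 along stand y, tool y off -.0003 along stand x)
for dy,z in [(-.012,.12),(-.012,.085)]:
  t=o+R@np.array([.0003,dy+.0013]); go((*t,z),th)
"
```

```text
(302, 144) [0.0001 0.0421]
(302, 245) [0.0003 0.0145]
(230, 72) [-0.0198  0.0592]
(376, 72) [0.0205 0.0594]
(243, 42) [-0.0158  0.0653]
(360, 42) [0.0157 0.0655]
(223, 118) [-0.0217  0.0471]
(379, 118) [0.0215 0.0473]
[[ 0.0402 -0.0004 -0.0334]]
tx 0.0651 ty -0.0009 tz 0.1081 rx -0.0033 ry -0.0016 rz 0.0064 rows>= 3.0
tx 0.0650 ty -0.0008 tz 0.1431 rx -0.0033 ry -0.0016 rz 0.0064 rows>= 3.0
```

Emit:
carry_out([
  {"tx":0.065,"ty":-0.001,"tz":0.06,"rx":-0.003,"ry":-0.002,"rz":0.006,"jaw":0.3},
  {"tx":0.065,"ty":-0.001,"tz":0.06,"rx":-0.003,"ry":-0.002,"rz":0.006,"jaw":0.3},
  {"tx":0.065,"ty":-0.001,"tz":0.11,"rx":-0.003,"ry":-0.002,"rz":0.006,"jaw":0.3},
  {"tx":0.065,"ty":-0.001,"tz":0.13,"rx":-0.003,"ry":-0.002,"rz":0.006,"jaw":0.3},
  {"tx":0.065,"ty":-0.001,"tz":0.136,"rx":-0.003,"ry":-0.002,"rz":0.006,"jaw":0.3},
  {"tx":0.065,"ty":-0.001,"tz":0.136,"rx":-0.003,"ry":-0.002,"rz":0.006,"jaw":0.3},
  {"tx":0.065,"ty":-0.001,"tz":0.136,"rx":-0.003,"ry":-0.002,"rz":0.006,"jaw":0.3},
])

```text
time: 8.05
position: [0.5862, 0.0345, 0.0949]
tool_rot: [2.333, 2.098, 0.004]
ft_force: [0.3, 0.8, -3.3]
grip_width: 0.455
```

```bash
python3 -c "
from h import *
st=snap('wrist','st4',(200,0,240,250),2.4); print(st['position'],st['tool_rot'],abs(st['qd']).max(),st['ft_force'],st['grip_width'])
snap('scene','sc4',(290,170,110,90),6)
th=-.102;o=np.array([.5843,.0482])
c,s=np.cos(th),np.sin(th);R=np.array([[c,-s],[s,c]])
for dy,z in [(-.012,.0765)]:
  t=o+R@np.array([.0003,dy+.0015]); go((*t,z),th)
"
```

```text
[0.5862 0.0345 0.0949] [2.3328 2.0979 0.0038] 0.005111375791671429 [ 0.3087  0.7711 -3.337 ] 0.4545684482963258
tx 0.0030 ty -0.0027 tz 0.0180 rx 0.0042 ry 0.0012 rz -0.0039 rows>= 1.0
```

View pics/st4_c.png

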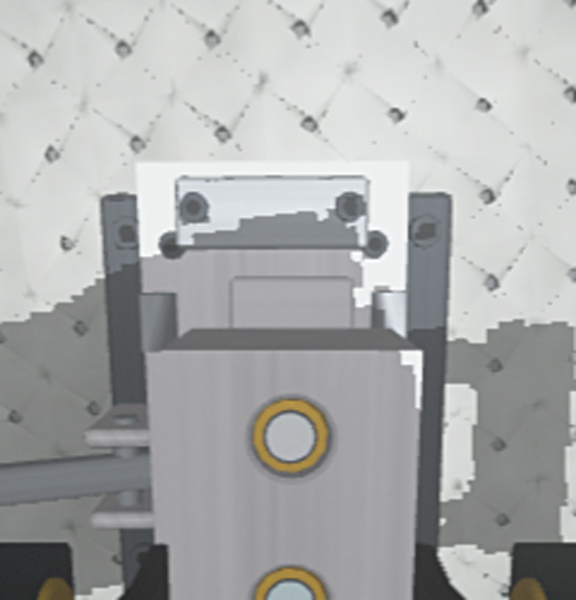

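View pics/sc4_c.png

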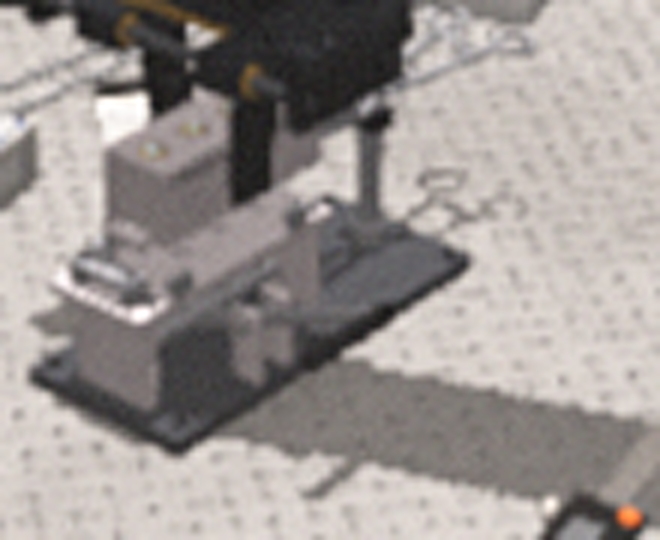

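Emit:
carry_out([
  {"tx":0.003,"ty":-0.0027,"tz":0.006,"rx":0.004,"ry":0.001,"rz":-0.004,"jaw":0.3},
  {"tx":0.003,"ty":-0.0027,"tz":0.006,"rx":0.004,"ry":0.001,"rz":-0.004,"jaw":0.3},
  {"tx":0.003,"ty":-0.0027,"tz":0.006,"rx":0.004,"ry":0.001,"rz":-0.004,"jaw":0.3},
])

```text
time: 8.52
position: [0.5824, 0.0378, 0.087]
tool_rot: [-2.33, -2.105, 0.003]
ft_force: [-0.8, 0.4, -3.5]
grip_width: 0.455
```

```bash
cat >> h.py <<'E'
TH=-.102;O=np.array([.5843,.0482])
RS=np.array([[np.cos(TH),-np.sin(TH)],[np.sin(TH),np.cos(TH)]])
def s2w(x,y): return O+RS@np.array([x,y])
def w2s(p): return RS.T@(np.array(p)[:2]-O)
def gos(x,y,z,dyaw=0): go((*s2w(x,y),z),TH+dyaw)
def stat():
    st=ctrl.get_state(); print('t %.2f'%st['time'],'pos',st['position'],'stand',w2s(st['position']),'ft',st['ft_force'],'w %.3f'%st['grip_width'],'qd %.3f'%abs(st['qd']).max())
E
python3 -c "
from h import *
stat(); st=snap('wrist','st5',(200,0,240,250),2.4)
gos(.0003,-.0105,.0765)
"
```

```text
t 8.53 pos [0.5824 0.0378 0.087 ] stand [-0.0009 -0.0105] ft [-0.7564  0.3521 -3.5271] w 0.455 qd 0.005
tx 0.0000 ty 0.0011 tz 0.0106 rx -0.0022 ry 0.0004 rz 0.0006 rows>= 1.0
```

View pics/st5_c.png

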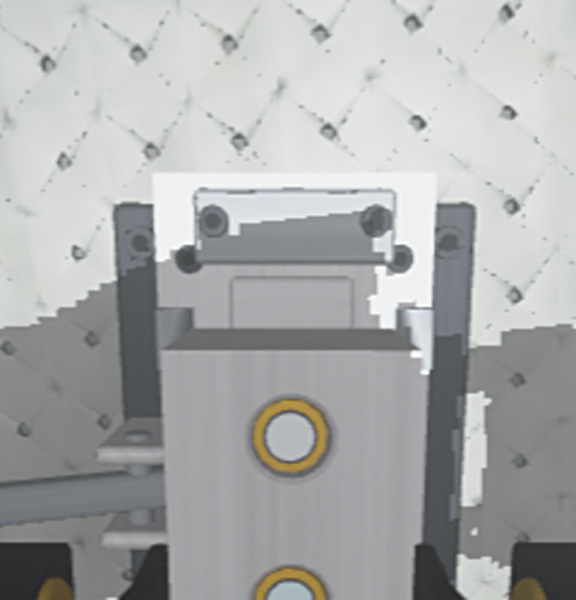

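Emit:
carry_out([
  {"tx":0,"ty":0.0006,"tz":0.004,"rx":-0.001,"ry":0,"rz":0,"jaw":0.3},
  {"tx":0,"ty":0.0006,"tz":0.007,"rx":-0.001,"ry":0,"rz":0,"jaw":0.3},
  {"tx":0,"ty":0.0006,"tz":0.01,"rx":-0.001,"ry":0,"rz":0,"jaw":0.3},
  {"tx":0,"ty":0.0006,"tz":0.01,"rx":-0.001,"ry":0,"rz":0,"jaw":0.3},
])

```text
time: 9.07
position: [0.5828, 0.0377, 0.0767]
tool_rot: [-2.33, -2.105, 0.003]
ft_force: [-0.2, 1.0, -2.7]
grip_width: 0.458
```

```bash
python3 -c "
from h import *
stat(); st=snap('wrist','st6',(200,0,240,250),2.4)
snap('scene','sc6',(290,170,110,90),6)
"
```

```text
t 9.07 pos [0.5828 0.0377 0.0767] stand [-0.0005 -0.0106] ft [-0.2175  0.9946 -2.7288] w 0.458 qd 0.007
```

View pics/st6_c.png

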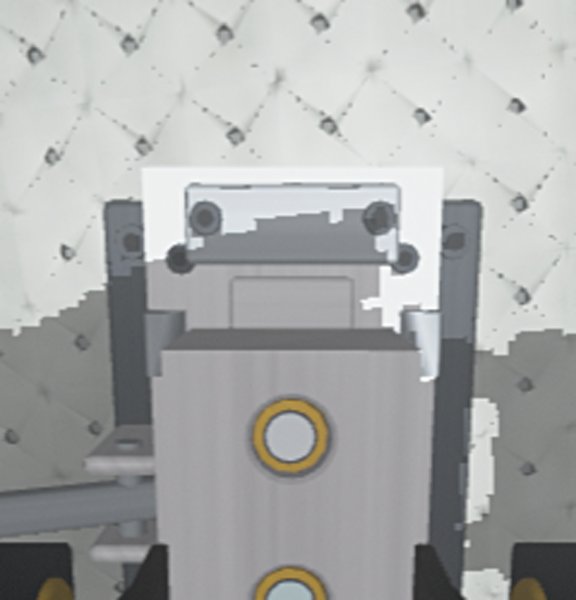

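View pics/sc6_c.png

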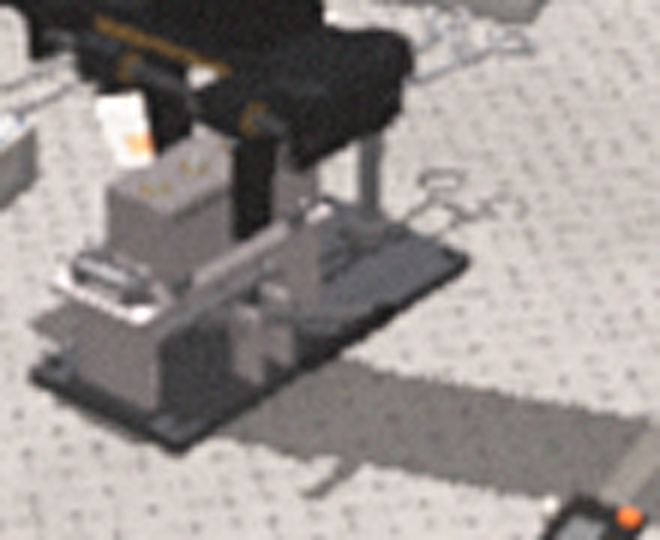

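Emit:
carry_out([
  {"tx":0,"ty":0,"tz":0.002,"rx":0,"ry":0,"rz":0,"jaw":0.3},
  {"tx":0,"ty":0,"tz":0.002,"rx":0,"ry":0,"rz":0,"jaw":0.3},
])

```text
time: 9.43
position: [0.5834, 0.0377, 0.0755]
tool_rot: [-2.331, -2.106, 0.001]
ft_force: [0.3, -0.4, -1.0]
grip_width: 0.46
```

Emit:
carry_out([
  {"tx":0.004,"ty":0,"tz":0,"rx":0,"ry":0,"rz":0,"jaw":0.3},
  {"tx":0.008,"ty":0,"tz":0,"rx":0,"ry":0,"rz":0,"jaw":0.3},
  {"tx":0.011,"ty":0,"tz":0,"rx":0,"ry":0,"rz":0,"jaw":0.3},
  {"tx":0.011,"ty":0,"tz":0,"rx":0,"ry":0,"rz":0,"jaw":0.3},
])

```text
time: 9.93
position: [0.5847, 0.0491, 0.0755]
tool_rot: [-2.331, -2.106, 0.0]
ft_force: [-0.1, -2.4, 3.2]
grip_width: 0.454
```

```bash
python3 -c "
from h import *
stat(); st=snap('wrist','st7',(200,0,240,250),2.4)
"
```

```text
t 9.93 pos [0.5847 0.0491 0.0755] stand [0.0003 0.0009] ft [-0.1265 -2.4462  3.1555] w 0.454 qd 0.005
```

View pics/st7_c.png

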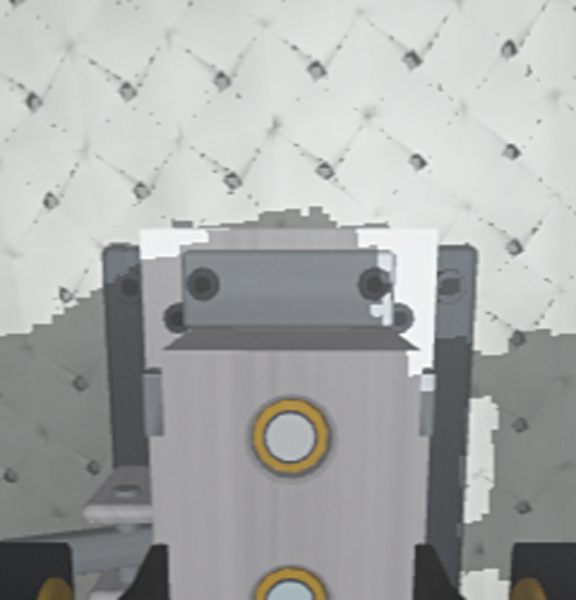

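Emit:
carry_out([
  {"tx":0.0015,"ty":0,"tz":0,"rx":0,"ry":0,"rz":0,"jaw":0.3},
  {"tx":0.0015,"ty":0,"tz":0,"rx":0,"ry":0,"rz":0,"jaw":0.3},
  {"tx":0.0015,"ty":0,"tz":0,"rx":0,"ry":0,"rz":0,"jaw":0.3},
])

```text
time: 10.35
position: [0.5847, 0.0493, 0.0755]
tool_rot: [2.332, 2.105, -0.002]
ft_force: [-0.3, -4.7, 4.6]
grip_width: 0.456
```

```bash
python3 -c "
from h import *
stat(); st=snap('wrist','st8',(200,0,240,250),2.4)
"
```

```text
t 10.35 pos [0.5847 0.0493 0.0755] stand [0.0003 0.0012] ft [-0.2847 -4.6887  4.5561] w 0.456 qd 0.001
```

View pics/st8_c.png

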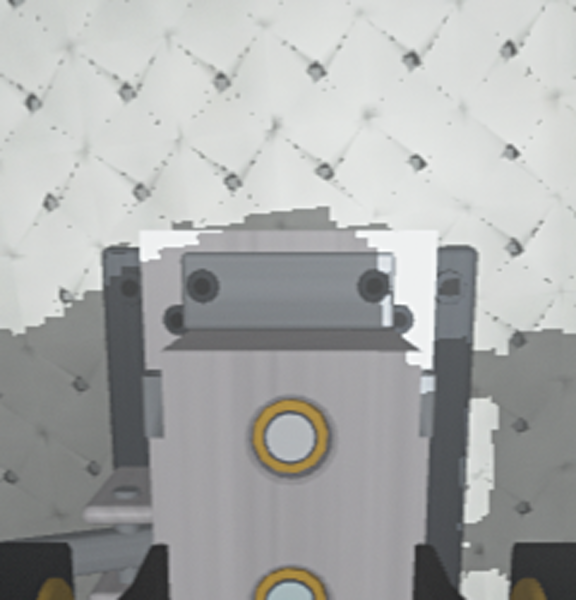

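Emit:
carry_out([
  {"tx":0.0005,"ty":0,"tz":0,"rx":0,"ry":0,"rz":0,"jaw":0.8},
  {"tx":0.0005,"ty":0,"tz":0,"rx":0,"ry":0,"rz":0,"jaw":0.8},
  {"tx":0.0005,"ty":0,"tz":0,"rx":0,"ry":0,"rz":0,"jaw":0.8},
  {"tx":0.0005,"ty":0,"tz":0,"rx":0,"ry":0,"rz":0,"jaw":0.8},
  {"tx":0.0005,"ty":0,"tz":-0.04,"rx":0,"ry":0,"rz":0,"jaw":0.8},
  {"tx":0,"ty":0,"tz":-0.1,"rx":0,"ry":0,"rz":0,"jaw":0.8},
  {"tx":-0.06,"ty":0,"tz":-0.13,"rx":0,"ry":0,"rz":0,"jaw":0.8},
  {"tx":-0.12,"ty":0,"tz":-0.13,"rx":0,"ry":0,"rz":0,"jaw":1},
  {"tx":-0.16,"ty":0,"tz":-0.13,"rx":0,"ry":0,"rz":0,"jaw":1},
  {"tx":-0.16,"ty":0,"tz":-0.13,"rx":0,"ry":0,"rz":0,"jaw":1},
])

```text
time: 11.65
position: [0.5675, -0.1143, 0.2049]
tool_rot: [2.339, 2.096, -0.004]
ft_force: [-0.4, -0.1, -0.6]
grip_width: 0.984
```

```bash
python3 -c "
from h import *
stat(); st=snap('wrist','st9',(220,0,180,250),2.4)
"
```

```text
t 11.65 pos [ 0.5675 -0.1143  0.2049] stand [-0.0002 -0.1634] ft [-0.4382 -0.0962 -0.5936] w 0.984 qd 0.068
```

View pics/st9_c.png

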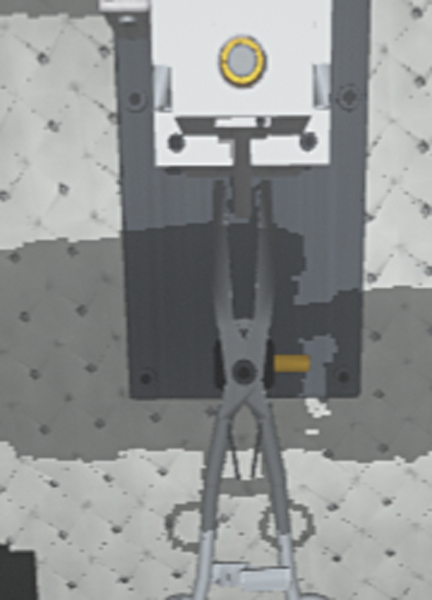

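Emit:
carry_out([
  {"tx":-0.06,"ty":0,"tz":0.0,"rx":0,"ry":0,"rz":0,"jaw":1},
  {"tx":-0.1,"ty":0,"tz":0.0,"rx":0,"ry":0,"rz":0,"jaw":1},
  {"tx":-0.1,"ty":0,"tz":0.0,"rx":0,"ry":0,"rz":0,"jaw":1},
  {"tx":-0.1,"ty":0,"tz":0.0,"rx":0,"ry":0,"rz":0,"jaw":1},
])

```text
time: 12.2
position: [0.5588, -0.206, 0.2051]
tool_rot: [-2.327, -2.108, -0.0]
ft_force: [-0.1, 0.5, -0.5]
grip_width: 1.0
```

```bash
python3 -c "
from h import *
stat(); st=snap('wrist','f1',(220,0,200,230),2.6)
"
```

```text
t 12.20 pos [ 0.5588 -0.206   0.2051] stand [ 0.0005 -0.2554] ft [-0.1411  0.4963 -0.4627] w 1.000 qd 0.014
```

View pics/f1_c.png

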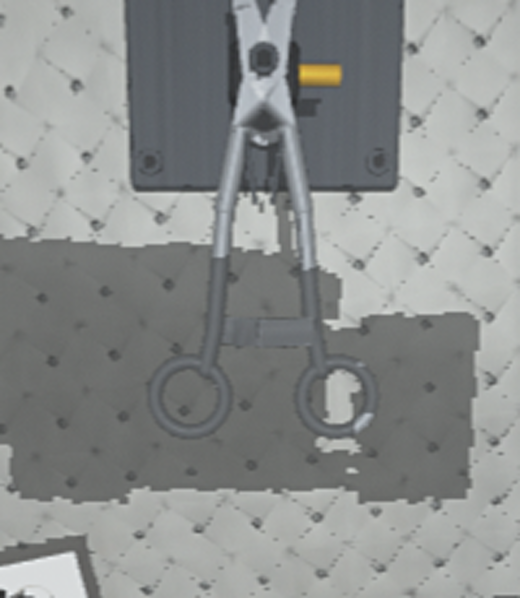

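```bash
python3 -c "
from h import *
ci=load('f1'); f=lambda x,y,z:p2w(ci,220+(x+.5)/2.6-.5,(y+.5)/2.6-.5,z)
for p in [(190,397),(337,397),(264,57),(149,397),(378,397)]: print(p,w2s(f(*p,.096)))
gos(0,-.2235,.13);gos(0,-.2235,.086)
"
```

```text
(190, 397) [-0.0215 -0.2213]
(337, 397) [ 0.0227 -0.2212]
(264, 57) [ 0.0004 -0.1277]
(149, 397) [-0.0339 -0.2213]
(378, 397) [ 0.035  -0.2211]
tx 0.0314 ty -0.0004 tz 0.0752 rx -0.0010 ry -0.0011 rz 0.0042 rows>= 2.0
tx 0.0314 ty -0.0003 tz 0.1192 rx -0.0010 ry -0.0011 rz 0.0042 rows>= 2.0
```

Emit:
carry_out([
  {"tx":0.034,"ty":0,"tz":0.05,"rx":-0.001,"ry":-0.001,"rz":0.004,"jaw":1},
  {"tx":0.034,"ty":0,"tz":0.09,"rx":-0.001,"ry":-0.001,"rz":0.004,"jaw":1},
  {"tx":0.034,"ty":0,"tz":0.09,"rx":-0.001,"ry":-0.001,"rz":0.004,"jaw":1},
])

```text
time: 12.62
position: [0.5594, -0.1716, 0.1124]
tool_rot: [-2.327, -2.102, 0.006]
ft_force: [-0.2, 0.5, 0.4]
grip_width: 0.999
```

```bash
python3 -c "
from h import *
stat(); gos(.0005,-.2213,.079)
"
```

```text
t 12.62 pos [ 0.5594 -0.1716  0.1124] stand [-0.0024 -0.2212] ft [-0.1574  0.491   0.4314] w 0.999 qd 0.082
tx -0.0001 ty 0.0031 tz 0.0333 rx -0.0064 ry -0.0007 rz 0.0005 rows>= 1.0
```

Emit:
carry_out([
  {"tx":0,"ty":0.001,"tz":0.015,"rx":-0.003,"ry":0,"rz":0,"jaw":1},
  {"tx":0,"ty":0.001,"tz":0.033,"rx":-0.003,"ry":0,"rz":0,"jaw":1},
  {"tx":0,"ty":0.001,"tz":0.033,"rx":-0.003,"ry":0,"rz":0,"jaw":1},
  {"tx":0,"ty":0.001,"tz":0.033,"rx":-0.003,"ry":0,"rz":0,"jaw":1},
])

```text
time: 13.12
position: [0.5628, -0.175, 0.0825]
tool_rot: [2.333, 2.099, 0.002]
ft_force: [1.0, -0.5, 0.6]
grip_width: 1.003
```

```bash
python3 -c "
from h import *
stat(); gos(.0005,-.2213,.079); snap('wrist','f2',(160,100,320,240),2.4)
"
```

```text
t 13.12 pos [ 0.5628 -0.175   0.0825] stand [ 0.0013 -0.2243] ft [ 0.9747 -0.4851  0.6205] w 1.003 qd 0.007
tx 0.0030 ty -0.0008 tz 0.0035 rx 0.0034 ry 0.0013 rz -0.0038 rows>= 1.0
```

View pics/f2_c.png

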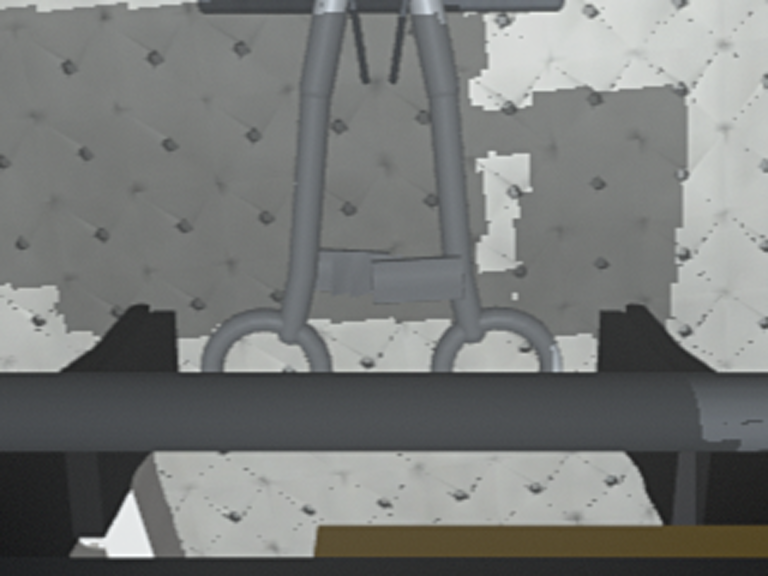

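Emit:
carry_out([
  {"tx":0.003,"ty":-0.001,"tz":0.003,"rx":0.003,"ry":0.001,"rz":-0.003,"jaw":1},
  {"tx":0.003,"ty":-0.001,"tz":0.003,"rx":0.003,"ry":0.001,"rz":-0.003,"jaw":1},
  {"tx":0.003,"ty":-0.001,"tz":0.003,"rx":0.003,"ry":0.001,"rz":-0.003,"jaw":0.74},
  {"tx":0.003,"ty":-0.001,"tz":0.003,"rx":0.003,"ry":0.001,"rz":-0.003,"jaw":0.74},
  {"tx":0.003,"ty":-0.001,"tz":0.003,"rx":0.003,"ry":0.001,"rz":-0.003,"jaw":0.74},
  {"tx":0.003,"ty":-0.001,"tz":0.003,"rx":0.003,"ry":0.001,"rz":-0.003,"jaw":0.74},
  {"tx":0.003,"ty":-0.001,"tz":0.003,"rx":0.003,"ry":0.001,"rz":-0.003,"jaw":0.74},
], grip_force=25)

```text
time: 14.05
position: [0.5618, -0.1724, 0.0792]
tool_rot: [2.332, 2.104, -0.001]
ft_force: [0.7, -1.8, -1.3]
grip_width: 0.745
```

```bash
python3 -c "
from h import *
stat(); gos(.0005,-.2213,.079); snap('wrist','f3',(160,100,320,240),2.4)
"
```

```text
t 14.05 pos [ 0.5618 -0.1724  0.0792] stand [ 0.0001 -0.2218] ft [ 0.7163 -1.8098 -1.2769] w 0.745 qd 0.002
tx 0.0005 ty 0.0004 tz 0.0002 rx 0.0001 ry 0.0011 rz -0.0010 rows>= 1.0
```

View pics/f3_c.png

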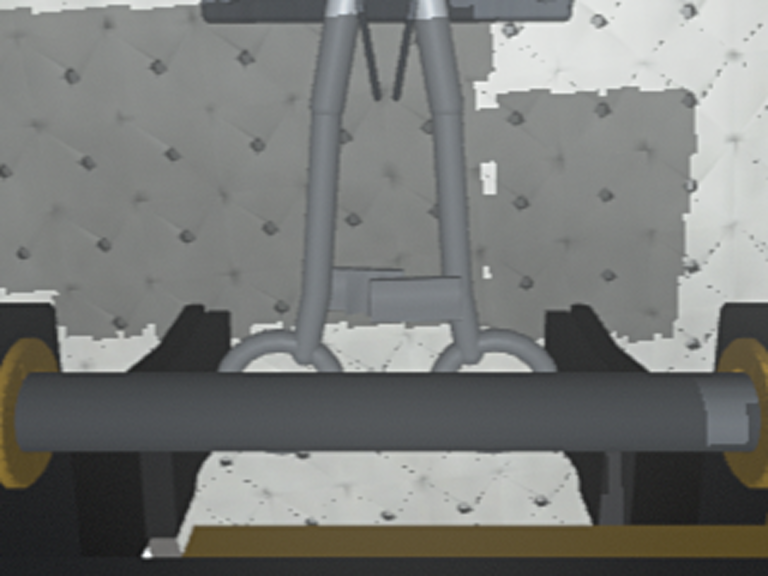

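Emit:
carry_out([
  {"tx":0,"ty":0,"tz":-0.0005,"rx":0,"ry":0,"rz":0,"jaw":0.66},
  {"tx":0,"ty":0,"tz":-0.0005,"rx":0,"ry":0,"rz":0,"jaw":0.62},
  {"tx":0,"ty":0,"tz":-0.001,"rx":0,"ry":0,"rz":0,"jaw":0.58},
  {"tx":0,"ty":0,"tz":-0.001,"rx":0,"ry":0,"rz":0,"jaw":0.58},
  {"tx":0,"ty":0,"tz":-0.001,"rx":0,"ry":0,"rz":0,"jaw":0.58},
  {"tx":0,"ty":0,"tz":-0.001,"rx":0,"ry":0,"rz":0,"jaw":0.58},
], grip_force=25)

```text
time: 14.85
position: [0.5621, -0.1729, 0.0802]
tool_rot: [2.332, 2.103, -0.001]
ft_force: [1.5, -6.0, -2.1]
grip_width: 0.588
```

```bash
python3 -c "
from h import *
stat();  snap('wrist','f4',(160,100,320,240),2.4)
"
```

```text
t 14.85 pos [ 0.5621 -0.1729  0.0802] stand [ 0.0004 -0.2222] ft [ 1.4567 -6.0429 -2.0997] w 0.588 qd 0.002
```

View pics/f4_c.png

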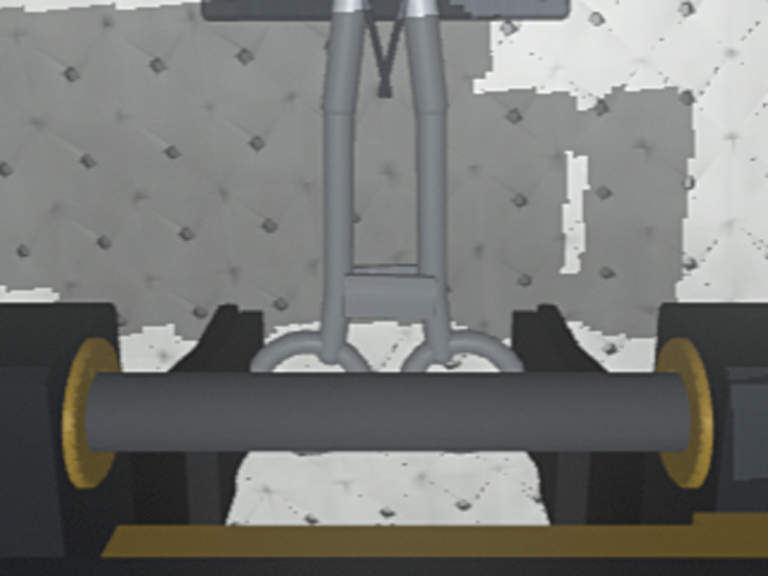

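Emit:
carry_out([
  {"tx":0,"ty":0,"tz":-0.002,"rx":0,"ry":0,"rz":0,"jaw":0.58},
  {"tx":0,"ty":0,"tz":-0.002,"rx":0,"ry":0,"rz":0,"jaw":0.58},
  {"tx":0,"ty":0,"tz":-0.002,"rx":0,"ry":0,"rz":0,"jaw":0.7},
  {"tx":0,"ty":0,"tz":-0.002,"rx":0,"ry":0,"rz":0,"jaw":0.8},
  {"tx":0,"ty":0,"tz":-0.002,"rx":0,"ry":0,"rz":0,"jaw":1},
  {"tx":0,"ty":0,"tz":-0.002,"rx":0,"ry":0,"rz":0,"jaw":1},
  {"tx":0,"ty":0,"tz":-0.002,"rx":0,"ry":0,"rz":0,"jaw":1},
])

```text
time: 15.78
position: [0.5618, -0.1713, 0.0822]
tool_rot: [-2.332, -2.105, 0.0]
ft_force: [0.2, 0.8, -0.5]
grip_width: 0.984
```

```bash
python3 -c "
from h import *
stat();  snap('wrist','f5',(160,100,320,240),2.4)
"
```

```text
t 15.78 pos [ 0.5618 -0.1713  0.0822] stand [-0.0001 -0.2207] ft [ 0.1987  0.7791 -0.5021] w 0.984 qd 0.003
```

View pics/f5_c.png

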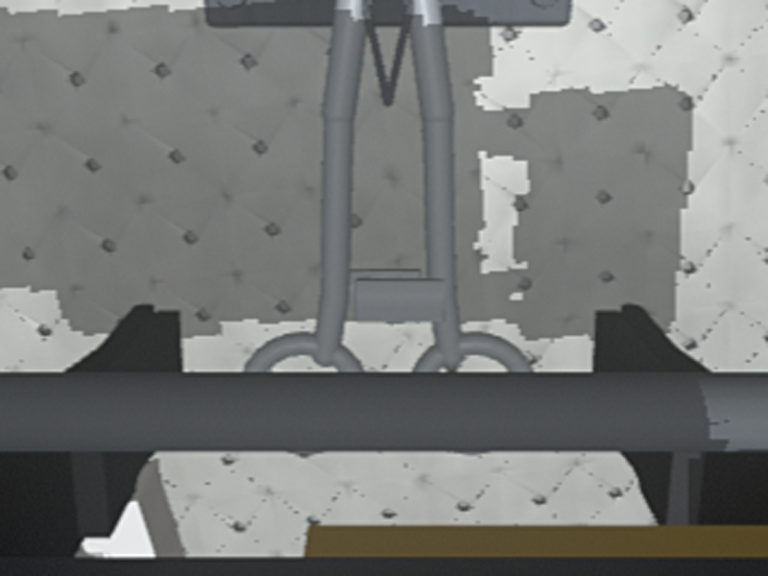

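Emit:
carry_out([
  {"tx":0,"ty":0,"tz":-0.03,"rx":0,"ry":0,"rz":0,"jaw":1},
  {"tx":-0.02,"ty":0,"tz":-0.08,"rx":0,"ry":0,"rz":0,"jaw":1},
  {"tx":-0.034,"ty":0,"tz":-0.123,"rx":0,"ry":0,"rz":0,"jaw":1},
  {"tx":-0.034,"ty":0,"tz":-0.123,"rx":0,"ry":0,"rz":0,"jaw":1},
  {"tx":-0.034,"ty":0,"tz":-0.123,"rx":0,"ry":0,"rz":0,"jaw":1},
])

```text
time: 16.45
position: [0.5579, -0.2051, 0.2045]
tool_rot: [-2.331, -2.104, 0.001]
ft_force: [-0.3, 0.0, 0.1]
grip_width: 1.001
```

```bash
python3 -c "
from h import *
stat();  snap('wrist','f6',(220,0,200,230),2.6)
"
```

```text
t 16.45 pos [ 0.5579 -0.2051  0.2045] stand [-0.0004 -0.2546] ft [-0.2639  0.0197  0.0594] w 1.001 qd 0.024
```

View pics/f6_c.png

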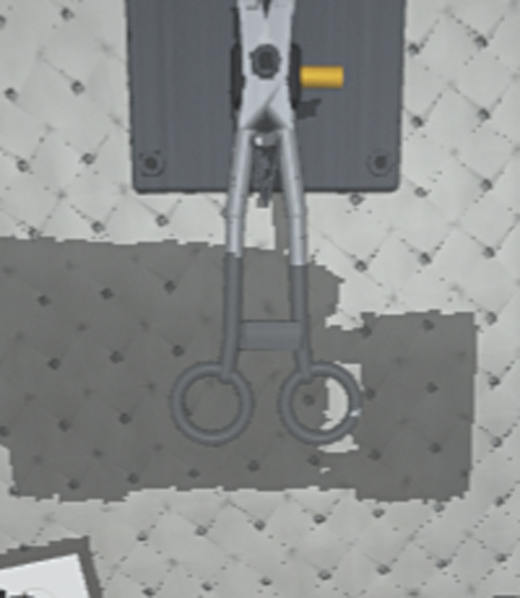

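```bash
python3 -c "
from h import *
gos(-.124,.028,.12)
"
```

```text
tx 0.2823 ty -0.1230 tz 0.0843 rx -0.0023 ry -0.0005 rz 0.0002 rows>= 6.0
```

Emit:
carry_out([
  {"tx":0.0,"ty":-0.06,"tz":0.0,"rx":0,"ry":0,"rz":0,"jaw":0},
  {"tx":0.03,"ty":-0.115,"tz":0.0,"rx":0,"ry":0,"rz":0,"jaw":0},
  {"tx":0.09,"ty":-0.123,"tz":0.0,"rx":-0.002,"ry":0,"rz":0,"jaw":0},
  {"tx":0.15,"ty":-0.123,"tz":0.01,"rx":-0.002,"ry":0,"rz":0,"jaw":0},
  {"tx":0.21,"ty":-0.123,"tz":0.03,"rx":-0.002,"ry":0,"rz":0,"jaw":0},
  {"tx":0.26,"ty":-0.123,"tz":0.06,"rx":-0.002,"ry":0,"rz":0,"jaw":0},
  {"tx":0.282,"ty":-0.123,"tz":0.084,"rx":-0.002,"ry":0,"rz":0,"jaw":0},
  {"tx":0.282,"ty":-0.123,"tz":0.084,"rx":-0.002,"ry":0,"rz":0,"jaw":0},
  {"tx":0.282,"ty":-0.123,"tz":0.084,"rx":-0.002,"ry":0,"rz":0,"jaw":0},
])

```text
time: 17.62
position: [0.4645, 0.0868, 0.1209]
tool_rot: [2.332, 2.104, -0.0]
ft_force: [-0.5, -0.5, -0.2]
grip_width: 0.062
```

```bash
python3 -c "
from h import *
stat();  snap('wrist','l1'); gos(-.124,.028,.08); gos(-.124,.028,.021)
"
```

```text
t 17.62 pos [0.4645 0.0868 0.1209] stand [-0.1231  0.0262] ft [-0.4717 -0.4952 -0.2022] w 0.062 qd 0.016
tx 0.0022 ty -0.0016 tz 0.0414 rx 0.0020 ry 0.0008 rz -0.0021 rows>= 1.0
tx 0.0023 ty -0.0017 tz 0.1004 rx 0.0020 ry 0.0008 rz -0.0021 rows>= 2.0
```

View pics/l1.png

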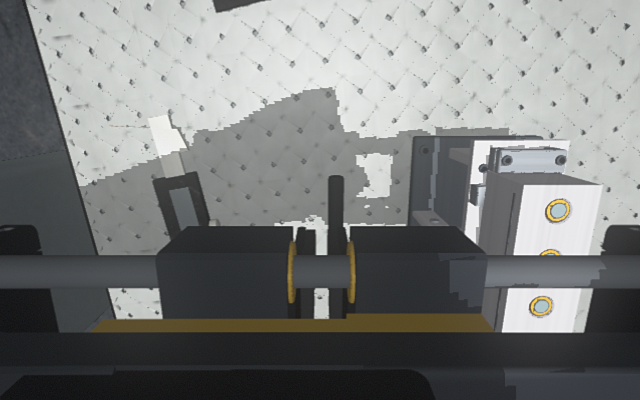

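```bash
python3 -c "
from h import *
ci=load('l1'); print(w2s(p2w(ci,336,182,.073)), w2s(p2w(ci,558,210,.109)))
"
```

```text
[-0.1135  0.0497] [0.0016 0.0422]
```

Emit:
carry_out([
  {"tx":0.002,"ty":-0.002,"tz":0.03,"rx":0.002,"ry":0,"rz":-0.002,"jaw":0},
  {"tx":0.002,"ty":-0.002,"tz":0.045,"rx":0.002,"ry":0,"rz":-0.002,"jaw":0},
  {"tx":0.002,"ty":-0.002,"tz":0.052,"rx":0.002,"ry":0,"rz":-0.002,"jaw":0},
  {"tx":0.002,"ty":-0.002,"tz":0.052,"rx":0.002,"ry":0,"rz":-0.002,"jaw":0},
])

```text
time: 18.18
position: [0.4614, 0.089, 0.0685]
tool_rot: [-2.329, -2.105, 0.006]
ft_force: [-1.6, -0.3, 1.5]
grip_width: 0.005
```

Emit:
carry_out([
  {"tx":0,"ty":0,"tz":0.006,"rx":0,"ry":0,"rz":0,"jaw":0},
  {"tx":0,"ty":0,"tz":0.012,"rx":0,"ry":0,"rz":0,"jaw":0},
  {"tx":0,"ty":0,"tz":0.018,"rx":0,"ry":0,"rz":0,"jaw":0},
  {"tx":0,"ty":0,"tz":0.023,"rx":0,"ry":0,"rz":0,"jaw":0},
  {"tx":0,"ty":0,"tz":0.023,"rx":0,"ry":0,"rz":0,"jaw":0},
])

```text
time: 18.8
position: [0.4642, 0.0896, 0.0464]
tool_rot: [2.33, 2.106, 0.002]
ft_force: [0.5, 0.1, 0.9]
grip_width: 0.007
```

```bash
python3 -c "
from h import *
stat();  snap('wrist','l2'); gos(-.124,.028,.021)
"
```

```text
t 18.80 pos [0.4642 0.0896 0.0464] stand [-0.1237  0.0289] ft [0.4529 0.0691 0.9105] w 0.007 qd 0.007
tx -0.0009 ty -0.0006 tz 0.0255 rx 0.0022 ry -0.0002 rz 0.0011 rows>= 1.0
```

View pics/l2.png

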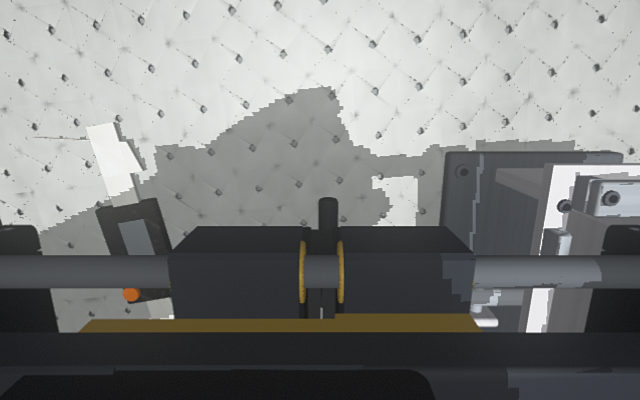

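Emit:
carry_out([
  {"tx":0,"ty":0,"tz":0.006,"rx":0,"ry":0,"rz":0,"jaw":0},
  {"tx":0,"ty":0,"tz":0.012,"rx":0,"ry":0,"rz":0,"jaw":0},
  {"tx":0,"ty":0,"tz":0.018,"rx":0,"ry":0,"rz":0,"jaw":0},
  {"tx":0,"ty":0,"tz":0.023,"rx":0,"ry":0,"rz":0,"jaw":0},
  {"tx":0,"ty":0,"tz":0.0255,"rx":0,"ry":0,"rz":0,"jaw":0},
  {"tx":0,"ty":0,"tz":0.0255,"rx":0,"ry":0,"rz":0,"jaw":0},
])

```text
time: 19.6
position: [0.4632, 0.0898, 0.0211]
tool_rot: [2.33, 2.107, -0.001]
ft_force: [-0.9, -1.2, 9.7]
grip_width: 0.009
```

```bash
python3 -c "
from h import *
stat();  snap('wrist','l3'); snap('scene','sc7',(270,160,120,100),6); gos(-.124,.028,.021)
"
```

```text
t 19.60 pos [0.4632 0.0898 0.0211] stand [-0.1247  0.0291] ft [-0.9419 -1.1928  9.6742] w 0.009 qd 0.003
tx -0.0011 ty 0.0007 tz 0.0001 rx -0.0003 ry 0.0008 rz 0.0016 rows>= 1.0
```

View pics/sc7_c.png

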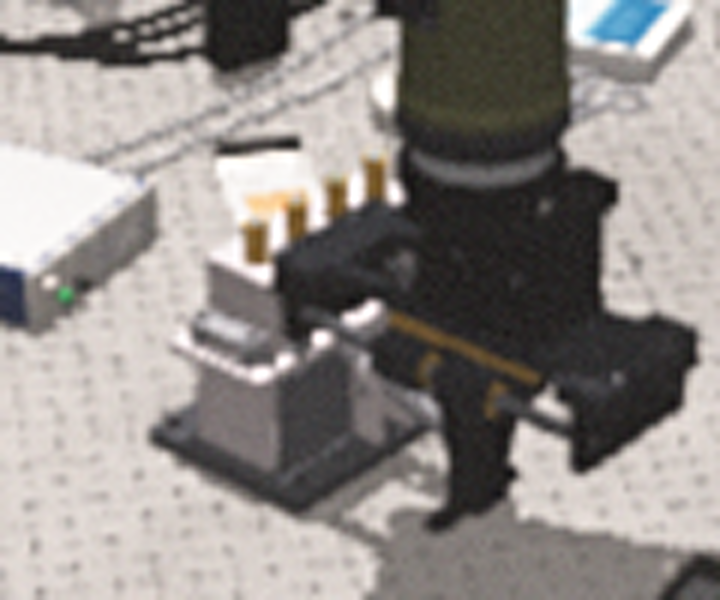

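```bash
python3 -c "
from h import *
gos(0,-.05,.22)
"
```

```text
tx -0.0794 ty 0.1245 tz -0.1989 rx -0.0003 ry 0.0008 rz 0.0016 rows>= 4.0
```

Emit:
carry_out([
  {"tx":0,"ty":0,"tz":-0.05,"rx":0,"ry":0,"rz":0,"jaw":0},
  {"tx":0,"ty":0,"tz":-0.11,"rx":0,"ry":0,"rz":0,"jaw":0.2},
  {"tx":-0.03,"ty":0.03,"tz":-0.16,"rx":0,"ry":0,"rz":0,"jaw":0.4},
  {"tx":-0.06,"ty":0.08,"tz":-0.199,"rx":0,"ry":0,"rz":0.001,"jaw":0.4},
  {"tx":-0.079,"ty":0.124,"tz":-0.199,"rx":0,"ry":0,"rz":0.001,"jaw":0.4},
  {"tx":-0.079,"ty":0.124,"tz":-0.199,"rx":0,"ry":0,"rz":0.001,"jaw":0.4},
  {"tx":-0.079,"ty":0.124,"tz":-0.199,"rx":0,"ry":0,"rz":0.001,"jaw":0.4},
])

```text
time: 20.58
position: [0.577, -0.0003, 0.2178]
tool_rot: [-2.327, -2.104, 0.004]
ft_force: [-0.8, 1.1, 0.2]
grip_width: 0.396
```

```bash
python3 -c "
from h import *
stat();  snap('wrist','r1',(210,0,230,230),2.5); snap('top','t1',(270,180,110,70),7)
"
```

```text
t 20.57 pos [ 0.577  -0.0003  0.2178] stand [-0.0023 -0.049 ] ft [-0.8273  1.0736  0.2046] w 0.396 qd 0.035
```

View pics/r1_c.png

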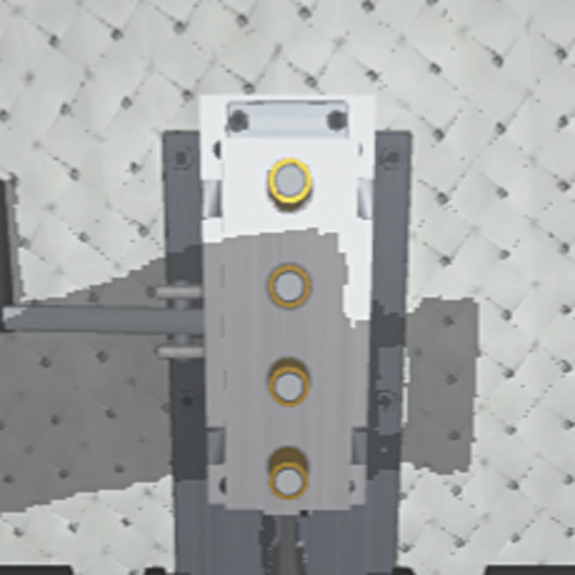

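```bash
cat >> h.py <<'E'
def rackw(i,y=None):
    y={0:-.045,1:-.015,2:.015,3:.045}[i]; t=.114; return np.array([.4657,-.3004])+np.array([-np.sin(t)*y,np.cos(t)*y])
E
python3 -c "
from h import *
ci=load('r1'); f=lambda x,y,z:p2w(ci,210+(x+.5)/2.5-.5,(y+.5)/2.5-.5,z)
for p in [(290,180),(289,286),(288,384),(288,482)]: print(w2s(f(*p,.129)))
gos(0.0005,-.041,.15);gos(0.0005,-.041,.113)
for i in range(4): print(rackw(i))
"
```

```text
[0.0006 0.043 ]
[0.0004 0.0147]
[ 0.0003 -0.0129]
[ 0.0004 -0.0422]
tx 0.0075 ty 0.0030 tz 0.0689 rx -0.0023 ry 0.0006 rz 0.0027 rows>= 2.0
tx 0.0075 ty 0.0031 tz 0.1059 rx -0.0023 ry 0.0006 rz 0.0027 rows>= 2.0
[ 0.4708 -0.3451]
[ 0.4674 -0.3153]
[ 0.464  -0.2855]
[ 0.4606 -0.2557]
```

Emit:
carry_out([
  {"tx":0.0075,"ty":0.003,"tz":0.05,"rx":-0.002,"ry":0,"rz":0.002,"jaw":0.4},
  {"tx":0.0075,"ty":0.003,"tz":0.085,"rx":-0.002,"ry":0,"rz":0.002,"jaw":0.4},
  {"tx":0.0075,"ty":0.003,"tz":0.105,"rx":-0.002,"ry":0,"rz":0.002,"jaw":0.4},
  {"tx":0.0075,"ty":0.003,"tz":0.105,"rx":-0.002,"ry":0,"rz":0.002,"jaw":0.4},
  {"tx":0.0075,"ty":0.003,"tz":0.105,"rx":-0.002,"ry":0,"rz":0.002,"jaw":0.4},
], grip_force=20)

```text
time: 21.3
position: [0.5832, 0.0061, 0.1162]
tool_rot: [2.331, 2.101, 0.004]
ft_force: [1.1, -0.1, 0.3]
grip_width: 0.397
```

```bash
python3 -c "
from h import *
stat();  snap('wrist','r2',(160,100,320,240),2.4); gos(0.0005,-.0415,.113)
"
```

```text
t 21.30 pos [0.5832 0.0061 0.1162] stand [ 0.0032 -0.042 ] ft [ 1.0623 -0.1401  0.3009] w 0.397 qd 0.009
tx 0.0005 ty -0.0029 tz 0.0033 rx 0.0046 ry 0.0004 rz -0.0015 rows>= 1.0
```

View pics/r2_c.png

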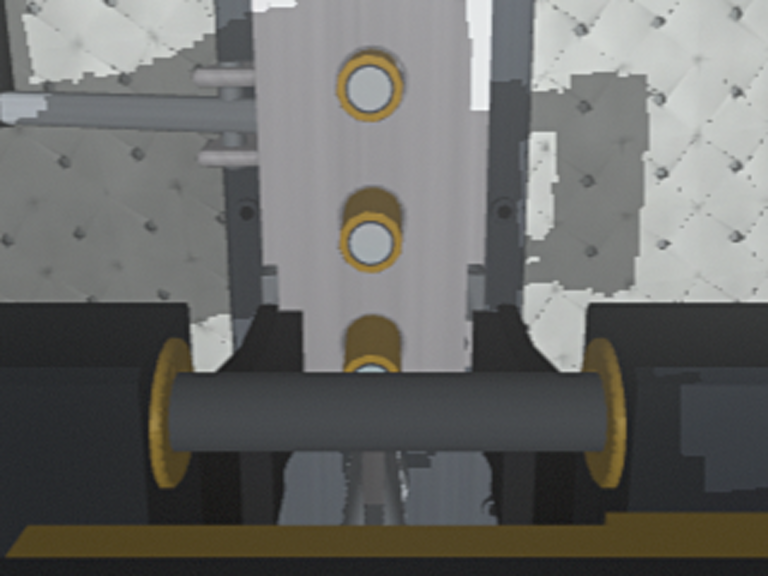

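Emit:
carry_out([
  {"tx":0,"ty":-0.003,"tz":0.003,"rx":0.004,"ry":0,"rz":-0.001,"jaw":0.4},
  {"tx":0,"ty":-0.003,"tz":0.003,"rx":0.004,"ry":0,"rz":-0.001,"jaw":0.4},
  {"tx":0,"ty":-0.003,"tz":0.003,"rx":0.004,"ry":0,"rz":-0.001,"jaw":0},
  {"tx":0,"ty":-0.003,"tz":0.003,"rx":0.004,"ry":0,"rz":-0.001,"jaw":0},
  {"tx":0,"ty":-0.003,"tz":0.003,"rx":0.004,"ry":0,"rz":-0.001,"jaw":0},
  {"tx":0,"ty":-0.003,"tz":0.003,"rx":0.004,"ry":0,"rz":-0.001,"jaw":0},
  {"tx":0,"ty":-0.003,"tz":0.003,"rx":0.004,"ry":0,"rz":-0.001,"jaw":0},
], grip_force=20)

```text
time: 22.22
position: [0.5794, 0.0061, 0.1116]
tool_rot: [-2.331, -2.104, 0.003]
ft_force: [0.7, 1.3, -0.1]
grip_width: 0.128
```

```bash
python3 -c "
from h import *
stat()
"
```

```text
t 22.23 pos [0.5794 0.0061 0.1116] stand [-0.0006 -0.0423] ft [ 0.6771  1.2588 -0.1119] w 0.128 qd 0.002
```

Emit:
carry_out([
  {"tx":0,"ty":0,"tz":-0.015,"rx":0,"ry":0,"rz":0,"jaw":0},
  {"tx":0,"ty":0,"tz":-0.03,"rx":0,"ry":0,"rz":0,"jaw":0},
  {"tx":0,"ty":0,"tz":-0.06,"rx":0,"ry":0,"rz":0,"jaw":0},
  {"tx":0,"ty":0,"tz":-0.08,"rx":0,"ry":0,"rz":0,"jaw":0},
])

```text
time: 22.72
position: [0.5802, 0.0065, 0.1941]
tool_rot: [2.332, 2.105, -0.0]
ft_force: [0.3, -0.4, 0.6]
grip_width: 0.128
```

```bash
python3 -c "
from h import *
stat(); snap('wrist','r3',(160,100,320,240),2.4); p=rackw(0); go((*p,.08),.114)
"
```

```text
t 22.73 pos [0.5802 0.0065 0.1941] stand [ 0.0001 -0.0419] ft [ 0.2912 -0.4446  0.6197] w 0.128 qd 0.286
tx -0.3611 ty -0.0746 tz 0.1164 rx 0.0037 ry 0.0008 rz -0.2164 rows>= 7.0
```

View pics/r3_c.png

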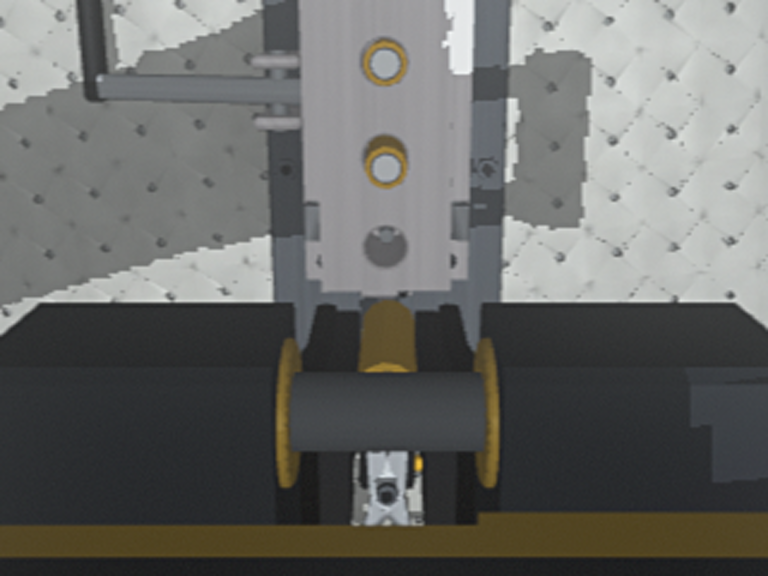

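Emit:
carry_out([
  {"tx":-0.06,"ty":-0.012,"tz":0,"rx":0,"ry":0,"rz":-0.04,"jaw":0},
  {"tx":-0.12,"ty":-0.025,"tz":0,"rx":0,"ry":0,"rz":-0.1,"jaw":0},
  {"tx":-0.18,"ty":-0.037,"tz":0,"rx":0,"ry":0,"rz":-0.16,"jaw":0},
  {"tx":-0.24,"ty":-0.05,"tz":0,"rx":0,"ry":0,"rz":-0.2,"jaw":0},
  {"tx":-0.3,"ty":-0.062,"tz":0.01,"rx":0.002,"ry":0,"rz":-0.216,"jaw":0},
  {"tx":-0.35,"ty":-0.072,"tz":0.03,"rx":0.002,"ry":0,"rz":-0.216,"jaw":0},
  {"tx":-0.361,"ty":-0.0745,"tz":0.07,"rx":0.002,"ry":0,"rz":-0.216,"jaw":0},
  {"tx":-0.361,"ty":-0.0745,"tz":0.11,"rx":0.002,"ry":0,"rz":-0.216,"jaw":0},
  {"tx":-0.361,"ty":-0.0745,"tz":0.11,"rx":0.002,"ry":0,"rz":-0.216,"jaw":0},
  {"tx":-0.361,"ty":-0.0745,"tz":0.11,"rx":0.002,"ry":0,"rz":-0.216,"jaw":0},
])

```text
time: 24.02
position: [0.4693, -0.3454, 0.0834]
tool_rot: [-2.09, -2.344, 0.004]
ft_force: [-0.1, 0.3, 0.2]
grip_width: 0.127
```

```bash
python3 -c "
from h import *
stat(); snap('wrist','r4',(160,40,320,270),2.3); p=rackw(0); go((*p,.055),.114)
"
```

```text
t 24.02 pos [ 0.4693 -0.3454  0.0834] stand [-0.0743 -0.4032] ft [-0.052   0.3499  0.2397] w 0.127 qd 0.019
tx 0.0005 ty 0.0012 tz 0.0290 rx -0.0019 ry 0.0019 rz 0.0002 rows>= 1.0
```

View pics/r4_c.png

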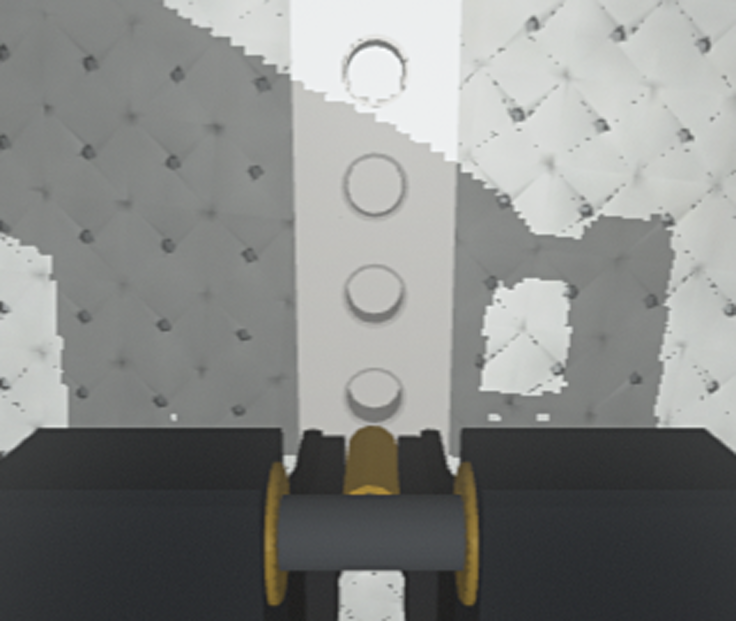

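```bash
python3 -c "
from h import *
ci=load('r4'); f=lambda x,y,z:p2w(ci,160+(x+.5)/2.3-.5,40+(y+.5)/2.3-.5,z)
print(rigid2([(0,y/1e3) for y in (45,15,-15,-45)],[f(*p,.022) for p in [(375,71),(374,185),(374,293),(374,391)]]))
for i in range(4): print(rackw(3-i), f(*[(375,71),(374,185),(374,293),(374,391)][i],.022))
"
```

```text
(array([ 0.4653, -0.3   ]), np.float64(0.11221545036197948), np.float64(0.0008808074179896621))
[ 0.4606 -0.2557] [ 0.4604 -0.2559  0.022 ]
[ 0.464  -0.2855] [ 0.4635 -0.2852  0.022 ]
[ 0.4674 -0.3153] [ 0.467 -0.315  0.022]
[ 0.4708 -0.3451] [ 0.4703 -0.3438  0.022 ]
```

Emit:
carry_out([
  {"tx":0.0005,"ty":0.001,"tz":0.02,"rx":-0.002,"ry":0.001,"rz":0,"jaw":0},
  {"tx":0.0005,"ty":0.001,"tz":0.035,"rx":-0.002,"ry":0.001,"rz":0,"jaw":0},
  {"tx":0.0005,"ty":0.001,"tz":0.035,"rx":-0.002,"ry":0.001,"rz":0,"jaw":0},
  {"tx":0.0005,"ty":0.001,"tz":0.035,"rx":-0.002,"ry":0.001,"rz":0,"jaw":0},
])

```text
time: 24.58
position: [0.4691, -0.3446, 0.0468]
tool_rot: [-2.09, -2.342, 0.001]
ft_force: [-0.6, 0.3, 0.5]
grip_width: 0.125
```

```bash
python3 -c "
from h import *
stat(); go((.4705,-.3448,.026),.114)
"
```

```text
t 24.57 pos [ 0.4691 -0.3446  0.0468] stand [-0.0746 -0.4025] ft [-0.6261  0.3049  0.4972] w 0.125 qd 0.008
tx -0.0003 ty 0.0014 tz 0.0208 rx -0.0022 ry -0.0016 rz -0.0004 rows>= 1.0
```

Emit:
carry_out([
  {"tx":0,"ty":0.0012,"tz":0.002,"rx":-0.002,"ry":0,"rz":0,"jaw":0},
  {"tx":0,"ty":0.0012,"tz":0.002,"rx":-0.002,"ry":0,"rz":0,"jaw":0},
  {"tx":0,"ty":0.0012,"tz":0.009,"rx":-0.002,"ry":0,"rz":0,"jaw":0},
  {"tx":0,"ty":0.0012,"tz":0.015,"rx":-0.002,"ry":0,"rz":0,"jaw":0},
  {"tx":0,"ty":0.0012,"tz":0.02,"rx":-0.002,"ry":0,"rz":0,"jaw":0},
  {"tx":0,"ty":0.0012,"tz":0.02,"rx":-0.002,"ry":0,"rz":0,"jaw":0},
])

```text
time: 25.32
position: [0.4698, -0.3445, 0.0263]
tool_rot: [-2.091, -2.342, -0.001]
ft_force: [0.2, 0.2, -0.3]
grip_width: 0.129
```

```bash
python3 -c "
from h import *
stat(); snap('wrist','r5',(160,40,320,270),2.3);go((.4705,-.3448,.026),.114)
"
```

```text
t 25.32 pos [ 0.4698 -0.3445  0.0263] stand [-0.0739 -0.4023] ft [ 0.1507  0.2017 -0.3489] w 0.129 qd 0.008
tx -0.0004 ty 0.0004 tz 0.0006 rx -0.0005 ry -0.0018 rz -0.0005 rows>= 1.0
```

View pics/r5_c.png

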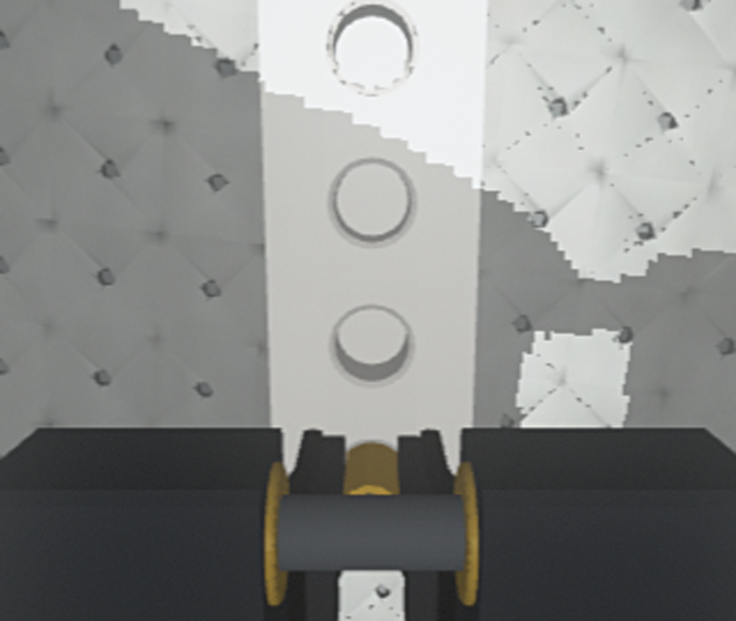

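Emit:
carry_out([
  {"tx":0,"ty":0,"tz":0.001,"rx":0,"ry":0,"rz":0,"jaw":0.2},
  {"tx":0,"ty":0,"tz":0.001,"rx":0,"ry":0,"rz":0,"jaw":0.4},
  {"tx":0,"ty":0,"tz":0.001,"rx":0,"ry":0,"rz":0,"jaw":0.4},
  {"tx":0,"ty":0,"tz":-0.02,"rx":0,"ry":0,"rz":0,"jaw":0.4},
  {"tx":0,"ty":0,"tz":-0.08,"rx":0,"ry":0,"rz":0,"jaw":0.4},
  {"tx":0,"ty":0,"tz":-0.13,"rx":0,"ry":0,"rz":0,"jaw":0.4},
])

```text
time: 26.12
position: [0.4709, -0.3448, 0.1605]
tool_rot: [2.091, 2.344, 0.002]
ft_force: [0.9, -0.5, -0.6]
grip_width: 0.397
```

```bash
python3 -c "
from h import *
stat(); snap('wrist','r6',(160,40,320,270),2.3);gos(.0004,-.0133,.15)
"
```

```text
t 26.12 pos [ 0.4709 -0.3448  0.1605] stand [-0.0728 -0.4025] ft [ 0.8743 -0.5382 -0.5804] w 0.397 qd 0.728
tx 0.3669 ty 0.1517 tz 0.0161 rx 0.0095 ry 0.0073 rz 0.2161 rows>= 7.0
```

View pics/r6_c.png

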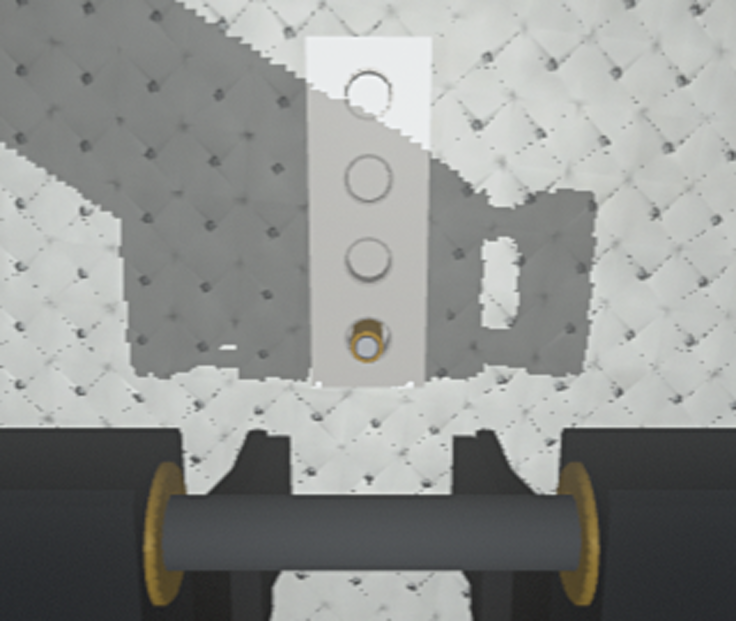

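Emit:
carry_out([
  {"tx":0.06,"ty":0.025,"tz":-0.01,"rx":0,"ry":0,"rz":0.06,"jaw":0.4},
  {"tx":0.12,"ty":0.05,"tz":-0.01,"rx":0,"ry":0,"rz":0.12,"jaw":0.4},
  {"tx":0.18,"ty":0.075,"tz":-0.01,"rx":0,"ry":0,"rz":0.18,"jaw":0.4},
  {"tx":0.235,"ty":0.1,"tz":-0.01,"rx":0,"ry":0,"rz":0.216,"jaw":0.4},
  {"tx":0.29,"ty":0.125,"tz":-0.01,"rx":0,"ry":0,"rz":0.216,"jaw":0.4},
  {"tx":0.345,"ty":0.143,"tz":-0.01,"rx":0,"ry":0,"rz":0.216,"jaw":0.4},
  {"tx":0.367,"ty":0.152,"tz":0.006,"rx":0,"ry":0,"rz":0.216,"jaw":0.4},
  {"tx":0.367,"ty":0.152,"tz":0.006,"rx":0,"ry":0,"rz":0.216,"jaw":0.4},
  {"tx":0.367,"ty":0.152,"tz":0.006,"rx":0,"ry":0,"rz":0.216,"jaw":0.4},
  {"tx":0.367,"ty":0.152,"tz":0.006,"rx":0,"ry":0,"rz":0.216,"jaw":0.4},
])

```text
time: 27.42
position: [0.58, 0.035, 0.1521]
tool_rot: [2.335, 2.101, 0.001]
ft_force: [-0.4, -1.0, -1.5]
grip_width: 0.397
```

```bash
python3 -c "
from h import *
stat(); gos(.0004,-.0133,.112); snap('wrist','r7',(160,40,320,270),2.3)
"
```

```text
t 27.43 pos [0.58   0.035  0.1521] stand [-0.0029 -0.0136] ft [-0.3769 -0.9938 -1.4816] w 0.397 qd 0.005
tx 0.0003 ty 0.0033 tz 0.0401 rx 0.0005 ry -0.0003 rz -0.0035 rows>= 1.0
```

View pics/r7_c.png

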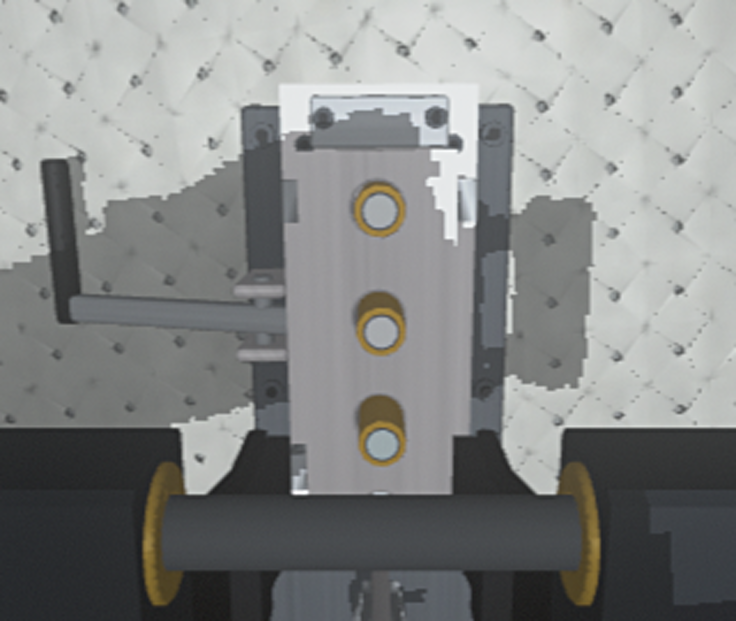

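Emit:
carry_out([
  {"tx":0,"ty":0.003,"tz":0.015,"rx":0,"ry":0,"rz":-0.003,"jaw":0.4},
  {"tx":0,"ty":0.003,"tz":0.04,"rx":0,"ry":0,"rz":-0.003,"jaw":0.4},
  {"tx":0,"ty":0.003,"tz":0.04,"rx":0,"ry":0,"rz":-0.003,"jaw":0.4},
  {"tx":0,"ty":0.003,"tz":0.04,"rx":0,"ry":0,"rz":-0.003,"jaw":0.4},
])

```text
time: 27.98
position: [0.5822, 0.0365, 0.1106]
tool_rot: [-2.328, -2.106, 0.0]
ft_force: [0.1, -0.1, 1.0]
grip_width: 0.401
```

```bash
python3 -c "
from h import *
stat(); gos(.0004,-.0133,.112)
"
```

```text
t 27.98 pos [0.5822 0.0365 0.1106] stand [-0.0009 -0.0118] ft [ 0.0916 -0.1262  0.9893] w 0.401 qd 0.005
tx -0.0015 ty 0.0013 tz -0.0014 rx -0.0017 ry -0.0013 rz 0.0021 rows>= 1.0
```

Emit:
carry_out([
  {"tx":-0.001,"ty":0.001,"tz":-0.001,"rx":0,"ry":0,"rz":0,"jaw":0.4},
  {"tx":-0.001,"ty":0.001,"tz":-0.001,"rx":0,"ry":0,"rz":0,"jaw":0},
  {"tx":-0.001,"ty":0.001,"tz":-0.001,"rx":0,"ry":0,"rz":0,"jaw":0},
  {"tx":-0.001,"ty":0.001,"tz":-0.001,"rx":0,"ry":0,"rz":0,"jaw":0},
  {"tx":-0.001,"ty":0.001,"tz":-0.001,"rx":0,"ry":0,"rz":0,"jaw":0},
  {"tx":-0.001,"ty":0.001,"tz":-0.001,"rx":0,"ry":0,"rz":0,"jaw":0},
])

```text
time: 28.72
position: [0.5833, 0.0359, 0.1124]
tool_rot: [-2.328, -2.107, -0.0]
ft_force: [-0.9, 0.5, 0.7]
grip_width: 0.128
```

```bash
python3 -c "
from h import *
stat(); p=rackw(1)-[.0004,0]; print(p); go((*p,.08),.114)
"
```

```text
t 28.73 pos [0.5833 0.0359 0.1124] stand [ 0.0003 -0.0124] ft [-0.881   0.4994  0.6545] w 0.128 qd 0.002
[ 0.467  -0.3153]
tx -0.3610 ty -0.0809 tz 0.0320 rx -0.0008 ry -0.0012 rz -0.2134 rows>= 6.0
```

Emit:
carry_out([
  {"tx":0,"ty":0,"tz":-0.02,"rx":0,"ry":0,"rz":0,"jaw":0},
  {"tx":0,"ty":0,"tz":-0.06,"rx":0,"ry":0,"rz":0,"jaw":0},
  {"tx":-0.05,"ty":-0.011,"tz":-0.08,"rx":0,"ry":0,"rz":-0.03,"jaw":0},
  {"tx":-0.11,"ty":-0.025,"tz":-0.08,"rx":0,"ry":0,"rz":-0.08,"jaw":0},
  {"tx":-0.17,"ty":-0.038,"tz":-0.08,"rx":0,"ry":0,"rz":-0.14,"jaw":0},
  {"tx":-0.23,"ty":-0.052,"tz":-0.08,"rx":0,"ry":0,"rz":-0.19,"jaw":0},
  {"tx":-0.29,"ty":-0.065,"tz":-0.075,"rx":0,"ry":0,"rz":-0.213,"jaw":0},
  {"tx":-0.34,"ty":-0.076,"tz":-0.05,"rx":0,"ry":0,"rz":-0.213,"jaw":0},
  {"tx":-0.361,"ty":-0.081,"tz":-0.01,"rx":0,"ry":0,"rz":-0.213,"jaw":0},
  {"tx":-0.361,"ty":-0.081,"tz":0.032,"rx":0,"ry":0,"rz":-0.213,"jaw":0},
  {"tx":-0.361,"ty":-0.081,"tz":0.04,"rx":0,"ry":0,"rz":-0.213,"jaw":0},
  {"tx":-0.361,"ty":-0.081,"tz":0.04,"rx":0,"ry":0,"rz":-0.213,"jaw":0},
])

```text
time: 30.22
position: [0.4681, -0.3151, 0.0732]
tool_rot: [2.091, 2.345, 0.002]
ft_force: [0.6, 0.0, -0.1]
grip_width: 0.134
```

```bash
python3 -c "
from h import *
stat(); snap('wrist','r8',(160,40,320,270),2.3); p=rackw(1)-[.0004,0]; go((*p,.048),.114)
"
```

```text
t 30.23 pos [ 0.4681 -0.3151  0.0732] stand [-0.0786 -0.3733] ft [ 0.6248  0.0158 -0.0925] w 0.134 qd 0.021
tx 0.0004 ty -0.0016 tz 0.0259 rx 0.0020 ry 0.0005 rz 0.0006 rows>= 1.0
```

View pics/r8_c.png

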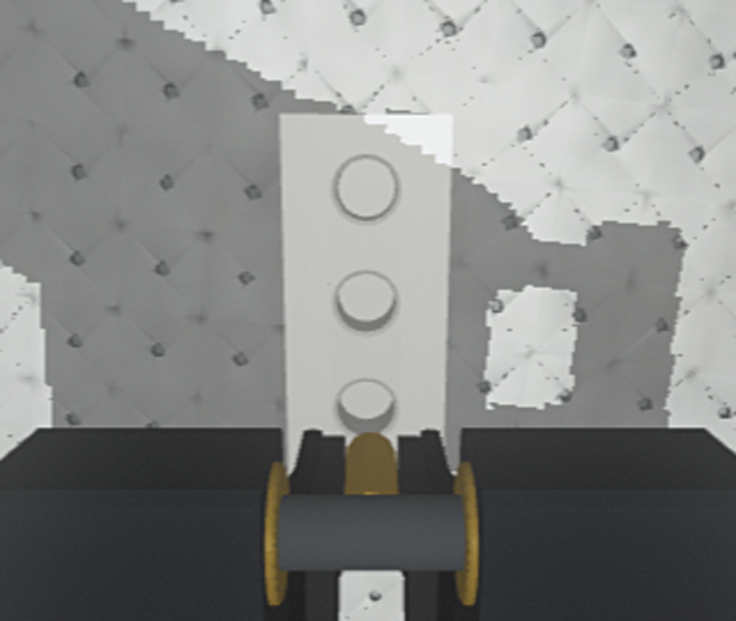

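Emit:
carry_out([
  {"tx":0.001,"ty":-0.0014,"tz":0.01,"rx":0.001,"ry":0,"rz":0,"jaw":0},
  {"tx":0.001,"ty":-0.0014,"tz":0.024,"rx":0.001,"ry":0,"rz":0,"jaw":0},
  {"tx":0.001,"ty":-0.0014,"tz":0.024,"rx":0.001,"ry":0,"rz":0,"jaw":0},
  {"tx":0.001,"ty":-0.0014,"tz":0.024,"rx":0.001,"ry":0,"rz":0,"jaw":0},
])

```text
time: 30.78
position: [0.4656, -0.3144, 0.0478]
tool_rot: [-2.09, -2.343, -0.0]
ft_force: [-0.1, -0.0, -0.2]
grip_width: 0.125
```

```bash
python3 -c "
from h import *
stat();p=rackw(1)+[-.0004,.0009]; go((*p,.026),.114)
"
```

```text
t 30.77 pos [ 0.4656 -0.3144  0.0478] stand [-0.0812 -0.3728] ft [-0.1226 -0.0057 -0.1871] w 0.125 qd 0.008
tx -0.0002 ty 0.0014 tz 0.0218 rx -0.0013 ry -0.0015 rz -0.0003 rows>= 1.0
```

Emit:
carry_out([
  {"tx":0,"ty":0.0012,"tz":0.002,"rx":-0.001,"ry":0,"rz":0,"jaw":0},
  {"tx":0,"ty":0.0012,"tz":0.002,"rx":-0.001,"ry":0,"rz":0,"jaw":0},
  {"tx":0,"ty":0.0012,"tz":0.009,"rx":-0.001,"ry":0,"rz":0,"jaw":0},
  {"tx":0,"ty":0.0012,"tz":0.015,"rx":-0.001,"ry":0,"rz":0,"jaw":0},
  {"tx":0,"ty":0.0012,"tz":0.021,"rx":-0.001,"ry":0,"rz":0,"jaw":0},
  {"tx":0,"ty":0.0012,"tz":0.021,"rx":-0.001,"ry":0,"rz":0,"jaw":0},
])

```text
time: 31.52
position: [0.4662, -0.314, 0.0261]
tool_rot: [-2.09, -2.342, -0.001]
ft_force: [-0.5, -0.0, -0.2]
grip_width: 0.13
```

```bash
python3 -c "
from h import *
stat(); p=rackw(1)+[-.0004,.0009]; go((*p,.026),.114); gos(.0004,.0147,.15)
"
```

```text
t 31.52 pos [ 0.4662 -0.314   0.0261] stand [-0.0806 -0.3723] ft [-0.4886 -0.0324 -0.1919] w 0.130 qd 0.011
tx -0.0005 ty 0.0007 tz 0.0001 rx -0.0012 ry -0.0025 rz -0.0005 rows>= 1.0
tx 0.3610 ty 0.1617 tz -0.1232 rx -0.0014 ry -0.0023 rz 0.2155 rows>= 7.0
```

Emit:
carry_out([
  {"tx":0,"ty":0,"tz":0.001,"rx":0,"ry":0,"rz":0,"jaw":0.2},
  {"tx":0,"ty":0,"tz":0.001,"rx":0,"ry":0,"rz":0,"jaw":0.4},
  {"tx":0,"ty":0,"tz":0.001,"rx":0,"ry":0,"rz":0,"jaw":0.4},
  {"tx":0,"ty":0,"tz":-0.03,"rx":0,"ry":0,"rz":0,"jaw":0.4},
  {"tx":0,"ty":0,"tz":-0.08,"rx":0,"ry":0,"rz":0,"jaw":0.4},
  {"tx":0.04,"ty":0.018,"tz":-0.125,"rx":0,"ry":0,"rz":0.03,"jaw":0.4},
  {"tx":0.1,"ty":0.045,"tz":-0.14,"rx":0,"ry":0,"rz":0.1,"jaw":0.4},
  {"tx":0.155,"ty":0.07,"tz":-0.14,"rx":0,"ry":0,"rz":0.16,"jaw":0.4},
  {"tx":0.21,"ty":0.095,"tz":-0.14,"rx":0,"ry":0,"rz":0.215,"jaw":0.4},
  {"tx":0.265,"ty":0.12,"tz":-0.14,"rx":0,"ry":0,"rz":0.215,"jaw":0.4},
  {"tx":0.32,"ty":0.143,"tz":-0.14,"rx":0,"ry":0,"rz":0.215,"jaw":0.4},
  {"tx":0.361,"ty":0.162,"tz":-0.125,"rx":0,"ry":0,"rz":0.215,"jaw":0.4},
])

```text
time: 33.02
position: [0.5881, 0.0658, 0.1538]
tool_rot: [2.329, 2.108, 0.006]
ft_force: [1.0, -1.0, -0.1]
grip_width: 0.398
```

Emit:
carry_out([
  {"tx":0,"ty":0,"tz":0,"rx":0,"ry":0,"rz":0,"jaw":0.4},
  {"tx":0,"ty":0,"tz":0,"rx":0,"ry":0,"rz":0,"jaw":0.4},
  {"tx":0,"ty":0,"tz":0,"rx":0,"ry":0,"rz":0,"jaw":0.4},
])

```text
time: 33.4
position: [0.587, 0.0604, 0.1526]
tool_rot: [-2.334, -2.102, -0.0]
ft_force: [0.6, 0.4, -0.7]
grip_width: 0.404
```

```bash
python3 -c "
from h import *
stat(); gos(.0004,.0147,.112); snap('wrist','r9',(160,40,320,270),2.3)
"
```

```text
t 33.40 pos [0.587  0.0604 0.1526] stand [0.0015 0.0124] ft [ 0.5585  0.3991 -0.6777] w 0.404 qd 0.005
tx 0.0023 ty -0.0011 tz 0.0406 rx 0.0000 ry -0.0001 rz -0.0024 rows>= 1.0
```

View pics/r9_c.png

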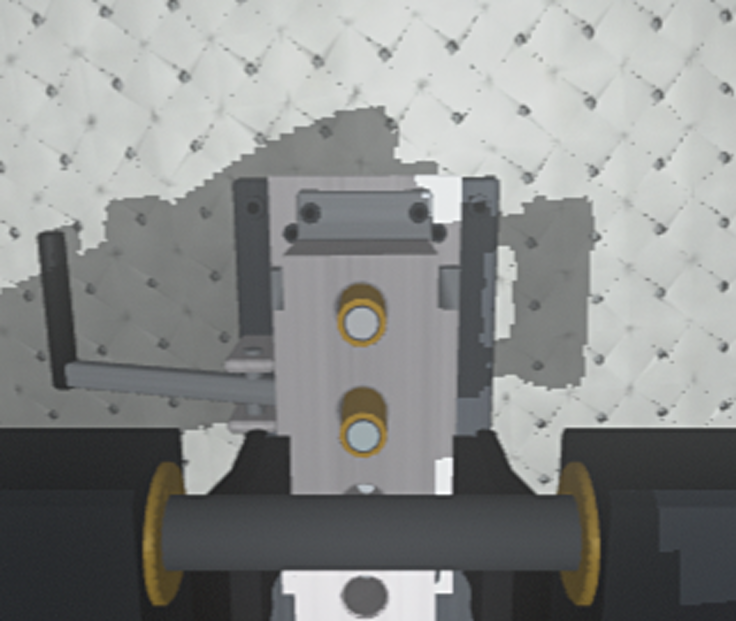

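Two rods remain at crop (361,322) and (363,435); fingers straddle the nearer. Descend and grip.

Emit:
carry_out([
  {"tx":0.002,"ty":-0.002,"tz":0.015,"rx":0,"ry":0,"rz":-0.002,"jaw":0.4},
  {"tx":0.002,"ty":-0.002,"tz":0.04,"rx":0,"ry":0,"rz":-0.002,"jaw":0.4},
  {"tx":0.002,"ty":-0.002,"tz":0.04,"rx":0,"ry":0,"rz":-0.002,"jaw":0.4},
  {"tx":0.002,"ty":-0.002,"tz":0.04,"rx":0,"ry":0,"rz":-0.002,"jaw":0.4},
])

```text
time: 33.95
position: [0.5846, 0.0645, 0.112]
tool_rot: [-2.328, -2.107, 0.0]
ft_force: [0.0, -0.6, -0.0]
grip_width: 0.397
```

```bash
python3 -c "
from h import *
stat(); gos(.0004,.0147,.112)
"
```

```text
t 33.95 pos [0.5846 0.0645 0.112 ] stand [-0.0014  0.0162] ft [ 0.0406 -0.5705 -0.0175] w 0.397 qd 0.008
tx -0.0015 ty 0.0018 tz 0.0000 rx -0.0014 ry -0.0010 rz 0.0022 rows>= 1.0
```

Emit:
carry_out([
  {"tx":-0.001,"ty":0.002,"tz":0,"rx":-0.001,"ry":0,"rz":0,"jaw":0.4},
  {"tx":-0.001,"ty":0.002,"tz":0,"rx":-0.001,"ry":0,"rz":0,"jaw":0},
  {"tx":-0.001,"ty":0.002,"tz":0,"rx":-0.001,"ry":0,"rz":0,"jaw":0},
  {"tx":-0.001,"ty":0.002,"tz":0,"rx":-0.001,"ry":0,"rz":0,"jaw":0},
  {"tx":-0.001,"ty":0.002,"tz":0,"rx":-0.001,"ry":0,"rz":0,"jaw":0},
  {"tx":-0.001,"ty":0.002,"tz":0,"rx":-0.001,"ry":0,"rz":0,"jaw":0},
])

```text
time: 34.7
position: [0.5867, 0.0637, 0.1125]
tool_rot: [-2.328, -2.108, -0.001]
ft_force: [-0.7, 0.7, 2.0]
grip_width: 0.131
```

```bash
python3 -c "
from h import *
stat(); p=rackw(2)-[.0004,0]; print(p); go((*p,.074),.114)
"
```

```text
t 34.70 pos [0.5867 0.0637 0.1125] stand [0.0008 0.0157] ft [-0.7234  0.7243  1.9673] w 0.131 qd 0.002
[ 0.4636 -0.2855]
tx -0.3598 ty -0.0879 tz 0.0380 rx 0.0002 ry -0.0012 rz -0.2134 rows>= 6.0
```

Emit:
carry_out([
  {"tx":0,"ty":0,"tz":-0.02,"rx":0,"ry":0,"rz":0,"jaw":0},
  {"tx":0,"ty":0,"tz":-0.06,"rx":0,"ry":0,"rz":0,"jaw":0},
  {"tx":-0.05,"ty":-0.012,"tz":-0.08,"rx":0,"ry":0,"rz":-0.03,"jaw":0},
  {"tx":-0.11,"ty":-0.027,"tz":-0.08,"rx":0,"ry":0,"rz":-0.08,"jaw":0},
  {"tx":-0.17,"ty":-0.042,"tz":-0.08,"rx":0,"ry":0,"rz":-0.14,"jaw":0},
  {"tx":-0.23,"ty":-0.056,"tz":-0.08,"rx":0,"ry":0,"rz":-0.19,"jaw":0},
  {"tx":-0.29,"ty":-0.071,"tz":-0.075,"rx":0,"ry":0,"rz":-0.213,"jaw":0},
  {"tx":-0.34,"ty":-0.083,"tz":-0.05,"rx":0,"ry":0,"rz":-0.213,"jaw":0},
  {"tx":-0.36,"ty":-0.089,"tz":-0.01,"rx":0,"ry":0,"rz":-0.213,"jaw":0},
  {"tx":-0.36,"ty":-0.089,"tz":0.032,"rx":0,"ry":0,"rz":-0.213,"jaw":0},
  {"tx":-0.36,"ty":-0.089,"tz":0.038,"rx":0,"ry":0,"rz":-0.213,"jaw":0},
  {"tx":-0.36,"ty":-0.089,"tz":0.038,"rx":0,"ry":0,"rz":-0.213,"jaw":0},
])

```text
time: 36.2
position: [0.4638, -0.2856, 0.0753]
tool_rot: [2.09, 2.344, 0.003]
ft_force: [0.1, -0.1, -0.2]
grip_width: 0.128
```

```bash
python3 -c "
from h import *
stat(); snap('wrist','r10',(160,40,320,270),2.3); p=rackw(2)+[-.0004,.0005]; go((*p,.048),.114)
"
```

```text
t 36.20 pos [ 0.4638 -0.2856  0.0753] stand [-0.0859 -0.3444] ft [ 0.0723 -0.1198 -0.1556] w 0.128 qd 0.021
tx 0.0010 ty -0.0007 tz 0.0280 rx 0.0033 ry 0.0008 rz 0.0006 rows>= 1.0
```

View pics/r10_c.png

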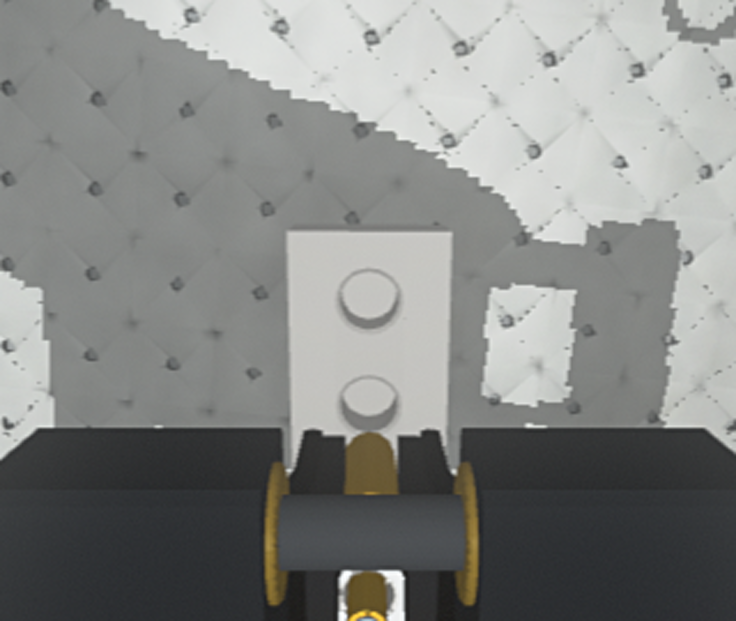

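Emit:
carry_out([
  {"tx":0.001,"ty":-0.0007,"tz":0.012,"rx":0.002,"ry":0,"rz":0,"jaw":0},
  {"tx":0.001,"ty":-0.0007,"tz":0.026,"rx":0.002,"ry":0,"rz":0,"jaw":0},
  {"tx":0.001,"ty":-0.0007,"tz":0.026,"rx":0.002,"ry":0,"rz":0,"jaw":0},
  {"tx":0.001,"ty":-0.0007,"tz":0.026,"rx":0.002,"ry":0,"rz":0,"jaw":0},
])

```text
time: 36.75
position: [0.4619, -0.2847, 0.0478]
tool_rot: [-2.09, -2.343, 0.0]
ft_force: [0.4, -0.3, -0.6]
grip_width: 0.127
```

```bash
python3 -c "
from h import *
stat();p=rackw(2)+[-.0004,.0005]; go((*p,.0265),.114)
"
```

```text
t 36.75 pos [ 0.4619 -0.2847  0.0478] stand [-0.0879 -0.3437] ft [ 0.3573 -0.2968 -0.5518] w 0.127 qd 0.008
tx -0.0005 ty 0.0017 tz 0.0213 rx -0.0013 ry -0.0014 rz -0.0004 rows>= 1.0
```

Emit:
carry_out([
  {"tx":0,"ty":0.0013,"tz":0.002,"rx":-0.001,"ry":0,"rz":0,"jaw":0},
  {"tx":0,"ty":0.0013,"tz":0.002,"rx":-0.001,"ry":0,"rz":0,"jaw":0},
  {"tx":0,"ty":0.0013,"tz":0.009,"rx":-0.001,"ry":0,"rz":0,"jaw":0},
  {"tx":0,"ty":0.0013,"tz":0.015,"rx":-0.001,"ry":0,"rz":0,"jaw":0},
  {"tx":0,"ty":0.0013,"tz":0.021,"rx":-0.001,"ry":0,"rz":0,"jaw":0},
  {"tx":0,"ty":0.0013,"tz":0.021,"rx":-0.001,"ry":0,"rz":0,"jaw":0},
])

```text
time: 37.5
position: [0.4626, -0.2843, 0.0261]
tool_rot: [-2.09, -2.342, -0.001]
ft_force: [0.4, 0.5, -1.7]
grip_width: 0.131
```

```bash
python3 -c "
from h import *
stat(); p=rackw(2)+[-.0004,.0005]; go((*p,.026),.114); gos(.0004,.0427,.15)
"
```

```text
t 37.50 pos [ 0.4626 -0.2843  0.0261] stand [-0.0872 -0.3431] ft [ 0.3802  0.4849 -1.7221] w 0.131 qd 0.010
tx -0.0008 ty 0.0009 tz 0.0001 rx -0.0013 ry -0.0022 rz -0.0004 rows>= 1.0
tx 0.3584 ty 0.1680 tz -0.1234 rx -0.0015 ry -0.0021 rz 0.2156 rows>= 7.0
```

Emit:
carry_out([
  {"tx":0,"ty":0.0005,"tz":0.001,"rx":0,"ry":0,"rz":0,"jaw":0.2},
  {"tx":0,"ty":0.0005,"tz":0.001,"rx":0,"ry":0,"rz":0,"jaw":0.4},
  {"tx":0,"ty":0,"tz":0.001,"rx":0,"ry":0,"rz":0,"jaw":0.4},
  {"tx":0,"ty":0,"tz":-0.03,"rx":0,"ry":0,"rz":0,"jaw":0.4},
  {"tx":0,"ty":0,"tz":-0.08,"rx":0,"ry":0,"rz":0,"jaw":0.4},
  {"tx":0.04,"ty":0.018,"tz":-0.125,"rx":0,"ry":0,"rz":0.03,"jaw":0.4},
  {"tx":0.1,"ty":0.047,"tz":-0.14,"rx":0,"ry":0,"rz":0.1,"jaw":0.4},
  {"tx":0.155,"ty":0.073,"tz":-0.14,"rx":0,"ry":0,"rz":0.16,"jaw":0.4},
  {"tx":0.21,"ty":0.099,"tz":-0.14,"rx":0,"ry":0,"rz":0.215,"jaw":0.4},
  {"tx":0.265,"ty":0.125,"tz":-0.14,"rx":0,"ry":0,"rz":0.215,"jaw":0.4},
  {"tx":0.32,"ty":0.15,"tz":-0.14,"rx":0,"ry":0,"rz":0.215,"jaw":0.4},
  {"tx":0.358,"ty":0.168,"tz":-0.125,"rx":0,"ry":0,"rz":0.215,"jaw":0.4},
])

```text
time: 39.0
position: [0.5908, 0.0937, 0.1536]
tool_rot: [2.328, 2.109, 0.006]
ft_force: [-0.5, -0.7, -0.5]
grip_width: 0.403
```

Emit:
carry_out([
  {"tx":0,"ty":0,"tz":0,"rx":0,"ry":0,"rz":0,"jaw":0.4},
  {"tx":0,"ty":0,"tz":0,"rx":0,"ry":0,"rz":0,"jaw":0.4},
  {"tx":0,"ty":0,"tz":0,"rx":0,"ry":0,"rz":0,"jaw":0.4},
])

```text
time: 39.38
position: [0.5898, 0.0879, 0.1525]
tool_rot: [2.334, 2.103, 0.0]
ft_force: [0.4, 0.0, 0.2]
grip_width: 0.398
```

```bash
python3 -c "
from h import *
stat(); gos(.0004,.0427,.112); snap('wrist','r11',(160,40,320,270),2.3)
"
```

```text
t 39.38 pos [0.5898 0.0879 0.1525] stand [0.0014 0.04  ] ft [0.381  0.0123 0.1504] w 0.398 qd 0.006
tx 0.0027 ty -0.0010 tz 0.0405 rx 0.0001 ry 0.0001 rz -0.0022 rows>= 1.0
```

View pics/r11_c.png

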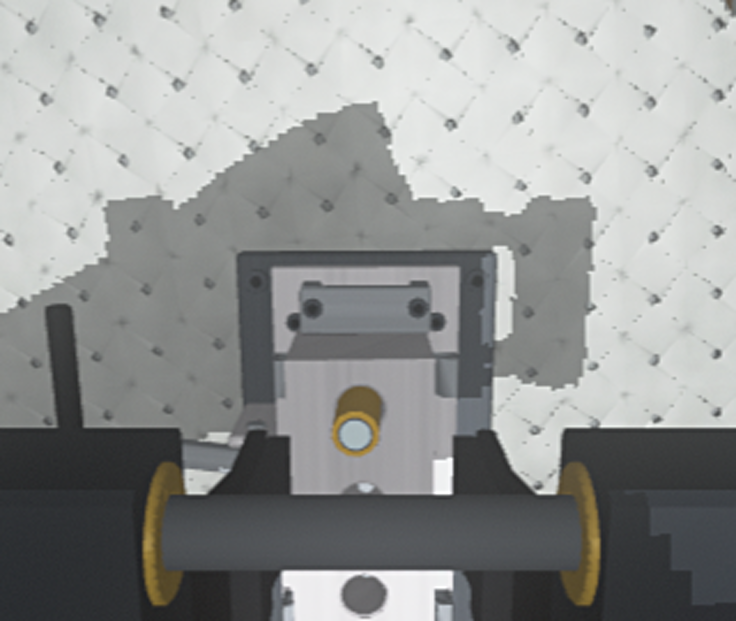

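Emit:
carry_out([
  {"tx":0.002,"ty":-0.002,"tz":0.015,"rx":0,"ry":0,"rz":-0.002,"jaw":0.4},
  {"tx":0.002,"ty":-0.002,"tz":0.04,"rx":0,"ry":0,"rz":-0.002,"jaw":0.4},
  {"tx":0.002,"ty":-0.002,"tz":0.04,"rx":0,"ry":0,"rz":-0.002,"jaw":0.4},
  {"tx":0.002,"ty":-0.002,"tz":0.04,"rx":0,"ry":0,"rz":-0.002,"jaw":0.4},
])

```text
time: 39.92
position: [0.5872, 0.0919, 0.1117]
tool_rot: [-2.328, -2.107, 0.001]
ft_force: [0.1, 0.5, -0.4]
grip_width: 0.401
```

```bash
python3 -c "
from h import *
stat(); gos(.0004,.0427,.112)
"
```

```text
t 39.92 pos [0.5872 0.0919 0.1117] stand [-0.0015  0.0437] ft [ 0.0913  0.4692 -0.4221] w 0.401 qd 0.010
tx -0.0010 ty 0.0019 tz -0.0003 rx -0.0014 ry -0.0008 rz 0.0022 rows>= 1.0
```

Emit:
carry_out([
  {"tx":-0.001,"ty":0.002,"tz":0,"rx":-0.001,"ry":0,"rz":0,"jaw":0.4},
  {"tx":-0.001,"ty":0.002,"tz":0,"rx":-0.001,"ry":0,"rz":0,"jaw":0},
  {"tx":-0.001,"ty":0.002,"tz":0,"rx":-0.001,"ry":0,"rz":0,"jaw":0},
  {"tx":-0.001,"ty":0.002,"tz":0,"rx":-0.001,"ry":0,"rz":0,"jaw":0},
  {"tx":-0.001,"ty":0.002,"tz":0,"rx":-0.001,"ry":0,"rz":0,"jaw":0},
  {"tx":-0.001,"ty":0.002,"tz":0,"rx":-0.001,"ry":0,"rz":0,"jaw":0},
])

```text
time: 40.67
position: [0.5894, 0.0911, 0.1122]
tool_rot: [-2.329, -2.108, -0.001]
ft_force: [-1.0, 0.4, 1.0]
grip_width: 0.132
```

```bash
python3 -c "
from h import *
stat(); p=rackw(3)-[.0004,0]; print(p); go((*p,.074),.114)
"
```

```text
t 40.67 pos [0.5894 0.0911 0.1122] stand [0.0007 0.0432] ft [-0.9809  0.3777  1.0206] w 0.132 qd 0.002
[ 0.4602 -0.2557]
tx -0.3579 ty -0.0941 tz 0.0379 rx 0.0002 ry -0.0010 rz -0.2134 rows>= 6.0
```

Emit:
carry_out([
  {"tx":0,"ty":0,"tz":-0.02,"rx":0,"ry":0,"rz":0,"jaw":0},
  {"tx":0,"ty":0,"tz":-0.06,"rx":0,"ry":0,"rz":0,"jaw":0},
  {"tx":-0.05,"ty":-0.013,"tz":-0.08,"rx":0,"ry":0,"rz":-0.03,"jaw":0},
  {"tx":-0.11,"ty":-0.029,"tz":-0.08,"rx":0,"ry":0,"rz":-0.08,"jaw":0},
  {"tx":-0.17,"ty":-0.045,"tz":-0.08,"rx":0,"ry":0,"rz":-0.14,"jaw":0},
  {"tx":-0.23,"ty":-0.06,"tz":-0.08,"rx":0,"ry":0,"rz":-0.19,"jaw":0},
  {"tx":-0.29,"ty":-0.076,"tz":-0.075,"rx":0,"ry":0,"rz":-0.213,"jaw":0},
  {"tx":-0.34,"ty":-0.089,"tz":-0.05,"rx":0,"ry":0,"rz":-0.213,"jaw":0},
  {"tx":-0.358,"ty":-0.0945,"tz":-0.01,"rx":0,"ry":0,"rz":-0.213,"jaw":0},
  {"tx":-0.358,"ty":-0.0945,"tz":0.032,"rx":0,"ry":0,"rz":-0.213,"jaw":0},
  {"tx":-0.358,"ty":-0.0945,"tz":0.038,"rx":0,"ry":0,"rz":-0.213,"jaw":0},
  {"tx":-0.358,"ty":-0.0945,"tz":0.038,"rx":0,"ry":0,"rz":-0.213,"jaw":0},
])

```text
time: 42.18
position: [0.4613, -0.2556, 0.0753]
tool_rot: [2.09, 2.344, 0.003]
ft_force: [0.5, -0.2, 0.6]
grip_width: 0.132
```

```bash
python3 -c "
from h import *
stat(); snap('wrist','r12',(160,40,320,270),2.3); p=rackw(3)+[-.0004,.0003]; go((*p,.048),.114)
"
```

```text
t 42.17 pos [ 0.4613 -0.2556  0.0753] stand [-0.0915 -0.3148] ft [ 0.5155 -0.2475  0.6424] w 0.132 qd 0.020
tx 0.0007 ty -0.0016 tz 0.0279 rx 0.0032 ry 0.0010 rz 0.0006 rows>= 1.0
```

View pics/r12_c.png

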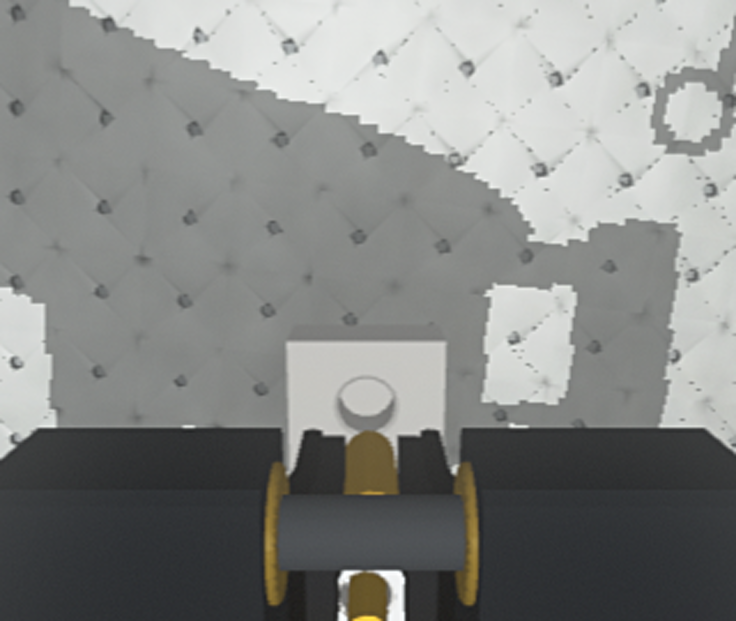

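Emit:
carry_out([
  {"tx":0.0007,"ty":-0.001,"tz":0.012,"rx":0.002,"ry":0,"rz":0,"jaw":0},
  {"tx":0.0007,"ty":-0.001,"tz":0.026,"rx":0.002,"ry":0,"rz":0,"jaw":0},
  {"tx":0.0007,"ty":-0.001,"tz":0.026,"rx":0.002,"ry":0,"rz":0,"jaw":0},
  {"tx":0.0007,"ty":-0.001,"tz":0.026,"rx":0.002,"ry":0,"rz":0,"jaw":0},
])

```text
time: 42.72
position: [0.459, -0.2551, 0.0477]
tool_rot: [-2.09, -2.343, 0.0]
ft_force: [-0.3, -0.1, -0.2]
grip_width: 0.13
```

```bash
python3 -c "
from h import *
stat();p=rackw(3)+[-.0004,.0003]; go((*p,.0265),.114)
"
```

```text
t 42.73 pos [ 0.459  -0.2551  0.0477] stand [-0.0937 -0.3145] ft [-0.3374 -0.0585 -0.1924] w 0.130 qd 0.007
tx -0.0005 ty 0.0011 tz 0.0212 rx -0.0013 ry -0.0012 rz -0.0003 rows>= 1.0
```

Emit:
carry_out([
  {"tx":0,"ty":0.001,"tz":0.002,"rx":-0.001,"ry":0,"rz":0,"jaw":0},
  {"tx":0,"ty":0.001,"tz":0.002,"rx":-0.001,"ry":0,"rz":0,"jaw":0},
  {"tx":0,"ty":0.001,"tz":0.009,"rx":-0.001,"ry":0,"rz":0,"jaw":0},
  {"tx":0,"ty":0.001,"tz":0.015,"rx":-0.001,"ry":0,"rz":0,"jaw":0},
  {"tx":0,"ty":0.001,"tz":0.021,"rx":-0.001,"ry":0,"rz":0,"jaw":0},
  {"tx":0,"ty":0.001,"tz":0.021,"rx":-0.001,"ry":0,"rz":0,"jaw":0},
])

```text
time: 43.48
position: [0.4594, -0.2547, 0.026]
tool_rot: [-2.09, -2.342, -0.001]
ft_force: [0.1, 0.2, -1.1]
grip_width: 0.13
```

Emit:
carry_out([
  {"tx":0,"ty":0,"tz":0.001,"rx":0,"ry":0,"rz":0,"jaw":0.2},
  {"tx":0,"ty":0,"tz":0.001,"rx":0,"ry":0,"rz":0,"jaw":0.4},
  {"tx":0,"ty":0,"tz":0.001,"rx":0,"ry":0,"rz":0,"jaw":0.4},
  {"tx":0,"ty":0,"tz":-0.03,"rx":0,"ry":0,"rz":0,"jaw":0.4},
  {"tx":0,"ty":0,"tz":-0.08,"rx":0,"ry":0,"rz":0,"jaw":0.4},
  {"tx":-0.06,"ty":0,"tz":-0.13,"rx":0,"ry":0,"rz":0,"jaw":0.4},
  {"tx":-0.1,"ty":0,"tz":-0.15,"rx":0,"ry":0,"rz":0,"jaw":0.4},
  {"tx":-0.1,"ty":0,"tz":-0.15,"rx":0,"ry":0,"rz":0,"jaw":0.4},
])

```text
time: 44.48
position: [0.4714, -0.3606, 0.1793]
tool_rot: [2.097, 2.333, -0.001]
ft_force: [-0.7, 0.4, -0.8]
grip_width: 0.4
```

```bash
python3 -c "
from h import *
stat();snap('wrist','r13',(200,0,240,240),2.5); snap('scene','sc8')
"
```

```text
t 44.48 pos [ 0.4714 -0.3606  0.1793] stand [-0.0707 -0.4182] ft [-0.7298  0.4389 -0.8323] w 0.400 qd 0.103
```

View pics/r13_c.png

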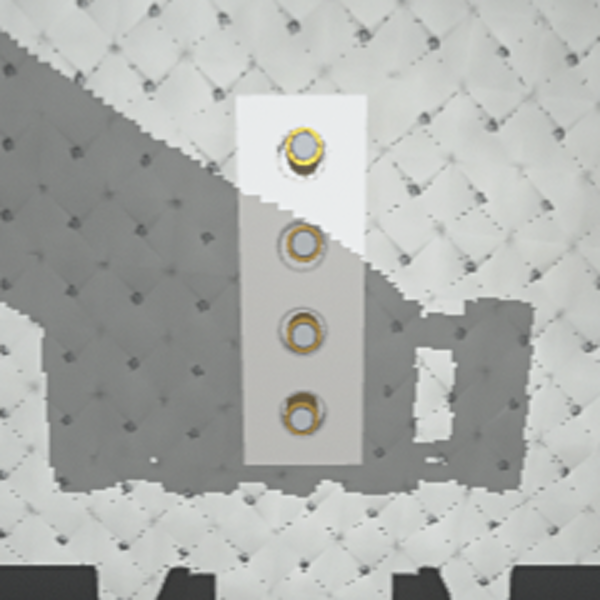

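View pics/sc8.png

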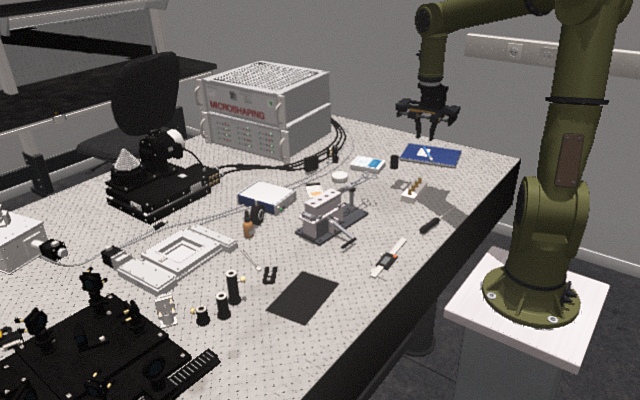

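```bash
cat >> h.py <<'E'
def tilt(a,yaw=TH): return down(yaw)*Rot.from_rotvec([-a,0,0])
def gost(x,y,z,a):
    p0,R0=cmdpose(); d,r=plan(p0,R0,np.array([*s2w(x,y),z]),R1=tilt(a)); print('tx %.4f ty %.4f tz %.4f rx %.4f ry %.4f rz %.4f'%(*d,*r))
E
python3 -c "
from h import *
gost(-.1155,.028,.1,.14)"
```

```text
tx 0.4393 ty 0.0506 tz 0.0773 rx -0.1396 ry -0.0167 rz 0.2140
```

Emit:
carry_out([
  {"tx":0.06,"ty":0.007,"tz":0,"rx":0,"ry":0,"rz":0.05,"jaw":0.35},
  {"tx":0.12,"ty":0.014,"tz":0,"rx":0,"ry":0,"rz":0.1,"jaw":0.35},
  {"tx":0.18,"ty":0.021,"tz":0,"rx":0,"ry":0,"rz":0.16,"jaw":0.35},
  {"tx":0.24,"ty":0.028,"tz":0,"rx":0,"ry":0,"rz":0.214,"jaw":0.35},
  {"tx":0.3,"ty":0.035,"tz":0,"rx":0,"ry":0,"rz":0.214,"jaw":0.35},
  {"tx":0.36,"ty":0.042,"tz":0.02,"rx":-0.05,"ry":-0.005,"rz":0.214,"jaw":0.35},
  {"tx":0.41,"ty":0.048,"tz":0.05,"rx":-0.1,"ry":-0.01,"rz":0.214,"jaw":0.35},
  {"tx":0.439,"ty":0.0505,"tz":0.077,"rx":-0.14,"ry":-0.017,"rz":0.214,"jaw":0.35},
  {"tx":0.439,"ty":0.0505,"tz":0.077,"rx":-0.14,"ry":-0.017,"rz":0.214,"jaw":0.35},
  {"tx":0.439,"ty":0.0505,"tz":0.077,"rx":-0.14,"ry":-0.017,"rz":0.214,"jaw":0.35},
  {"tx":0.439,"ty":0.0505,"tz":0.077,"rx":-0.14,"ry":-0.017,"rz":0.214,"jaw":0.35},
])

```text
time: 45.95
position: [0.4724, 0.0864, 0.1007]
tool_rot: [2.252, 2.032, 0.142]
ft_force: [0.4, -0.1, 1.1]
grip_width: 0.351
```

```bash
python3 -c "
from h import *
stat();snap('wrist','v1'); gost(-.1155,.028,.06,.14); gost(-.1155,.028,.01,.14)
"
```

```text
t 45.95 pos [0.4724 0.0864 0.1007] stand [-0.1152  0.0266] ft [ 0.3893 -0.1238  1.0666] w 0.351 qd 0.004
tx 0.0014 ty -0.0061 tz 0.0402 rx 0.0012 ry 0.0011 rz -0.0009
tx 0.0014 ty -0.0131 tz 0.0897 rx 0.0012 ry 0.0011 rz -0.0009
```

View pics/v1.png

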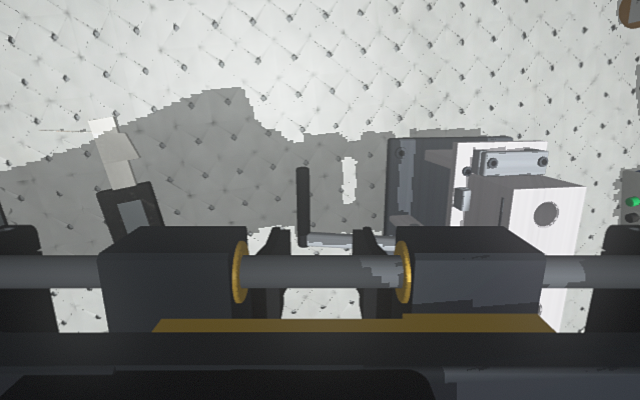

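```bash
python3 -c "
from h import *
ci=load('v1'); print(w2s(p2w(ci,302.5,171,.018)),w2s(p2w(ci,304.5,240,.018)),w2s(p2w(ci,303,205,.018)))
"
```

```text
[-0.1163  0.0509] [-0.1155 -0.0018] [-0.1163  0.0256]
```

Emit:
carry_out([
  {"tx":0.0014,"ty":-0.006,"tz":0.04,"rx":0.001,"ry":0.001,"rz":-0.001,"jaw":0.35},
  {"tx":0.0014,"ty":-0.01,"tz":0.07,"rx":0.001,"ry":0.001,"rz":-0.001,"jaw":0.35},
  {"tx":0.0014,"ty":-0.013,"tz":0.0885,"rx":0.001,"ry":0.001,"rz":-0.001,"jaw":0.35},
  {"tx":0.0014,"ty":-0.013,"tz":0.0885,"rx":0.001,"ry":0.001,"rz":-0.001,"jaw":0.35},
  {"tx":0.0014,"ty":-0.013,"tz":0.0885,"rx":0.001,"ry":0.001,"rz":-0.001,"jaw":0.35},
])

```text
time: 46.62
position: [0.4724, 0.0886, 0.0116]
tool_rot: [2.251, 2.035, 0.143]
ft_force: [0.6, 0.8, -0.1]
grip_width: 0.347
```

```bash
python3 -c "
from h import *
stat();snap('wrist','v2',(160,100,320,240),2.4); gost(-.1155,.028,.01,.14)
"
```

```text
t 46.62 pos [0.4724 0.0886 0.0116] stand [-0.1155  0.0288] ft [ 0.6233  0.803  -0.1323] w 0.347 qd 0.014
tx -0.0008 ty -0.0005 tz 0.0017 rx 0.0013 ry -0.0001 rz 0.0013
```

View pics/v2_c.png

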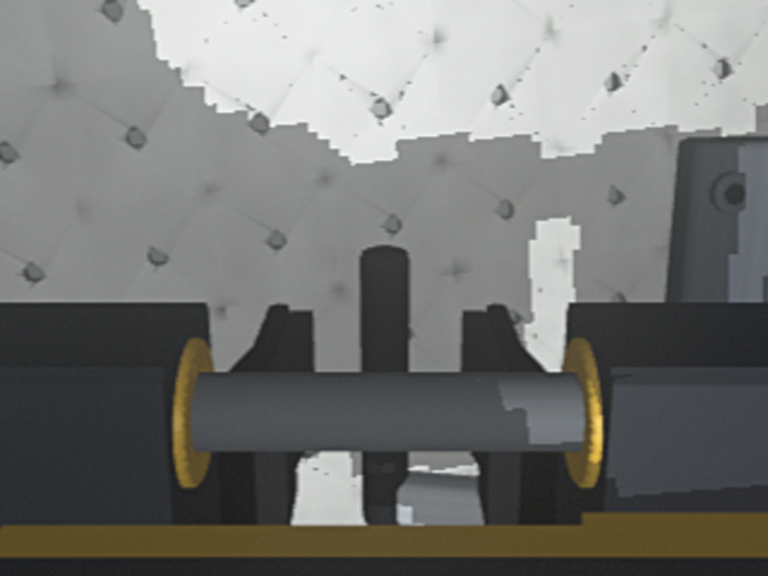

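Emit:
carry_out([
  {"tx":0,"ty":0,"tz":0.001,"rx":0,"ry":0,"rz":0,"jaw":0},
  {"tx":0,"ty":0,"tz":0.001,"rx":0,"ry":0,"rz":0,"jaw":0},
  {"tx":0,"ty":0,"tz":0.001,"rx":0,"ry":0,"rz":0,"jaw":0},
  {"tx":0,"ty":0,"tz":0.001,"rx":0,"ry":0,"rz":0,"jaw":0},
  {"tx":0,"ty":0,"tz":0.001,"rx":0,"ry":0,"rz":0,"jaw":0},
], grip_force=25)

```text
time: 47.3
position: [0.4721, 0.0886, 0.01]
tool_rot: [2.25, 2.036, 0.143]
ft_force: [0.3, -1.4, 2.2]
grip_width: 0.103
```

Emit:
carry_out([
  {"tx":0,"ty":-0.001,"tz":-0.011,"rx":0,"ry":0,"rz":0,"jaw":0},
  {"tx":0,"ty":-0.0004,"tz":-0.024,"rx":0,"ry":0,"rz":0,"jaw":0},
  {"tx":0,"ty":0.003,"tz":-0.039,"rx":0,"ry":0,"rz":0,"jaw":0},
  {"tx":0,"ty":0.006,"tz":-0.047,"rx":0,"ry":0,"rz":0,"jaw":0},
  {"tx":0,"ty":0.01,"tz":-0.0545,"rx":0,"ry":0,"rz":0,"jaw":0},
  {"tx":0,"ty":0.01,"tz":-0.0555,"rx":0,"ry":0,"rz":0,"jaw":0},
  {"tx":0,"ty":0.01,"tz":-0.0555,"rx":0,"ry":0,"rz":0,"jaw":0},
])

```text
time: 48.18
position: [0.4736, 0.0884, 0.0659]
tool_rot: [2.25, 2.036, 0.141]
ft_force: [1.5, -0.4, -0.3]
grip_width: 0.101
```

```bash
python3 -c "
from h import *
stat();snap('wrist','v3')
"
```

```text
t 48.17 pos [0.4736 0.0884 0.0659] stand [-0.1142  0.0288] ft [ 1.492  -0.3502 -0.2831] w 0.101 qd 0.003
```

View pics/v3.png

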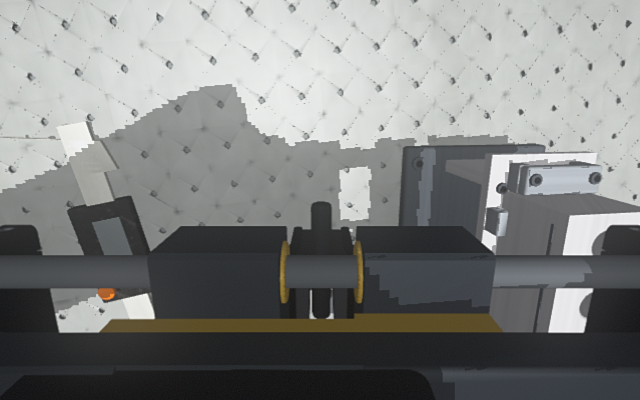

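Emit:
carry_out([
  {"tx":0,"ty":0.001,"tz":-0.002,"rx":0,"ry":0,"rz":0,"jaw":0},
  {"tx":0,"ty":0.001,"tz":-0.002,"rx":0,"ry":0,"rz":0,"jaw":0},
  {"tx":0,"ty":0.001,"tz":-0.002,"rx":0,"ry":0,"rz":0,"jaw":0},
])

```text
time: 48.6
position: [0.4744, 0.0883, 0.068]
tool_rot: [2.25, 2.036, 0.142]
ft_force: [2.1, -0.5, -6.3]
grip_width: 0.104
```

Emit:
carry_out([
  {"tx":0,"ty":0.001,"tz":0,"rx":0,"ry":0,"rz":0,"jaw":0.2},
  {"tx":0,"ty":0.001,"tz":0,"rx":0,"ry":0,"rz":0,"jaw":0.4},
  {"tx":0,"ty":0.001,"tz":0,"rx":0,"ry":0,"rz":0,"jaw":0.4},
  {"tx":0,"ty":0,"tz":-0.03,"rx":0,"ry":0,"rz":0,"jaw":0.4},
  {"tx":0,"ty":0,"tz":-0.08,"rx":0.05,"ry":0,"rz":0,"jaw":0.4},
  {"tx":-0.05,"ty":0,"tz":-0.14,"rx":0.14,"ry":0,"rz":0,"jaw":0.4},
  {"tx":-0.05,"ty":0,"tz":-0.14,"rx":0.14,"ry":0,"rz":0,"jaw":0.4},
  {"tx":-0.05,"ty":0,"tz":-0.14,"rx":0.14,"ry":0,"rz":0,"jaw":0.4},
])

```text
time: 49.6
position: [0.4508, 0.04, 0.2076]
tool_rot: [2.33, 2.104, 0.001]
ft_force: [-0.3, 0.0, 0.2]
grip_width: 0.399
```

```bash
python3 -c "
from h import *
stat();snap('wrist','v4',(180,0,300,230),2.5);snap('scene','sc9',(270,160,120,100),6)
"
```

```text
t 49.60 pos [0.4508 0.04   0.2076] stand [-0.1319 -0.0217] ft [-0.3134  0.0391  0.1853] w 0.399 qd 0.038
```

View pics/v4_c.png

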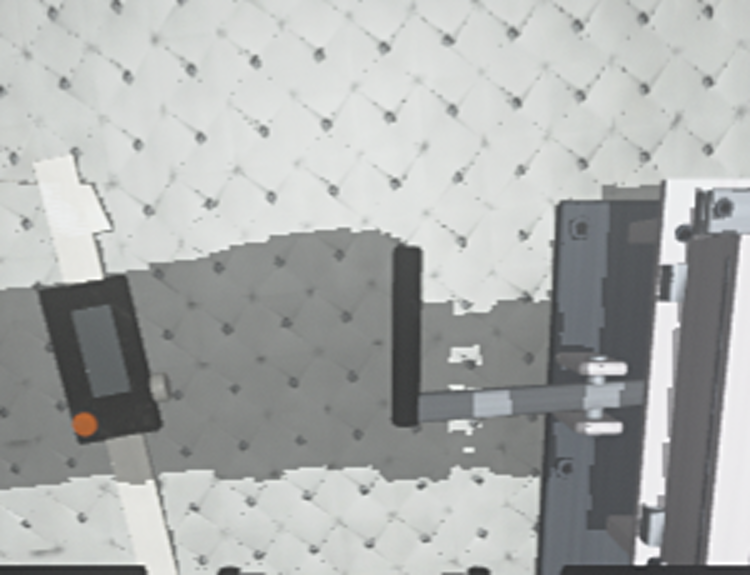

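View pics/sc9_c.png

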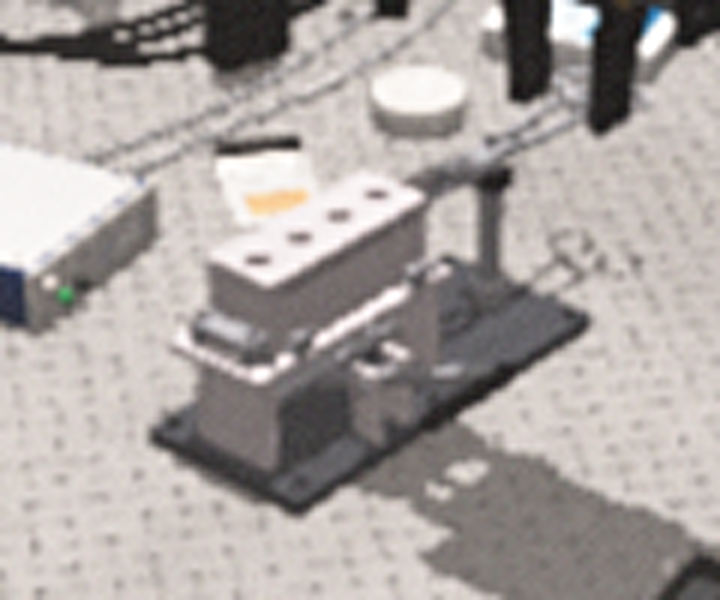

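```bash
python3 -c "
from h import *
crop('sc9','sc9d',310,200,90,60,8)
ci=load('sc9'); 
for p in [(-.1137,.054,.071),(-.1137,-.006,.071),(-.04,0,.04),(-.1163,.054,.016)]: print(w2p(ci,[*s2w(*p[:2]),p[2]]))
ci=load('v4'); f=lambda x,y,z:p2w(ci,180+(x+.5)/2.5-.5,(y+.5)/2.5-.5,z)
for z in (.016,.04,.065,.071,.075): print(z,w2s(f(407,248,z)),w2s(f(405,424,z)))
"
```

```text
[[339.9708 230.9845]]
[[353.995  222.0415]]
[[332.6657 223.1297]]
[[340.6569 248.1068]]
0.016 [-0.1103  0.0541] [-0.11   -0.0159]
0.04 [-0.1117  0.0536] [-0.1115 -0.0116]
0.065 [-0.1133  0.0532] [-0.113  -0.0071]
0.071 [-0.1136  0.0531] [-0.1134 -0.0061]
0.075 [-0.1139  0.053 ] [-0.1137 -0.0053]
```

View pics/sc9d.png

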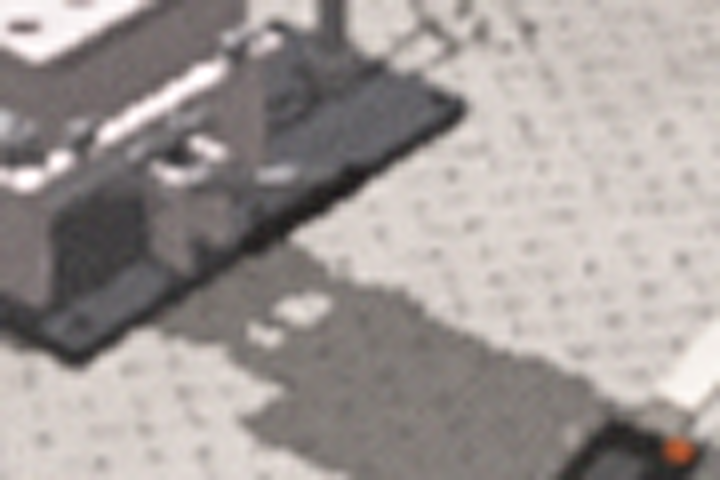

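```bash
python3 -c "
from h import *
ci=load('f6'); f=lambda x,y,z:p2w(ci,220+(x+.5)/2.6-.5,(y+.5)/2.6-.5,z)
for p in [(212,403),(320,402)]: print(p,w2s(f(*p,.096)))
gos(-.02,-.222,.19);gos(-.02,-.222,.12)
"
```

```text
(212, 403) [-0.0157 -0.2223]
(320, 402) [ 0.0168 -0.222 ]
tx -0.2019 ty 0.1127 tz 0.0160 rx -0.0015 ry 0.0003 rz 0.0030 rows>= 4.0
tx -0.2019 ty 0.1128 tz 0.0860 rx -0.0015 ry 0.0003 rz 0.0030 rows>= 4.0
```

Emit:
carry_out([
  {"tx":-0.05,"ty":0.028,"tz":0,"rx":0,"ry":0,"rz":0.003,"jaw":0},
  {"tx":-0.1,"ty":0.056,"tz":0,"rx":0,"ry":0,"rz":0.003,"jaw":0},
  {"tx":-0.15,"ty":0.084,"tz":0.01,"rx":0,"ry":0,"rz":0.003,"jaw":0},
  {"tx":-0.202,"ty":0.113,"tz":0.03,"rx":0,"ry":0,"rz":0.003,"jaw":0},
  {"tx":-0.202,"ty":0.113,"tz":0.08,"rx":-0.001,"ry":0,"rz":0.003,"jaw":0},
  {"tx":-0.202,"ty":0.113,"tz":0.086,"rx":-0.001,"ry":0,"rz":0.003,"jaw":0},
  {"tx":-0.202,"ty":0.113,"tz":0.086,"rx":-0.001,"ry":0,"rz":0.003,"jaw":0},
  {"tx":-0.202,"ty":0.113,"tz":0.086,"rx":-0.001,"ry":0,"rz":0.003,"jaw":0},
])

```text
time: 50.7
position: [0.5437, -0.1706, 0.1229]
tool_rot: [2.328, 2.104, 0.002]
ft_force: [-0.8, 0.5, -0.7]
grip_width: 0.005
```

```bash
python3 -c "
from h import *
stat();gos(-.02,-.222,.1);snap('wrist','p1',(160,100,320,240),2.4)
"
```

```text
t 50.70 pos [ 0.5437 -0.1706  0.1229] stand [-0.0181 -0.2218] ft [-0.8493  0.4511 -0.725 ] w 0.005 qd 0.007
tx -0.0001 ty -0.0020 tz 0.0228 rx 0.0034 ry 0.0014 rz 0.0011 rows>= 1.0
```

View pics/p1_c.png

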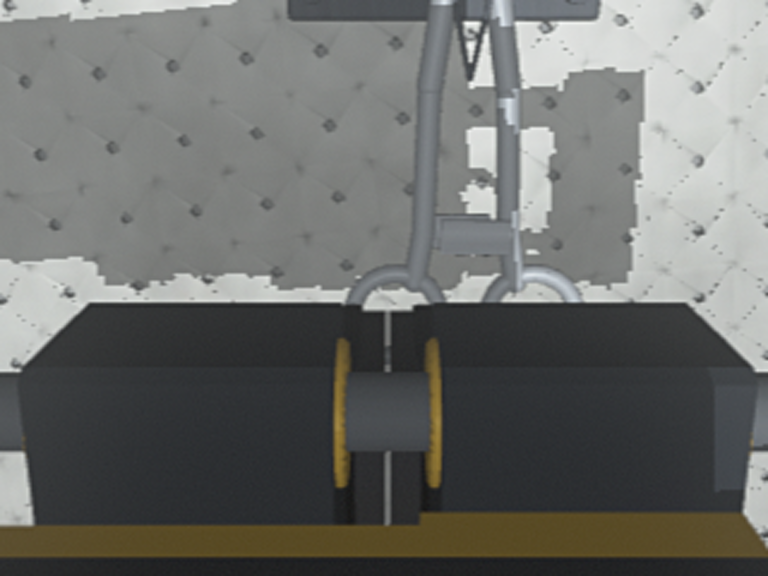

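Emit:
carry_out([
  {"tx":0,"ty":-0.001,"tz":0.018,"rx":0.002,"ry":0,"rz":0,"jaw":0},
  {"tx":0,"ty":-0.001,"tz":0.024,"rx":0.002,"ry":0,"rz":0,"jaw":0},
  {"tx":0,"ty":-0.001,"tz":0.028,"rx":0.002,"ry":0,"rz":0,"jaw":0},
  {"tx":0,"ty":-0.001,"tz":0.0315,"rx":0.002,"ry":0,"rz":0,"jaw":0},
  {"tx":0,"ty":-0.001,"tz":0.0315,"rx":0.002,"ry":0,"rz":0,"jaw":0},
])

```text
time: 51.38
position: [0.5416, -0.1715, 0.0898]
tool_rot: [-2.332, -2.104, 0.002]
ft_force: [-2.1, 0.2, 6.8]
grip_width: 0.004
```

```bash
python3 -c "
from h import *
stat();snap('wrist','p2',(160,100,320,240),2.4)
"
```

```text
t 51.38 pos [ 0.5416 -0.1715  0.0898] stand [-0.0201 -0.2229] ft [-2.0532  0.2249  6.7851] w 0.004 qd 0.006
```

View pics/p2_c.png

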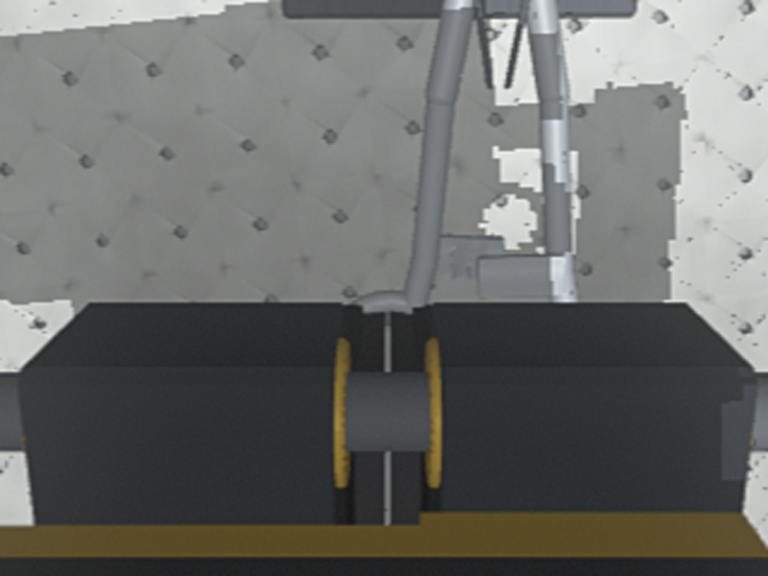

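Emit:
carry_out([
  {"tx":0,"ty":0,"tz":-0.01,"rx":0,"ry":0,"rz":0,"jaw":0},
  {"tx":0,"ty":0,"tz":-0.03,"rx":0,"ry":0,"rz":0,"jaw":0},
  {"tx":0,"ty":0.02,"tz":-0.08,"rx":0,"ry":0,"rz":0,"jaw":0.4},
  {"tx":0.02,"ty":0.02,"tz":-0.13,"rx":0,"ry":0,"rz":0,"jaw":0.8},
  {"tx":0.02,"ty":0.02,"tz":-0.13,"rx":0,"ry":0,"rz":0,"jaw":0.8},
  {"tx":0.02,"ty":0.02,"tz":-0.13,"rx":0,"ry":0,"rz":0,"jaw":0.8},
])

```text
time: 52.18
position: [0.5635, -0.1539, 0.2196]
tool_rot: [-2.333, -2.104, 0.003]
ft_force: [-0.9, 0.0, -0.3]
grip_width: 0.375
```

```bash
python3 -c "
from h import *
stat();snap('wrist','p3',(200,0,240,350),1.7)
"
```

```text
t 52.17 pos [ 0.5635 -0.1539  0.2196] stand [-0.0001 -0.2032] ft [-0.9452  0.0213 -0.2506] w 0.375 qd 0.030
```

View pics/p3_c.png

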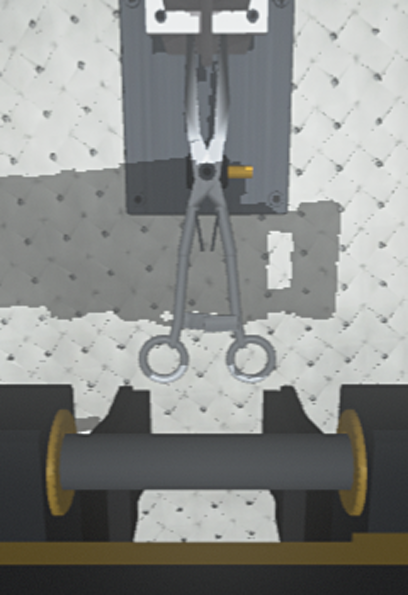

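```bash
python3 -c "
from h import *
gos(.0003,.001,.15)"
```

```text
tx 0.2046 ty 0.0009 tz 0.0684 rx -0.0029 ry 0.0007 rz -0.0015 rows>= 4.0
```

Emit:
carry_out([
  {"tx":0.06,"ty":0.001,"tz":0,"rx":-0.002,"ry":0,"rz":-0.001,"jaw":0.8},
  {"tx":0.12,"ty":0.001,"tz":0,"rx":-0.002,"ry":0,"rz":-0.001,"jaw":0.8},
  {"tx":0.18,"ty":0.001,"tz":0.02,"rx":-0.002,"ry":0,"rz":-0.001,"jaw":0.8},
  {"tx":0.2045,"ty":0.001,"tz":0.06,"rx":-0.002,"ry":0,"rz":-0.001,"jaw":0.8},
  {"tx":0.2045,"ty":0.001,"tz":0.068,"rx":-0.002,"ry":0,"rz":-0.001,"jaw":0.8},
  {"tx":0.2045,"ty":0.001,"tz":0.068,"rx":-0.002,"ry":0,"rz":-0.001,"jaw":0.8},
  {"tx":0.2045,"ty":0.001,"tz":0.068,"rx":-0.002,"ry":0,"rz":-0.001,"jaw":0.8},
])

```text
time: 53.1
position: [0.5863, 0.0476, 0.152]
tool_rot: [2.334, 2.101, 0.001]
ft_force: [0.3, 0.4, 0.5]
grip_width: 0.8
```

```bash
python3 -c "
from h import *
stat();snap('wrist','g1',(160,40,320,270),2.3); gos(.0003,.001,.0765)
"
```

```text
t 53.10 pos [0.5863 0.0476 0.152 ] stand [ 0.002  -0.0004] ft [0.2512 0.3562 0.4598] w 0.800 qd 0.008
tx 0.0012 ty -0.0019 tz 0.0757 rx 0.0020 ry 0.0006 rz -0.0028 rows>= 2.0
```

View pics/g1_c.png

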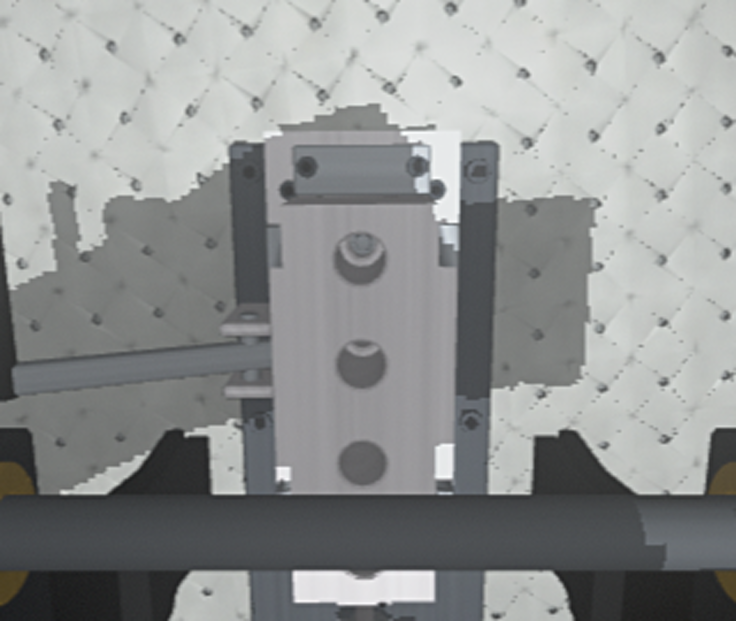

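Emit:
carry_out([
  {"tx":0.001,"ty":-0.002,"tz":0.03,"rx":0.002,"ry":0,"rz":-0.002,"jaw":0.8},
  {"tx":0.001,"ty":-0.002,"tz":0.06,"rx":0.002,"ry":0,"rz":-0.002,"jaw":0.8},
  {"tx":0.001,"ty":-0.002,"tz":0.075,"rx":0.002,"ry":0,"rz":-0.002,"jaw":0.8},
  {"tx":0.001,"ty":-0.002,"tz":0.075,"rx":0.002,"ry":0,"rz":-0.002,"jaw":0.8},
  {"tx":0.001,"ty":-0.002,"tz":0.075,"rx":0.002,"ry":0,"rz":-0.002,"jaw":0.8},
])

```text
time: 53.78
position: [0.5845, 0.0509, 0.0775]
tool_rot: [2.33, 2.107, 0.001]
ft_force: [0.1, -0.6, 0.8]
grip_width: 0.8
```

```bash
python3 -c "
from h import *
stat();gos(.0003,.001,.0765)
"
```

```text
t 53.77 pos [0.5845 0.0509 0.0775] stand [-0.      0.0027] ft [ 0.1049 -0.5508  0.8414] w 0.800 qd 0.004
tx -0.0017 ty 0.0003 tz 0.0010 rx 0.0003 ry -0.0002 rz 0.0018 rows>= 1.0
```

Emit:
carry_out([
  {"tx":-0.0015,"ty":0,"tz":0,"rx":0,"ry":0,"rz":0.001,"jaw":0.3},
  {"tx":-0.0015,"ty":0,"tz":0,"rx":0,"ry":0,"rz":0.001,"jaw":0.3},
  {"tx":-0.0015,"ty":0,"tz":0,"rx":0,"ry":0,"rz":0.001,"jaw":0.3},
  {"tx":-0.0015,"ty":0,"tz":0,"rx":0,"ry":0,"rz":0.001,"jaw":0.3},
  {"tx":-0.0015,"ty":0,"tz":0,"rx":0,"ry":0,"rz":0.001,"jaw":0.3},
  {"tx":-0.0015,"ty":0,"tz":0,"rx":0,"ry":0,"rz":0.001,"jaw":0.3},
], grip_force=40)

```text
time: 54.52
position: [0.5835, 0.0494, 0.0763]
tool_rot: [-2.33, -2.106, 0.002]
ft_force: [0.1, 0.2, 1.9]
grip_width: 0.456
```

```bash
python3 -c "
from h import *
stat();snap('wrist','g2',(220,80,200,260),2.3)
"
```

```text
t 54.52 pos [0.5835 0.0494 0.0763] stand [-0.0009  0.0011] ft [0.106  0.2489 1.8549] w 0.456 qd 0.002
```

View pics/g2_c.png

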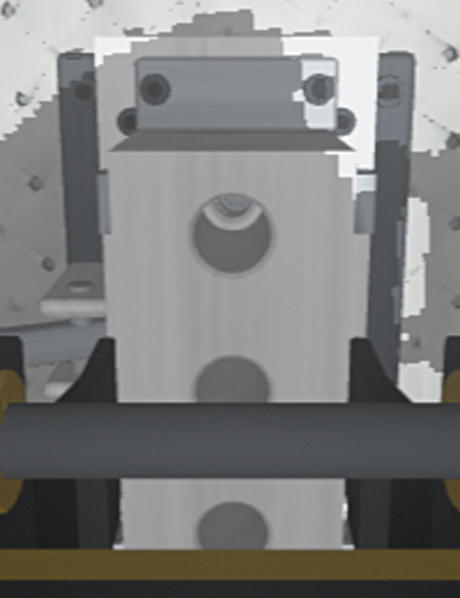

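Emit:
carry_out([
  {"tx":-0.004,"ty":0,"tz":0,"rx":0,"ry":0,"rz":0,"jaw":0.3},
  {"tx":-0.008,"ty":0,"tz":0,"rx":0,"ry":0,"rz":0,"jaw":0.3},
  {"tx":-0.013,"ty":0,"tz":0,"rx":0,"ry":0,"rz":0,"jaw":0.3},
  {"tx":-0.013,"ty":0,"tz":0,"rx":0,"ry":0,"rz":0,"jaw":0.3},
])

```text
time: 55.08
position: [0.5821, 0.0357, 0.0763]
tool_rot: [-2.331, -2.105, 0.002]
ft_force: [0.3, 2.3, 1.7]
grip_width: 0.458
```

```bash
python3 -c "
from h import *
stat();snap('wrist','g3',(220,0,200,260),2.3)
"
```

```text
t 55.08 pos [0.5821 0.0357 0.0763] stand [-0.0009 -0.0126] ft [0.2965 2.255  1.6714] w 0.458 qd 0.008
```

View pics/g3_c.png

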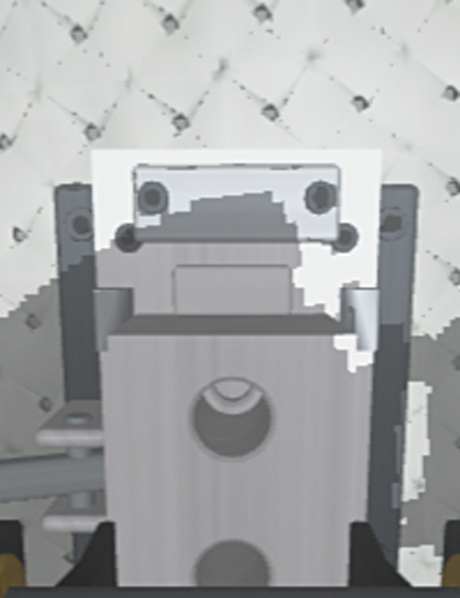

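Emit:
carry_out([
  {"tx":0,"ty":0,"tz":-0.01,"rx":0,"ry":0,"rz":0,"jaw":0.3},
  {"tx":0,"ty":0,"tz":-0.025,"rx":0,"ry":0,"rz":0,"jaw":0.3},
  {"tx":0,"ty":0,"tz":-0.06,"rx":0,"ry":0,"rz":0,"jaw":0.3},
  {"tx":0,"ty":0,"tz":-0.1,"rx":0,"ry":0,"rz":0,"jaw":0.3},
  {"tx":0,"ty":0,"tz":-0.1,"rx":0,"ry":0,"rz":0,"jaw":0.3},
])

```text
time: 55.75
position: [0.5843, 0.037, 0.1802]
tool_rot: [2.328, 2.104, 0.005]
ft_force: [-0.7, -0.1, -2.6]
grip_width: 0.454
```

```bash
python3 -c "
from h import *
stat();go((.4455,.3213,.13),.13)
"
```

```text
t 55.75 pos [0.5843 0.037  0.1802] stand [ 0.0011 -0.0112] ft [-0.6679 -0.1255 -2.6329] w 0.454 qd 0.068
tx 0.2689 ty -0.1670 tz 0.0494 rx 0.0046 ry 0.0007 rz -0.2308 rows>= 6.0
```

Emit:
carry_out([
  {"tx":0.05,"ty":-0.031,"tz":0,"rx":0,"ry":0,"rz":-0.05,"jaw":0.3},
  {"tx":0.1,"ty":-0.062,"tz":0,"rx":0,"ry":0,"rz":-0.1,"jaw":0.3},
  {"tx":0.15,"ty":-0.093,"tz":0,"rx":0,"ry":0,"rz":-0.15,"jaw":0.3},
  {"tx":0.2,"ty":-0.124,"tz":0,"rx":0,"ry":0,"rz":-0.2,"jaw":0.3},
  {"tx":0.24,"ty":-0.15,"tz":0.02,"rx":0.002,"ry":0,"rz":-0.231,"jaw":0.3},
  {"tx":0.269,"ty":-0.167,"tz":0.049,"rx":0.002,"ry":0,"rz":-0.231,"jaw":0.3},
  {"tx":0.269,"ty":-0.167,"tz":0.049,"rx":0.002,"ry":0,"rz":-0.231,"jaw":0.3},
  {"tx":0.269,"ty":-0.167,"tz":0.049,"rx":0.002,"ry":0,"rz":-0.231,"jaw":0.3},
  {"tx":0.269,"ty":-0.167,"tz":0.049,"rx":0.002,"ry":0,"rz":-0.231,"jaw":0.3},
])

```text
time: 56.88
position: [0.4443, 0.3197, 0.1278]
tool_rot: [-2.074, -2.357, 0.004]
ft_force: [0.3, -0.6, -2.2]
grip_width: 0.456
```

```bash
python3 -c "
from h import *
stat();snap('wrist','g4',(180,20,280,260),2.3); go((.4455,.3213,.03),.13)
ci=load('g4')
P=lambda x,y,z:w2p(ci,[.4457-np.sin(.13)*y+np.cos(.13)*x,.3200+np.cos(.13)*y+np.sin(.13)*x,z])
for x,y in [(-.055,.085),(.055,.085)]: q=P(x,y,.003)[0]; print(((q+.5-[180,20])*2.3-.5))
"
```

```text
t 56.88 pos [0.4443 0.3197 0.1278] stand [-0.1669  0.2558] ft [ 0.2615 -0.6436 -2.2062] w 0.456 qd 0.005
tx 0.0014 ty 0.0017 tz 0.0978 rx -0.0027 ry -0.0000 rz -0.0024 rows>= 2.0
[167.9244 150.4103]
[488.6867 149.4888]
```

View pics/g4_c.png

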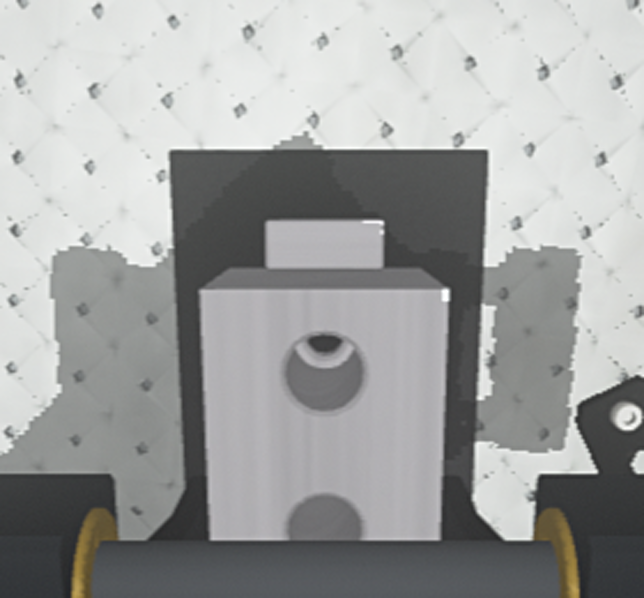

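Emit:
carry_out([
  {"tx":0.0014,"ty":0.001,"tz":0.05,"rx":-0.002,"ry":0,"rz":-0.002,"jaw":0.3},
  {"tx":0.0014,"ty":0.001,"tz":0.09,"rx":-0.002,"ry":0,"rz":-0.002,"jaw":0.3},
  {"tx":0.0014,"ty":0.001,"tz":0.108,"rx":-0.002,"ry":0,"rz":-0.002,"jaw":0.3},
  {"tx":0.0014,"ty":0.001,"tz":0.108,"rx":-0.002,"ry":0,"rz":-0.002,"jaw":0.3},
  {"tx":0.0014,"ty":0.001,"tz":0.108,"rx":-0.002,"ry":0,"rz":-0.002,"jaw":0.3},
])

```text
time: 57.55
position: [0.4447, 0.3233, 0.0211]
tool_rot: [-2.07, -2.362, -0.003]
ft_force: [-0.3, 0.5, -1.8]
grip_width: 0.456
```

```bash
python3 -c "
from h import *
stat();snap('wrist','g5',(180,20,280,260),2.3); go((.4455,.3213,.0115),.13)
"
```

```text
t 57.55 pos [0.4447 0.3233 0.0211] stand [-0.1669  0.2595] ft [-0.3364  0.4879 -1.8176] w 0.456 qd 0.007
tx -0.0021 ty 0.0004 tz 0.0097 rx 0.0012 ry -0.0017 rz 0.0018 rows>= 1.0
```

View pics/g5_c.png

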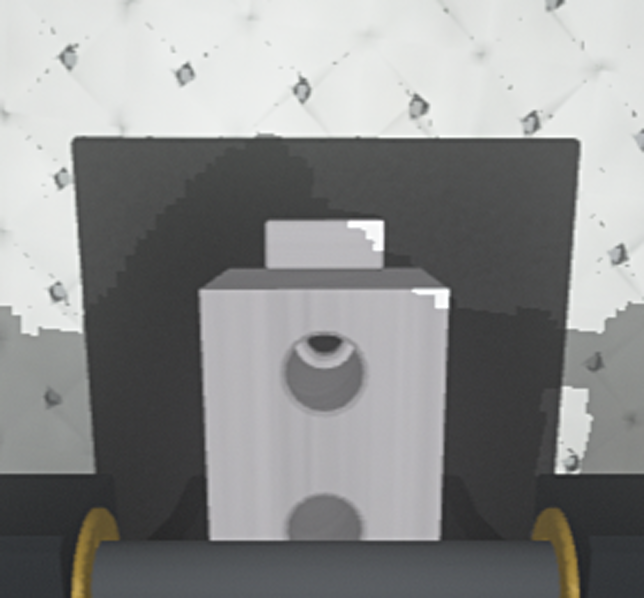

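Emit:
carry_out([
  {"tx":-0.0015,"ty":0.0005,"tz":0.004,"rx":0.001,"ry":-0.001,"rz":0.001,"jaw":0.3},
  {"tx":-0.0015,"ty":0.0005,"tz":0.008,"rx":0.001,"ry":-0.001,"rz":0.001,"jaw":0.3},
  {"tx":-0.0015,"ty":0.0005,"tz":0.01,"rx":0.001,"ry":-0.001,"rz":0.001,"jaw":0.3},
  {"tx":-0.0015,"ty":0.0005,"tz":0.01,"rx":0.001,"ry":-0.001,"rz":0.001,"jaw":0.3},
])

```text
time: 58.1
position: [0.4447, 0.3209, 0.0113]
tool_rot: [2.071, 2.361, -0.005]
ft_force: [-3.0, -4.5, 13.6]
grip_width: 0.461
```

Emit:
carry_out([
  {"tx":0,"ty":0,"tz":-0.0005,"rx":0,"ry":0,"rz":0,"jaw":0.7},
  {"tx":0,"ty":0,"tz":-0.0005,"rx":0,"ry":0,"rz":0,"jaw":0.8},
  {"tx":0,"ty":0,"tz":-0.0005,"rx":0,"ry":0,"rz":0,"jaw":0.8},
  {"tx":0,"ty":0,"tz":-0.0005,"rx":0,"ry":0,"rz":0,"jaw":0.8},
  {"tx":0,"ty":0,"tz":-0.04,"rx":0,"ry":0,"rz":0,"jaw":0.8},
  {"tx":0,"ty":0,"tz":-0.1,"rx":0,"ry":0,"rz":0,"jaw":0.8},
  {"tx":-0.06,"ty":0,"tz":-0.16,"rx":0,"ry":0,"rz":0,"jaw":0.8},
  {"tx":-0.08,"ty":0,"tz":-0.17,"rx":0,"ry":0,"rz":0,"jaw":0.8},
  {"tx":-0.08,"ty":0,"tz":-0.17,"rx":0,"ry":0,"rz":0,"jaw":0.8},
  {"tx":-0.08,"ty":0,"tz":-0.17,"rx":0,"ry":0,"rz":0,"jaw":0.8},
])

```text
time: 59.35
position: [0.4546, 0.2422, 0.179]
tool_rot: [-2.07, -2.361, 0.004]
ft_force: [-0.2, 0.3, 0.4]
grip_width: 0.8
```

```bash
python3 -c "
from h import *
stat();snap('wrist','e1',(180,0,280,225),2.8); snap('scene','e2'); snap('top','e3',(180,160,260,120),3)
"
```

```text
t 59.35 pos [0.4546 0.2422 0.179 ] stand [-0.1488  0.1798] ft [-0.1657  0.2755  0.447 ] w 0.800 qd 0.029
```

View pics/e1_c.png

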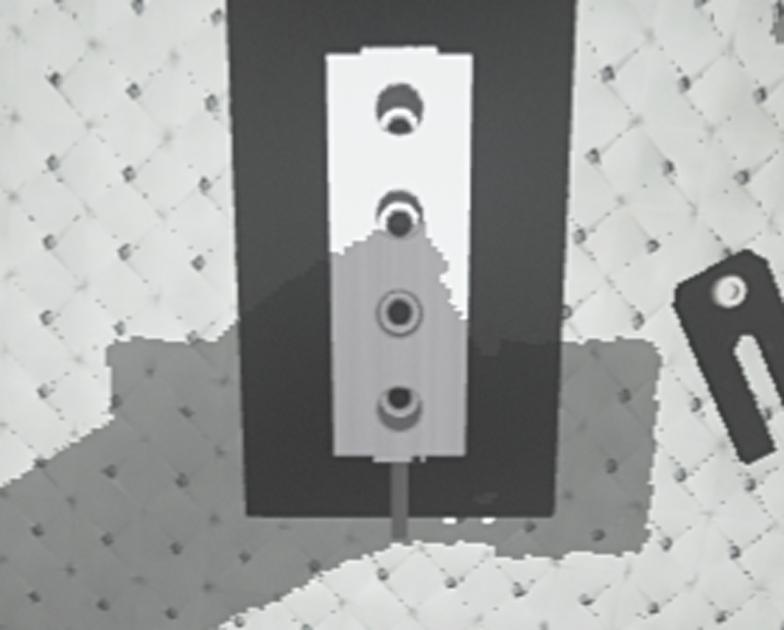

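View pics/e2.png

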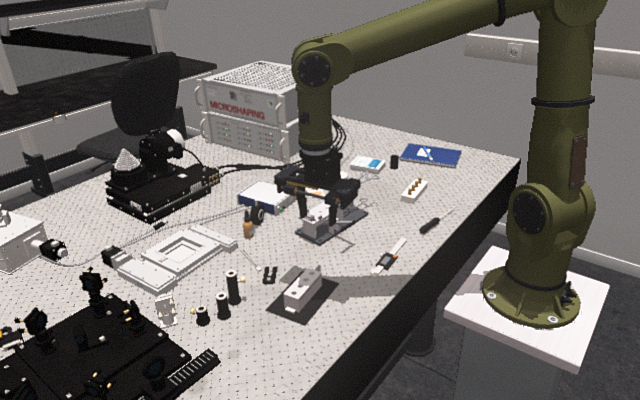

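View pics/e3_c.png

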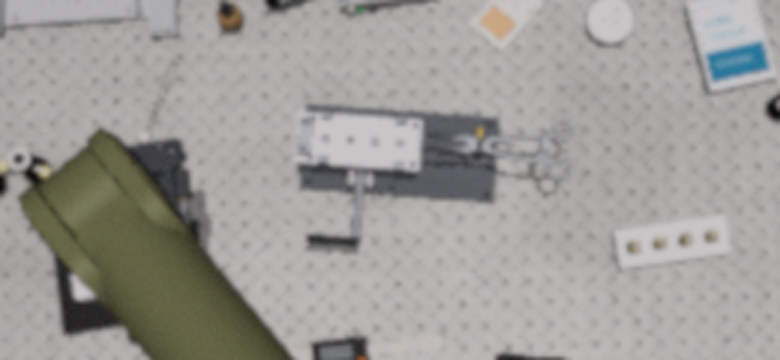

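```bash
python3 -c "
from h import *
ci=load('e1'); f=lambda x,y,z:p2w(ci,180+(x+.5)/2.8-.5,(y+.5)/2.8-.5,z)
print(rigid2([(-.02,.056),(.02,.056),(.02,-.056),(-.02,-.056)],[f(*p,.044) for p in [(326,54),(473,54),(467,455),(334,455)]]))
print(rigid2([(0,.042),(0,.014),(0,-.014),(0,-.042)],[f(*p,.044) for p in [(400,106),(400,213),(399,313),(399,407)]]))
c=[f(*p,.003)[:2] for p in [(247,515),(553,515)]]; m=(c[0]+c[1])/2; d=(c[1]-c[0]);a=np.arctan2(d[1],d[0]); print('pad',m+.085*np.array([-np.sin(a),np.cos(a)]),a,np.linalg.norm(d))
"
```

```text
(array([0.4456, 0.3201]), np.float64(0.13422901717344227), np.float64(0.0006494961879018285))
(array([0.4454, 0.3206]), np.float64(0.12776222686462996), np.float64(0.00047299172075844796))
pad [0.4456 0.3209] 0.13158358194800351 0.10893145801846117
```

```bash
python3 -c "
from h import *
print(ctrl.close_job())"
```

```text
the job is handed in; nothing more can be done
None
```

The job is handed in, done in the order asked in about 59 s of robot time. `close_job` gave no verdict.

**What I did**
- Set the jig on the stand and slid it home under the lip.
- Squeezed the forceps until the ratchet held, then pushed the lever to its bottom stop, where I felt about 10 N.
- Stood all four rods upright in their own bores of the rack.
- Pinched the lever back up to its top stop, felt at about 6 N.
- Pressed the lever-side ring down about 8 mm, a little hard at nearly 7 N, and the forceps sprang open.
- Put the empty jig back on its pad.

**Last checks**
- **Jig on pad:** its centre is within about 1 mm of the pad centre, and its yaw matches to within a few hundredths of a radian.
- **Rods:** all four show upright in the rack.
- **Lever:** its position in the picture matches fully up, at 71 mm.
- **Forceps:** ring spacing matches fully open.
- **Arm:** it was clear of everything at hand-in.

**One thing short of plan:** I squeezed the rings nearly shut, but on release the ratchet held only at the first tooth (about 0.064 rad), not the second. That is above the required 0.05. The jig stayed seated while the rods were driven up.

I saw no sign of the jig being knocked aside during the run.

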